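Tighten a conduit locknut with a ratchet ring spanner and clip the spanner away

TASK

Put the ring of the ratchet spanner over the notched locknut on the sloping conduit box and, without taking it off the nut, swing it back and forth between the two neighbouring conduits (it drives clockwise and slips freely on the return stroke) until the nut is fully tight against its stop. Then lift the spanner off and press its handle down between the spring clips of the tool holder until it snaps home in both pairs, ring at either end. Turn the nut only with the spanner, and leave the other things on the bench where they are.

Things in the scene. Friction and masses are not known exactly. Their poses are not given: they have to be found in the camera images.
- spanner_grip (a point): Loose steel ratchet ring spanner, 0.35 kg, balanced near its grip, flat on the bench, driving side up (drives clockwise seen from above; keep it up). Point: centre of its black rubber grip, 70 mm long (x), 18 wide (y), 24 high, 12 mm above the bench. x: along the handle to the ring; z up. Ring centre at x +95, z -3 mm. On the same axis a 16 mm steel rod runs on to x +51 and to the handle's end at x -95.
- spanner_ring (a point): Centre of the spanner's ring, half-way up its 18 mm; bore 44 mm, outside 62 mm, open at both faces; axes as the grip's. A spring pawl stands 5 mm into the bore on the handle side; a light push takes it over the nut at any angle; ease it back before lifting off. It catches in 12 notches 30 degrees apart, so up to 35 degrees of a forward stroke may be lost. Return drag under 3 N at the grip.
- nut_seat (a point): Point on the locknut's axis where the ring's centre lies when fully down. z: the nut's axis, out of the cover, tilted 30 degrees from vertical; x: up the slope, away from the robot; y level. The spanner's underside then rests on a 54 mm flange (z -9 mm). The steel nut is 41 mm over its lugs, z -9 to +4 mm, top edge chamfered 4 mm; a 25 mm conduit end stands in it to z +11 mm.
- conduit_box: Fixed grey steel box, 200 mm deep (x), 230 wide (y), its cover sloping 30 degrees down towards the robot, from 160 to 45 mm high; origin under its centre. The cover lies 44 mm below nut_seat along the nut's axis.
- conduit_left (a point): Top centre of one of two 26 mm steel conduits beside the nut, 62 mm above the cover: x -26, y +56, z +18 mm from nut_seat in its axes. The other is its mirror image at y -56. With the handle down the slope (spanner's x along that x) they let the spanner swing about 43 degrees to either side.
- locknut (a joint): Turn of the nut in rad, growing as it tightens (clockwise seen from above, negative about z of nut_seat). Starts between 0.1 and 0.8; tight against its hard stop is 2.4. The white stripe on one lug then meets the white line on the flange, on the up-slope side. Friction 0.35 N m (4 N at the spanner's grip); it stays where left.
- clip_seat (a point): Where the grip's centre lies when the spanner is home in the tool holder, 40 mm above the bench. x along the handle, z up. Two pairs of steel spring jaws, 14 mm wide, at x +47 and -55 mm, open upward and take the rods on either side of the rubber grip. Lips 9 mm above this point, 11 mm apart, flaring to 27 mm at 24 mm above. About 12 N in all presses both rods in, onto saddles. Ring to +x or -x.
- holder: Tool holder, fixed: plywood base 175 mm (x) by 70 (y) by 14 high, origin under its centre, carrying the spring jaws. Between the jaws there is nothing above the base.
- water_bottle: Bystander: clear bottle, 64 mm diameter, 190 mm tall, origin at the centre of its foot. Loose.
- carton: Bystander: cardboard box 80 x 110 x 60 mm, origin at the centre of its underside. Loose.
- screwdriver: Bystander: black-handled screwdriver lying on the bench along its x. Loose.
- tape_roll: Bystander: black roll of tape lying flat, 90 mm diameter, 22 mm high, origin at the centre of its underside. Loose.
Mind the look-alikes: they are no part of the job. There is more than one size of the part that bears spanner_grip; the job needs the smaller.

How it is judged:
By the outcome, as a careful person would: the job done as asked, in the order asked, and still so for the second after the job is handed in, with the robot touching nothing.
It also fails if it takes over 64 s, if anything falls off the work surface, if the arm or the gripper's body presses on something with over 40 N, if the wrist force passes 120 N, or if a joint passes its speed limit or range.

ROBOT

A 6-joint arm with a two-finger parallel gripper is mounted at the origin on the work surface. World frame = base frame: x ahead of the robot, y to its left, z up, the work surface at z = 0. Lengths are in m, angles in degrees, forces in N, time in s.
With the tool pointing down it reaches from about 0.4 to 0.825 m from the base axis. Payload 7 kg.
Tool frame: the origin (TCP) lies midway between the tips of the shut fingers; the grasp point (between the pads) lies 19 mm behind it (r.hold_point_z is the distance from the TCP to the grasp point, in m); x points along the fingers, y is the direction in which the jaws open and shut, and the axes are right-handed (so a half turn about x gives the same grasp; the last joint's range is limited). The gripper opens to 88 mm and grips with 3 to 60 N. Pads are 19 mm wide; open, the fingers measure 130 mm over their backs; the gripper's body (78 mm by 193 mm) begins 47 mm behind the grasp point.
Start: joints at [-56.717, 20.546, 0.682, 0, -70.136, -16.507], TCP at [0.195, -0.646, 0.227] pointing down, gripper open.
Joint ranges: [-176.03, 176.03], [-82.01, 121.73], [-58.28, 71.71], [-173.87, 95.51], [-174.79, -0.11], [-173.66, 173.66]. Speed limits (degrees/s): [136.94, 136.94, 172.46, 180, 180, 180].

INTERFACE

Orientations are given as [roll, pitch, yaw] about the fixed x, y, z axes, in that order (R = Rz(yaw) Ry(pitch) Rx(roll)).
In Python, from plant import r, viewer, order gives the robot as it stands. The module is installed in compiled form; this text tells all that it offers.
- The arm moves only by the shell command python3 -m creep 'ROWS' [FORCE]. ROWS is JSON, a list of rows, each an object of numbers: "ax", "ay", "az": the turn, a rotation vector about the tool's x, y, z in degrees; "tx", "ty", "tz": the shift along the tool's x, y, z in m; "fingers": the finger opening in m, from 0 to 0.0876. A call has 1 to 5 rows; each row is the pose to reach, as a shift and turn from the pose commanded when the call began, along the tool's axes at that moment; what a row does not reach only later rows make up. A row lasts 1/10 s, in which the tool goes at most 50 mm and 8.59 degrees, less where a joint would pass 70% of its speed; a pose out of reach is approached as far as the arm can. A call with a gripper value outside its range is refused whole. The fingers move at their own pace and stop on an object; FORCE is the grip in N (left out, the last holds). Time passes only in rows, so rows that repeat a pose let the fingers close. It gives the time, the measured TCP pose, the force and the opening at its end, in the units of the state.
- r.get_state(): the state, without advancing time (a new reading comes with each control period).
- viewer.capture(name): name is "scene" or "top"; returns a dict with "pixels" (400x640x3 uint8, blue, green, red), "depth" (400x640 float32, m along the optical axis (not along the pixel's ray), 0 where there is no reading), "fx", "fy", "cx", "cy" (pixels), "rvec" (rotation vector, rad) and "tvec" (3), from world to camera coordinates, as OpenCV has them. Camera axes: x right, y down, z forward; pixel columns grow to the right and rows downward; lengths in m; the calibration is good to about 2 mm. A picture is of the moment at which its call begins.
- order.close_job(): hands the job in, once; it reports no verdict.
The state is a dict: "time_s": time; "joints": joint angles; "qd": joint speeds; "joint_torque": joint torques, N m; "tcp_pos": TCP position; "eef_rot": TCP orientation; "contact_force": force on the tool from outside, world axes, zero at the start; "moment": the same for the moment, N m; "gripper_width": finger opening in m.
Only numpy, scipy, OpenCV 4.12 (cv2) and the standard library are available. Lean on these libraries where they do the work, as an engineer would, in place of code of your own. Each camera call takes 0.05 s, during which the arm holds its last target.

## Working session

There is one attempt and no reset: what is moved stays moved. The work goes in short steps, Python scripts to look and compute and a shell command to move; the robot and the scene stay as the last step left them, time stands still between calls to the robot, and variables do not carry over. Pictures are saved under pics/ and viewed, and the job is handed in when it is done.

```bash
mkdir -p pics
cat > h.py <<'E'
import numpy as np, cv2
from plant import r, viewer, order
from scipy.spatial.transform import Rotation as R
def cap(n):
    c=viewer.capture(n); Rm=cv2.Rodrigues(np.array(c["rvec"],float))[0]; c["R"]=Rm; c["t"]=np.array(c["tvec"],float).ravel(); return c
def p3(c,u,v,d=None):
    d=c["depth"][int(v),int(u)] if d is None else d
    pc=np.array([(u-c["cx"])/c["fx"]*d,(v-c["cy"])/c["fy"]*d,d]); return c["R"].T@(pc-c["t"])
def pz(c,u,v,z):
    ray=c["R"].T@np.array([(u-c["cx"])/c["fx"],(v-c["cy"])/c["fy"],1]); o=-c["R"].T@c["t"]; return o+ray*(z-o[2])/ray[2]
def cloud(c):
    v,u=np.mgrid[0:400,0:640]; d=c["depth"]; pc=np.stack([(u-c["cx"])/c["fx"]*d,(v-c["cy"])/c["fy"]*d,d],-1); return (pc-c["t"])@c["R"]
def proj(c,P):
    P=np.atleast_2d(P); q=P@c["R"].T+c["t"]; return np.c_[q[:,0]/q[:,2]*c["fx"]+c["cx"],q[:,1]/q[:,2]*c["fy"]+c["cy"]]
E
python3 - <<'E'
from h import *
for n in("scene","top"):
    c=cap(n); cv2.imwrite(f"pics/{n}0.png",c["pixels"]); print(n,c["fx"],-c["R"].T@c["t"],c["R"][2])
print(r.get_state(), r.hold_point_z)
E
```

```text
scene 372.9747110829128 [ 1.08585842 -0.21428631  0.88301551] [-0.60971596  0.2182658  -0.76197539]
top 459.3152499274211 [ 0.21478078 -0.00803004  1.58763893] [ 0.16118918  0.01153885 -0.98685607]
{'time_s': 0.1, 'joints': array([-5.67156258e+01,  2.05875198e+01,  6.39996766e-01, -1.66910299e-02,
       -7.01366630e+01, -1.65055850e+01]), 'qd': array([ 0.09891847, -0.05226741,  0.14616467,  0.07953215,  0.12212425,
       -0.06957564]), 'joint_torque': array([-2.03228039e-03, -5.84163094e+01,  2.93750238e+01,  7.01557025e+00,
        1.01719241e-02, -5.94124822e-05]), 'tcp_pos': array([ 0.1946871 , -0.64586333,  0.22572494]), 'eef_rot': array([ 95.94863966,  89.91436365, 112.72174608]), 'contact_force': array([ 0.24386084, -0.16978629, -0.23666235]), 'moment': array([0.03663838, 0.05303194, 0.00592277]), 'gripper_width': 0.08771477479347291} 0.0188
```

View pics/scene0.png

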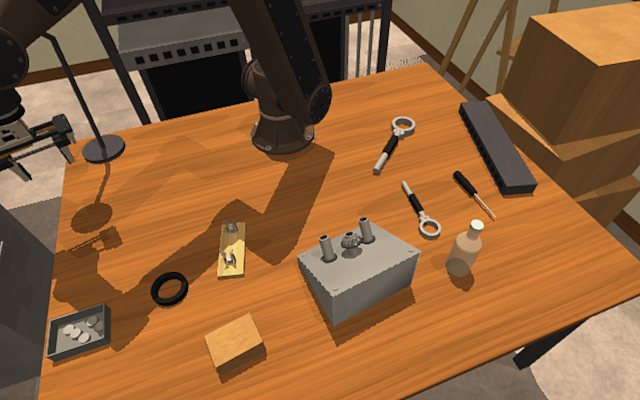

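View pics/top0.png

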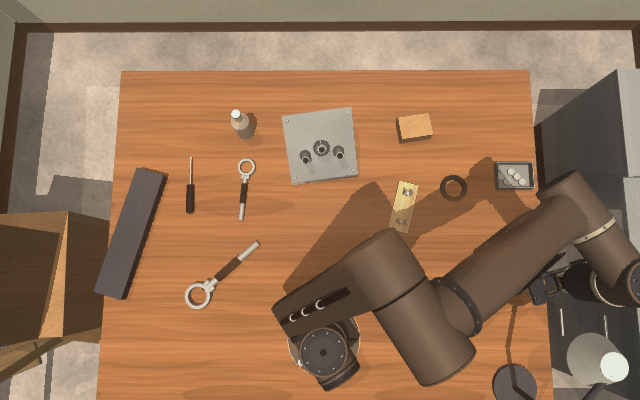

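Two candidates for the spanner in the top view: A has its ring at (246,168) and handle end at (241,218); B has its ring at (198,295) and handle end at (258,243). A looks like the smaller one. I'll measure both and check in an enlarged crop.

Run:
```python
from h import *
c=cap("top"); s=cap("scene")
np.savez("v0.npz",top=cloud(c),scene=cloud(s),tb=c["pixels"],sb=s["pixels"])
for nm,a,b in(("A",(246,168),(241,219)),("B",(198,295),(258,243))):
    P=pz(c,*a,.009);Q=pz(c,*b,.012);print(nm,P,Q,np.linalg.norm(P-Q))
i=c["pixels"]; a=cv2.resize(i[140:320,175:275],None,fx=4,fy=4,interpolation=cv2.INTER_CUBIC)[:600]
a=cv2.resize(i[145:235,215:275],None,fx=6,fy=6,interpolation=cv2.INTER_CUBIC)
b=cv2.resize(s["pixels"][170:245,390:450],None,fx=6,fy=6,interpolation=cv2.INTER_CUBIC)
b=cv2.copyMakeBorder(b,0,540-450,0,0,cv2.BORDER_CONSTANT)
cv2.imwrite("pics/cropA.png",np.hstack([a,b]))
a=cv2.resize(i[100:190,275:365],None,fx=6,fy=6,interpolation=cv2.INTER_CUBIC)
b=cv2.resize(i[175:240,380:425],None,fx=5.5,fy=8.3,interpolation=cv2.INTER_CUBIC)[:540]
cv2.imwrite("pics/cropBox.png",np.hstack([a,b]))
```

```text
A [0.57761413 0.26961984 0.009     ] [0.39643717 0.28139377 0.012     ] 0.1815839044177543
B [0.13871551 0.41977862 0.009     ] [0.31380205 0.22059521 0.012     ] 0.26521374365766764
```

View pics/cropA.png

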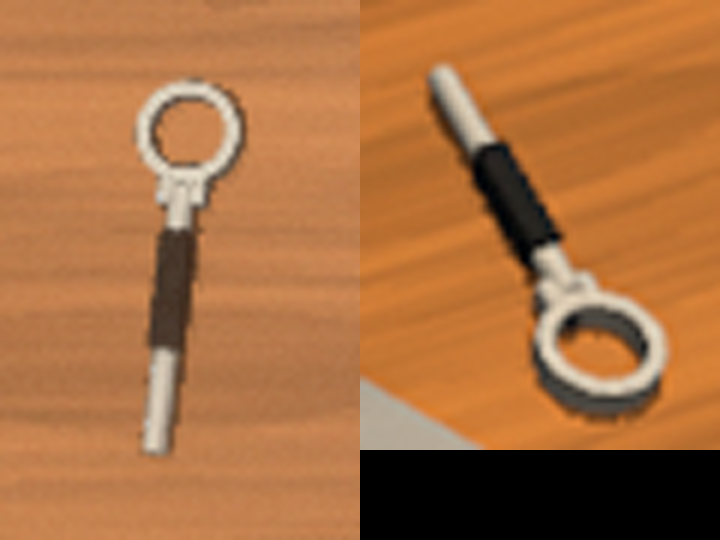

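View pics/cropBox.png

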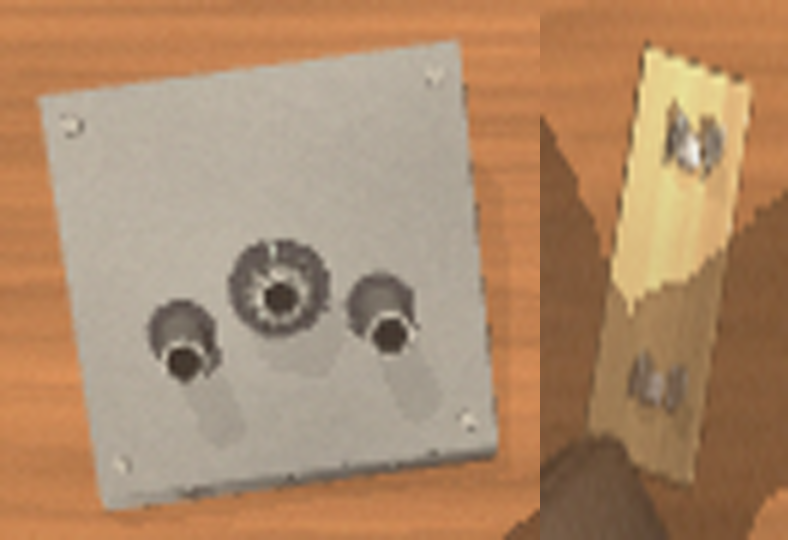

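A (left panel, ring at crop (190,130), handle end at (155,450)) measures about 182 mm from ring to handle end. That fits the 190 mm spanner; B measures 265 mm and is the larger one. So A is the spanner for the job. The box crop shows the nut at (280,290) and the conduits at (185,360) and (390,335). Next I'll measure precise poses.

Run:
```python
from h import *
d=np.load("v0.npz")
for n,b in(("top","tb"),("scene","sb")):
    X=d[n].reshape(-1,3); px=d[b].reshape(-1,3).astype(int)
    print("==",n)
    # bench height
    m=(abs(X[:,0]-.5)<.03)&(abs(X[:,1]-.4)<.03); print("bench z",np.median(X[m,2]),m.sum())
    # spanner
    m=(X[:,0]>.37)&(X[:,0]<.64)&(X[:,1]>.225)&(X[:,1]<.32)&(X[:,2]>.006)&(X[:,2]<.04)
    S=X[m]; col=px[m].sum(1)
    print("spanner n",m.sum(),S.min(0),S.max(0))
    ct=S[:,:2].mean(0); w,V=np.linalg.eigh(np.cov((S[:,:2]-ct).T)); print("axis yaw",np.degrees(np.arctan2(V[1,1],V[0,1]))%180)
    from scipy.optimize import minimize
    # model silhouette fit: footprint sdf to ring+handle
    top=S[S[:,2]>.011]
    dark=S[(col<300)&(S[:,0]<.55)&(S[:,2]>.01)]; print("grip dark mean",dark.mean(0),len(dark),np.ptp(dark,axis=0))
    def cost(p):
        c,s_=np.cos(p[2]),np.sin(p[2]); q=top[:,:2]-p[:2]; x=q@[c,s_]; y=q@[-s_,c]
        rr=np.hypot(x-95*1e-3,y); ring=np.maximum(np.maximum(rr-.031,.022-rr),0)
        hx=np.maximum(np.maximum(x-.066,-.095-x),0); hy=np.maximum(abs(y)-.009,0); 
        return (np.minimum(ring,np.hypot(hx,hy))**2).sum()+1e-3*((np.where(x<.05,y,0))**2).sum()
    best=min((minimize(cost,[.48+dx,.275,np.radians(-4)],method="Nelder-Mead",options=dict(xatol=1e-6,fatol=1e-12,maxiter=4000)) for dx in(-.02,-.01,0,.01,.02)),key=lambda o:o.fun)
    print("fit",best.x[:2],np.degrees(best.x[2]),best.fun,len(top))
    # holder
    m=(X[:,0]>.3)&(X[:,0]<.6)&(X[:,1]>-.3)&(X[:,1]<-.05)&(X[:,2]>.010)&(X[:,2]<.018)
    H=X[m]; print("base n",len(H),np.median(H[:,2])); rect=cv2.minAreaRect((H[:,:2]*1000).astype(np.float32)); print(rect)
    m=(X[:,0]>.3)&(X[:,0]<.6)&(X[:,1]>-.3)&(X[:,1]<-.05)&(X[:,2]>.03)&(X[:,2]<.08)
    J=X[m]; print("jaws n",len(J)); print(np.round(J[::max(1,len(J)//25)],3).tolist())
```

```text
== top
bench z -0.0008499576578935383 286
spanner n 436 [0.37250346 0.22619635 0.00602907] [0.63943892 0.31994304 0.03097919]
axis yaw 177.1474829416099
grip dark mean [0.48687306 0.27522073 0.02144993] 116 [0.13411532 0.02945331 0.02077262]
fit [0.48575308 0.27627963] -3.590827197892711 0.00037320620496626196 358
base n 565 0.013489349655685783
((451.8833923339844, -175.27284240722656), (249.2419891357422, 200.26788330078125), 89.93560028076172)
jaws n 416
[[0.6, -0.07, 0.077], [0.599, -0.104, 0.066], [0.595, -0.1, 0.07], [0.591, -0.094, 0.071], [0.588, -0.083, 0.069], [0.585, -0.073, 0.066], [0.581, -0.063, 0.07], [0.579, -0.053, 0.062], [0.581, -0.108, 0.055], [0.576, -0.098, 0.058], [0.572, -0.087, 0.061], [0.569, -0.077, 0.059], [0.566, -0.063, 0.059], [0.566, -0.118, 0.057], [0.562, -0.104, 0.059], [0.56, -0.091, 0.053], [0.556, -0.077, 0.057], [0.555, -0.064, 0.047], [0.555, -0.119, 0.044], [0.552, -0.102, 0.043], [0.548, -0.088, 0.045], [0.546, -0.071, 0.039], [0.544, -0.075, 0.031], [0.484, -0.283, 0.054], [0.392, -0.257, 0.056], [0.387, -0.27, 0.035]]
== scene
bench z -0.00
[... 357 characters left out ...]
2148438), (299.3905334472656, 144.57623291015625), 29.420610427856445)
jaws n 432
[[0.386, -0.247, 0.062], [0.384, -0.269, 0.052], [0.394, -0.252, 0.047], [0.39, -0.263, 0.032], [0.544, -0.06, 0.045], [0.557, -0.059, 0.053], [0.551, -0.079, 0.046], [0.553, -0.086, 0.048], [0.493, -0.276, 0.063], [0.577, -0.063, 0.064], [0.562, -0.088, 0.052], [0.484, -0.296, 0.052], [0.57, -0.085, 0.058], [0.493, -0.279, 0.051], [0.576, -0.084, 0.06], [0.495, -0.277, 0.048], [0.582, -0.083, 0.064], [0.498, -0.28, 0.049], [0.583, -0.089, 0.065], [0.558, -0.118, 0.039], [0.594, -0.082, 0.072], [0.581, -0.108, 0.062], [0.494, -0.284, 0.03], [0.568, -0.116, 0.039], [0.598, -0.107, 0.073], [0.587, -0.114, 0.036]]
```

Run:
```python
from h import *
d=np.load("v0.npz"); allJ=[];allB=[];
for n,b in(("top","tb"),("scene","sb")):
    X=d[n].reshape(-1,3); px=d[b].reshape(-1,3).astype(int); print("==",n)
    R0=(X[:,0]>.34)&(X[:,0]<.56)&(X[:,1]>-.33)&(X[:,1]<-.17)
    H=X[R0&(X[:,2]>.008)&(X[:,2]<.017)]
    rect=cv2.minAreaRect((H[:,:2]*1000).astype(np.float32)); print("base",len(H),np.median(H[:,2]),rect)
    J=X[R0&(X[:,2]>.03)&(X[:,2]<.08)]; allJ.append(J)
    for k in(J[:,0]<.44,J[:,0]>=.44): print("jaw",k.sum(),J[k].mean(0),J[k].min(0),J[k].max(0))
    # box plane
    m=(X[:,0]>.48)&(X[:,0]<.78)&(X[:,1]>-.12)&(X[:,1]<.18)&(X[:,2]>.05)&(X[:,2]<.17)
    Q=X[m]
    best=None;rng=np.random.default_rng(0)
    for _ in range(300):
        a=Q[rng.choice(len(Q),3,False)]; nn=np.cross(a[1]-a[0],a[2]-a[0]); L=np.linalg.norm(nn)
        if L<1e-6: continue
        nn/=L; k=abs((Q-a[0])@nn)<.003
        if best is None or k.sum()>best.sum(): best=k
    C=Q[best]; c0=C.mean(0); nn=np.linalg.svd(C-c0)[2][2]; nn*=np.sign(nn[2]); print("plane",c0,nn,"tilt",np.degrees(np.arccos(nn[2])),"dir",np.degrees(np.arctan2(nn[1],nn[0])),best.sum())
    rect=cv2.minAreaRect((C[:,:2]*1000).astype(np.float32)); print("cover",rect, C.min(0),C.max(0))
    h=(Q-c0)@nn
    P=X[(X[:,0]>.48)&(X[:,0]<.72)&(X[:,1]>-.12)&(X[:,1]<.15)&(X[:,2]>.05)&(X[:,2]<.25)]; h=(P-c0)@nn
    for lo,hi in((.025,.040),(.04,.052),(.052,.058),(.058,.068)):
        k=(h>lo)&(h<hi); 
        if k.sum():
            K=P[k]; lab=[K[abs(K[:,1]-cy)<.025] for cy in(.1,.03,-.03)]
            print(lo,k.sum(),[ (len(l),l.mean(0).round(4).tolist()) for l in lab if len(l)])
```

```text
== top
base 727 0.012739926604964832 ((450.7734375, -251.7879638671875), (151.8048095703125, 201.9463348388672), 88.2665786743164)
jaw 36 [ 0.38649712 -0.26491517  0.05078906] [ 0.37787644 -0.27937745  0.03017441] [ 0.39490105 -0.24977337  0.0665152 ]
jaw 36 [ 0.48547382 -0.29047369  0.05245238] [ 0.4766595  -0.30535591  0.0312336 ] [ 0.4961916  -0.27433215  0.07081539]
plane [0.64326967 0.0092815  0.10773611] [-0.48921879 -0.06088224  0.87003352] tilt 29.53746509068392 dir -172.9061339039218 2474
cover ((634.6075439453125, 7.1885833740234375), (199.9503173828125, 230.87081909179688), 7.381025314331055) [ 0.5259919  -0.11839683  0.05002287] [0.74681621 0.13416546 0.16100164]
0.025 127 [(53, [0.618, 0.0204, 0.1337]), (48, [0.6168, -0.0185, 0.1294])]
0.04 73 [(36, [0.6102, 0.0187, 0.1425]), (21, [0.6108, -0.0168, 0.142])]
0.052 53 [(17, [0.6012, 0.0201, 0.1478]), (8, [0.5999, -0.0279, 0.1436])]
0.058 90 [(23, [0.5767, 0.0451, 0.1443]), (24, [0.5912, -0.0482, 0.1451])]
== scene
base 1147 0.013650800912322972 ((443.10015869140625, -277.0018310546875), (70.8432846069336, 178.9608306884765
[... 176 characters left out ...]
 0.04739872] [ 0.48064511 -0.30421823  0.03012984] [ 0.49819788 -0.27411258  0.0651004 ]
plane [0.66400292 0.00378874 0.11867391] [-0.49425654 -0.06860328  0.86660491] tilt 29.933527063976094 dir -172.09778075273684 3789
cover ((638.9405517578125, 9.055770874023438), (195.26809692382812, 230.80442810058594), 8.055207252502441) [ 0.53284597 -0.11632329  0.05001685] [0.7499483  0.13612684 0.16186581]
0.025 231 [(79, [0.62, 0.0286, 0.1348]), (79, [0.6213, -0.0266, 0.1311])]
0.04 193 [(67, [0.6097, 0.0274, 0.1424]), (51, [0.6125, -0.0264, 0.1399])]
0.052 94 [(33, [0.6006, 0.0239, 0.1478]), (12, [0.6041, -0.0383, 0.1438])]
0.058 99 [(22, [0.5783, 0.0498, 0.1445]), (28, [0.5929, -0.0491, 0.1448])]
```

Run:
```python
from h import *
c=cap("top"); s=cap("scene")
L=pz(c,305.9,160.1,.1435);Rr=pz(c,340.1,155.6,.1435); print("top",L,Rr,np.linalg.norm(L-Rr), (L+Rr)/2,"nut end",pz(c,321.8,149.5,.151))
i=s["pixels"][205:265,305:385]
cv2.imwrite("pics/sc1.png",cv2.resize(i,None,fx=10,fy=10,interpolation=cv2.INTER_CUBIC))
Rm=R.from_euler('xyz',r.get_state()["eef_rot"],degrees=True).as_matrix(); print(Rm.round(3))
```

```text
top [0.5727001  0.05284335 0.1435    ] [ 0.58754042 -0.05764865  0.1435    ] 0.11148416062599807 [ 0.58012026 -0.00240265  0.1435    ] nut end [0.60589128 0.00147712 0.151     ]
[[-0.    -0.289  0.957]
 [ 0.001  0.957  0.289]
 [-1.     0.001 -0.   ]]
```

View pics/sc1.png

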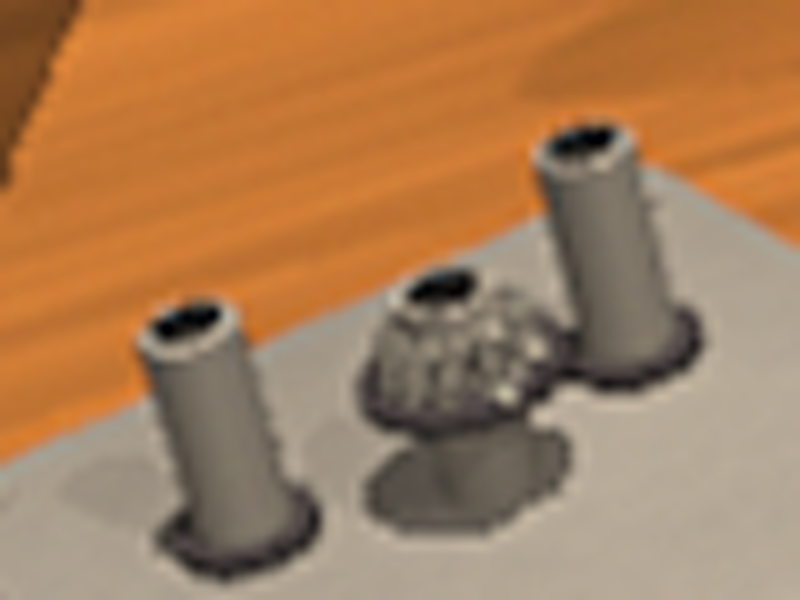

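Scene view: conduit tops at about (323.5,237.5) and (363.5,219.8), and the nut's conduit end at (348.6,233.6). I'll triangulate these with the top view and fit nut_seat.

```bash
cat > fit.py <<'E'
from h import *
from scipy.optimize import least_squares
def axes(yaw,t=30):
    Rn=R.from_euler('ZY',[yaw,-t],degrees=True).as_matrix(); return Rn  # cols x(up slope),y,z
E
python3 - <<'E'
from fit import *
c=cap("top"); s=cap("scene")
obs=[(c,(305.4,159.6),(-.026,.056,.018)),(c,(339.6,155.1),(-.026,-.056,.018)),(c,(321.3,149.0),(0,0,.011)),
(s,(323.2,237.0),(-.026,-.056,.018)),(s,(363.1,219.6),(-.026,.056,.018)),(s,(348.3,233.4),(0,0,.011))]
print(axes(8).round(3))
def res(p,full=False):
    o=[]
    for cc,uv,q in obs: o.append((proj(cc,p[:3]+axes(p[3])@np.array(q))[0]-uv))
    return np.array(o) if full else np.concatenate(o)
f=least_squares(res,[.615,.005,.141,8]); print(f.x); print(res(f.x,True).round(2))
for k in (slice(0,3),slice(3,6)):
    o0=obs; obs=o0[k]; g=least_squares(res,[.615,.005,.141,8]); print(g.x,abs(g.fun).max()); obs=o0
E
```

```text
[[ 0.858 -0.139 -0.495]
 [ 0.121  0.99  -0.07 ]
 [ 0.5    0.     0.866]]
[6.13464783e-01 5.00431984e-03 1.41447508e-01 7.16311655e+00]
[[-0.68 -0.3 ]
 [-0.48 -0.03]
 [-0.38 -0.13]
 [-0.51 -0.11]
 [-0.66 -0.25]
 [-0.04  0.49]]
[6.14415260e-01 3.60450911e-03 1.35719529e-01 7.71199339e+00] 0.08316975762079437
[6.11820143e-01 6.62464788e-03 1.38628255e-01 6.75200305e+00] 0.45398701844348466
```

Run:
```python
from h import *
c=cap("top")
a=pz(c,246.2,166.4,.018);b=pz(c,240.4,219.9,.012);g=pz(c,215+172/6-.42,145+290/6-.42,.024)
print("ring",a,"end",b,np.linalg.norm((a-b)[:2]),"grip",g,"yaw",np.degrees(np.arctan2(a[1]-b[1],a[0]-b[0])))
u=(a-b)/np.linalg.norm(a-b); print(a-u*.095,b+u*.095)
g=np.array([.4875,.2765]); yaw=np.radians(-4.2)
# rotation of tool about tool x (down): current tool z dir yaw
s=r.get_state(); Rm=R.from_euler('xyz',s["eef_rot"],degrees=True).as_matrix(); print("toolz yaw",np.degrees(np.arctan2(Rm[1,2],Rm[0,2])))
tgt=np.array([g[0],g[1],.08]); print("shift tool",Rm.T@(tgt-s["tcp_pos"]))
```

```text
ring [0.58129241 0.26749361 0.018     ] end [0.39330897 0.28337878 0.012     ] 0.18865342283868458 grip [0.48586158 0.27407851 0.024     ] yaw -4.830191690456169
[0.48667763 0.27548884 0.01498011] [0.48792374 0.27538354 0.01501989]
toolz yaw 16.775341332626944
shift tool [0.14663883 0.79890834 0.54654049]
```

```bash
cat >> h.py <<'E'
def pose():
    s=r.get_state(); return np.array(s["tcp_pos"]),R.from_euler('xyz',s["eef_rot"],degrees=True)
def rows(T,p=None,Q=None):
    """T list of (pos, Rot) ; prints rows relative to given/current pose"""
    if p is None: p,Q=pose()
    for q,W in T:
        t=Q.inv().apply(np.array(q)-p); a=np.degrees((Q.inv()*W).as_rotvec())
        print("t",t.round(4),"a",a.round(2))
def down(yaw): # tool x down, tool z along yaw
    z=np.array([np.cos(np.radians(yaw)),np.sin(np.radians(yaw)),0]); x=np.array([0,0,-1.]); return R.from_matrix(np.c_[x,np.cross(z,x),z])
E
python3 - <<'E'
from h import *
rows([((.28,-.56,.27),down(12)),((.45,-.40,.28),down(5)),((.52,-.17,.28),down(0)),((.53,.05,.28),down(-4)),((.487,.2755,.15),down(-4.3)),((.487,.2755,.05),down(-4.3))])
E
```

```text
t [-0.0435  0.0579  0.1064] a [ 4.78  0.   -0.01]
t [-0.0535  0.1621  0.3154] a [ 1.178e+01  0.000e+00 -1.000e-02]
t [-0.0535  0.3621  0.4488] a [ 1.678e+01  0.000e+00 -1.000e-02]
t [-0.0534  0.5698  0.5219] a [ 2.078e+01  0.000e+00 -1.000e-02]
t [0.0766 0.7981 0.5458] a [ 2.108e+01  0.000e+00 -1.000e-02]
t [0.1766 0.7981 0.5458] a [ 2.108e+01  0.000e+00 -1.000e-02]
```

```bash
python3 -m creep '[{"tx":-0.02,"ty":0.022,"tz":0.043,"ax":2},{"tx":-0.04,"ty":0.045,"tz":0.086,"ax":4},{"tx":-0.05,"ty":0.067,"tz":0.129,"ax":6},{"tx":-0.05,"ty":0.089,"tz":0.172,"ax":8},{"tx":-0.05,"ty":0.11,"tz":0.215,"ax":10}]' 20
python3 - <<'E'
from h import *
print(r.get_state()["joints"].round(1))
rows([((.45,-.40,.28),down(5)),((.52,-.17,.28),down(0)),((.53,.05,.28),down(-4))])
E
```

```text
[-56.7  20.5   0.7  -0.  -70.1 -16.5]
t [-0.0535  0.1621  0.3154] a [ 1.178e+01  0.000e+00 -1.000e-02]
t [-0.0535  0.3621  0.4488] a [ 1.678e+01  0.000e+00 -1.000e-02]
t [-0.0534  0.5698  0.5219] a [ 2.078e+01  0.000e+00 -1.000e-02]invalid input
```

```bash
python3 -m creep '[{"ax":2,"ay":0,"az":0,"tx":-0.02,"ty":0.022,"tz":0.043,"fingers":0.0876},{"ax":4,"ay":0,"az":0,"tx":-0.04,"ty":0.045,"tz":0.086,"fingers":0.0876},{"ax":6,"ay":0,"az":0,"tx":-0.05,"ty":0.067,"tz":0.129,"fingers":0.0876},{"ax":8,"ay":0,"az":0,"tx":-0.05,"ty":0.089,"tz":0.172,"fingers":0.0876},{"ax":10,"ay":0,"az":0,"tx":-0.05,"ty":0.11,"tz":0.215,"fingers":0.0876}]'
python3 - <<'E'
from h import *
print(r.get_state()["joints"].round(1))
rows([((.45,-.40,.28),down(5)),((.52,-.17,.28),down(0)),((.53,.05,.28),down(-4))])
E
```

```text
time_s: 0.95
tcp_pos: [0.3699, -0.4777, 0.2776]
eef_rot: [-42.2, 89.9, -35.6]
contact_force: [1.4, -0.5, 0.4]
gripper_width: 0.0878
[-33.7  12.2  -4.2   0.  -73.5 -49.6]
t [-0.0024  0.0679  0.0886] a [1.67 0.08 0.07]
t [-0.0025  0.2882  0.1848] a [6.67 0.08 0.06]
t [-0.0027  0.5056  0.2204] a [10.67  0.08  0.06]
```

```bash
python3 -m creep '[{"ax":2,"ay":0,"az":0,"tx":0,"ty":0.034,"tz":0.035,"fingers":0.0876},{"ax":3,"ay":0,"az":0,"tx":0,"ty":0.068,"tz":0.07,"fingers":0.0876},{"ax":4,"ay":0,"az":0,"tx":0,"ty":0.11,"tz":0.095,"fingers":0.0876},{"ax":5,"ay":0,"az":0,"tx":0,"ty":0.155,"tz":0.115,"fingers":0.0876},{"ax":6,"ay":0,"az":0,"tx":0,"ty":0.2,"tz":0.135,"fingers":0.0876}]'
python3 -m creep '[{"ax":1,"ay":0,"az":0,"tx":0,"ty":0.048,"tz":0.01,"fingers":0.0876},{"ax":2,"ay":0,"az":0,"tx":0,"ty":0.096,"tz":0.02,"fingers":0.0876},{"ax":3,"ay":0,"az":0,"tx":0,"ty":0.144,"tz":0.03,"fingers":0.0876},{"ax":4,"ay":0,"az":0,"tx":0,"ty":0.192,"tz":0.03,"fingers":0.0876},{"ax":4,"ay":0,"az":0,"tx":0,"ty":0.24,"tz":0.03,"fingers":0.0876}]'
python3 - <<'E'
from h import *
print(r.get_state()["joints"].round(1))
rows([((.487,.2755,.15),down(-4.3)),((.487,.2755,.05),down(-4.3))])
E
```

```text
time_s: 1.45
tcp_pos: [0.4796, -0.2626, 0.2766]
eef_rot: [-14.1, 90.0, -13.3]
contact_force: [0.8, -0.0, 0.4]
gripper_width: 0.0875
time_s: 1.95
tcp_pos: [0.5057, -0.0222, 0.2768]
eef_rot: [20.7, 90.0, 17.4]
contact_force: [1.0, -0.6, 0.4]
gripper_width: 0.0874
[  19.8    2.7  -15.6    0.   -71.8 -113. ]
t [ 0.1268  0.2961 -0.0356] a [ 1.05  0.03 -0.01]
t [ 0.2268  0.2961 -0.0357] a [ 1.05  0.03 -0.01]
```

```bash
python3 -m creep '[{"ax":0,"ay":0,"az":0,"tx":0,"ty":0.048,"tz":-0.006,"fingers":0.0876},{"ax":0,"ay":0,"az":0,"tx":0,"ty":0.096,"tz":-0.012,"fingers":0.0876},{"ax":1,"ay":0,"az":0,"tx":0,"ty":0.144,"tz":-0.018,"fingers":0.0876},{"ax":1,"ay":0,"az":0,"tx":0.01,"ty":0.192,"tz":-0.024,"fingers":0.0876},{"ax":1,"ay":0,"az":0,"tx":0.025,"ty":0.238,"tz":-0.03,"fingers":0.0876}]'
python3 -m creep '[{"ax":0,"ay":0,"az":0,"tx":0.04,"ty":0.03,"tz":-0.002,"fingers":0.0876},{"ax":0,"ay":0,"az":0,"tx":0.075,"ty":0.058,"tz":-0.006,"fingers":0.0876},{"ax":0,"ay":0,"az":0,"tx":0.115,"ty":0.058,"tz":-0.006,"fingers":0.0876},{"ax":0,"ay":0,"az":0,"tx":0.15,"ty":0.058,"tz":-0.006,"fingers":0.0876},{"ax":0,"ay":0,"az":0,"tx":0.15,"ty":0.058,"tz":-0.006,"fingers":0.0876}]'
python3 - <<'E'
from h import *
print(r.get_state()["joints"].round(1))
rows([((.487,.2755,.05),down(-4.3)),((.487,.2755,.004),down(-4.3))])
c=cap("scene"); cv2.imwrite("pics/s2.png",cv2.resize(c["pixels"][110:260,340:500],None,fx=4,fy=4,interpolation=cv2.INTER_CUBIC))
c=cap("top"); cv2.imwrite("pics/t2.png",cv2.resize(c["pixels"][120:240,200:330],None,fx=5,fy=5,interpolation=cv2.INTER_CUBIC))
E
```

```text
time_s: 2.45
tcp_pos: [0.4892, 0.2176, 0.2526]
eef_rot: [43.2, 89.8, 39.0]
contact_force: [2.2, -0.4, -0.6]
gripper_width: 0.0881
time_s: 2.95
tcp_pos: [0.485, 0.2714, 0.0971]
eef_rot: [-133.2, 89.5, -137.5]
contact_force: [-0.6, -0.8, -0.1]
gripper_width: 0.0876
[ 4.940e+01  1.660e+01 -2.370e+01 -1.000e-01 -5.020e+01 -1.436e+02]
t [0.0471 0.0045 0.002 ] a [ 0.06 -0.34  0.36]
t [0.0931 0.0048 0.0023] a [ 0.06 -0.34  0.36]
```

View pics/s2.png

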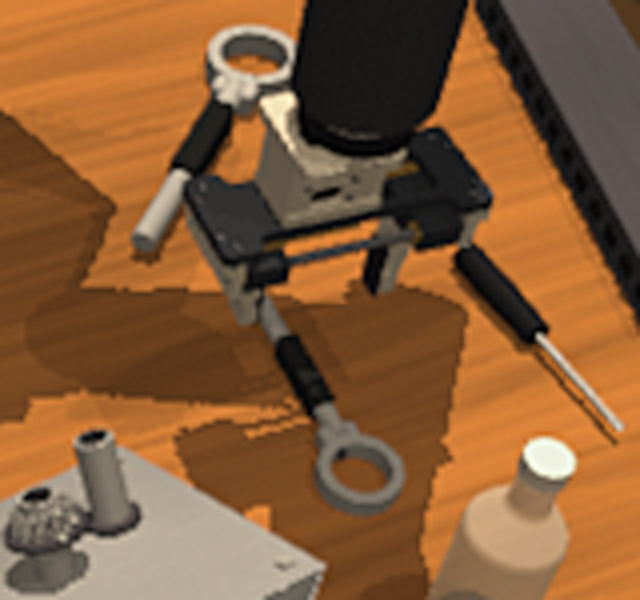

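The gripper is above spanner A, with its fingers either side of the grip at crop (300,370). The larger spanner at (220,100) and the screwdriver are clear. Descending now.

```bash
python3 -m creep '[{"ax":0,"ay":0,"az":0,"tx":0.03,"ty":0.003,"tz":0.002,"fingers":0.0876},{"ax":0,"ay":0,"az":0,"tx":0.06,"ty":0.003,"tz":0.002,"fingers":0.0876},{"ax":0,"ay":0,"az":0,"tx":0.08,"ty":0.003,"tz":0.002,"fingers":0.0876},{"ax":0,"ay":0,"az":0,"tx":0.085,"ty":0.003,"tz":0.002,"fingers":0.0876},{"ax":0,"ay":0,"az":0,"tx":0.085,"ty":0.003,"tz":0.002,"fingers":0.0876}]'
python3 - <<'E'
from h import *
print(r.get_state()["joints"].round(1))
rows([((.487,.2755,.004),down(-4.3))])
c=cap("scene"); cv2.imwrite("pics/s3.png",cv2.resize(c["pixels"][140:260,370:480],None,fx=5,fy=5,interpolation=cv2.INTER_CUBIC))
E
```

```text
time_s: 3.55
tcp_pos: [0.4908, 0.2769, 0.018]
eef_rot: [42.4, 89.9, 38.1]
contact_force: [0.5, -0.2, -0.2]
gripper_width: 0.0874
[  49.3   22.8  -27.6    0.   -39.5 -143.6]
t [ 0.014  -0.0017 -0.0037] a [ 0.08  0.07 -0.07]
```

View pics/s3.png

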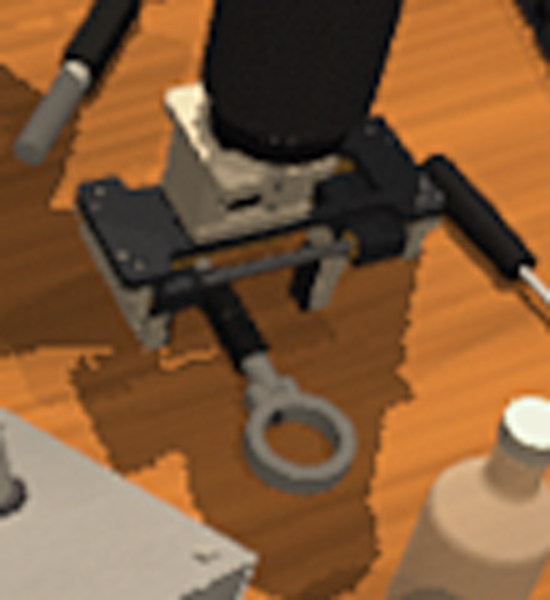

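```bash
python3 -m creep '[{"ax":0,"ay":0,"az":0,"tx":0.008,"ty":-0.001,"tz":-0.003,"fingers":0.0876},{"ax":0,"ay":0,"az":0,"tx":0.0135,"ty":-0.0015,"tz":-0.003,"fingers":0.0876},{"ax":0,"ay":0,"az":0,"tx":0.0135,"ty":-0.0015,"tz":-0.003,"fingers":0.04},{"ax":0,"ay":0,"az":0,"tx":0.0135,"ty":-0.0015,"tz":-0.003,"fingers":0.03},{"ax":0,"ay":0,"az":0,"tx":0.0135,"ty":-0.0015,"tz":-0.003,"fingers":0.02}]' 50
python3 -m creep '[{"ax":0,"ay":0,"az":0,"tx":0,"ty":0,"tz":0,"fingers":0.01},{"ax":0,"ay":0,"az":0,"tx":0,"ty":0,"tz":0,"fingers":0.01},{"ax":0,"ay":0,"az":0,"tx":0,"ty":0,"tz":0,"fingers":0.01},{"ax":0,"ay":0,"az":0,"tx":0,"ty":0,"tz":0,"fingers":0.01},{"ax":0,"ay":0,"az":0,"tx":0,"ty":0,"tz":0,"fingers":0.01}]' 50
python3 - <<'E'
from h import *
rows([((.487,.2755,.004),down(-4.3))])
E
```

```text
time_s: 4.1
tcp_pos: [0.4869, 0.2751, 0.0033]
eef_rot: [36.3, 90.0, 32.1]
contact_force: [-0.0, 0.4, -0.4]
gripper_width: 0.0689
time_s: 4.6
tcp_pos: [0.4867, 0.275, 0.0031]
eef_rot: [-171.1, 90.0, -175.4]
contact_force: [-1.3, -0.1, 0.2]
gripper_width: 0.0294
t [-0.0009  0.0005  0.0003] a [ 0.08 -0.    0.  ]
```

```bash
python3 -m creep '[{"ax":0,"ay":0,"az":0,"tx":0,"ty":0,"tz":0,"fingers":0.0},{"ax":0,"ay":0,"az":0,"tx":0,"ty":0,"tz":0,"fingers":0.0},{"ax":0,"ay":0,"az":0,"tx":0,"ty":0,"tz":0,"fingers":0.0},{"ax":0,"ay":0,"az":0,"tx":0,"ty":0,"tz":0,"fingers":0.0},{"ax":0,"ay":0,"az":0,"tx":0,"ty":0,"tz":0,"fingers":0.0}]' 55
python3 -m creep '[{"ax":0,"ay":0,"az":0,"tx":-0.03,"ty":0,"tz":0,"fingers":0.0},{"ax":0,"ay":0,"az":0,"tx":-0.07,"ty":0,"tz":0,"fingers":0.0},{"ax":0,"ay":0,"az":0,"tx":-0.115,"ty":0,"tz":0,"fingers":0.0},{"ax":0,"ay":0,"az":0,"tx":-0.16,"ty":0,"tz":0,"fingers":0.0},{"ax":0,"ay":0,"az":0,"tx":-0.205,"ty":0,"tz":0,"fingers":0.0}]'
python3 - <<'E'
from h import *
print(r.get_state()["joints"].round(1))
c=cap("scene"); cv2.imwrite("pics/s4.png",cv2.resize(c["pixels"][90:240,370:500],None,fx=4,fy=4,interpolation=cv2.INTER_CUBIC))
c=cap("top"); cv2.imwrite("pics/t4.png",cv2.resize(c["pixels"][120:240,200:330],None,fx=5,fy=5,interpolation=cv2.INTER_CUBIC))
E
```

```text
time_s: 5.1
tcp_pos: [0.4868, 0.2752, 0.0031]
eef_rot: [51.9, 90.0, 47.7]
contact_force: [0.5, 0.5, -1.3]
gripper_width: 0.0175
time_s: 5.6
tcp_pos: [0.4858, 0.2741, 0.2093]
eef_rot: [-140.9, 89.9, -145.2]
contact_force: [1.2, 0.9, -3.5]
gripper_width: 0.0177
[  49.5   10.3  -15.7   -0.   -64.1 -143.8]
```

View pics/s4.png

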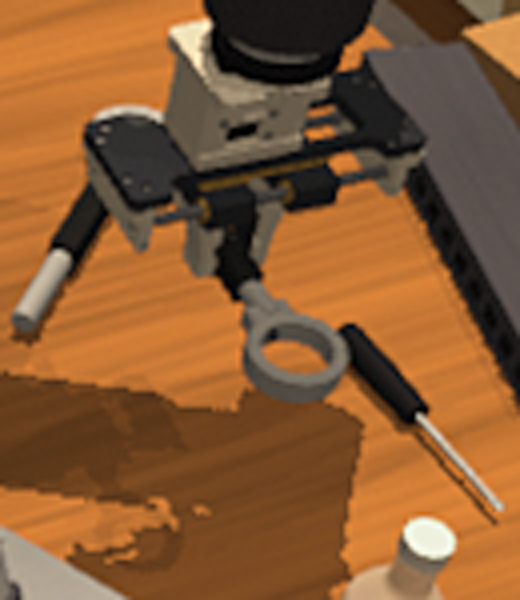

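View pics/t4.png

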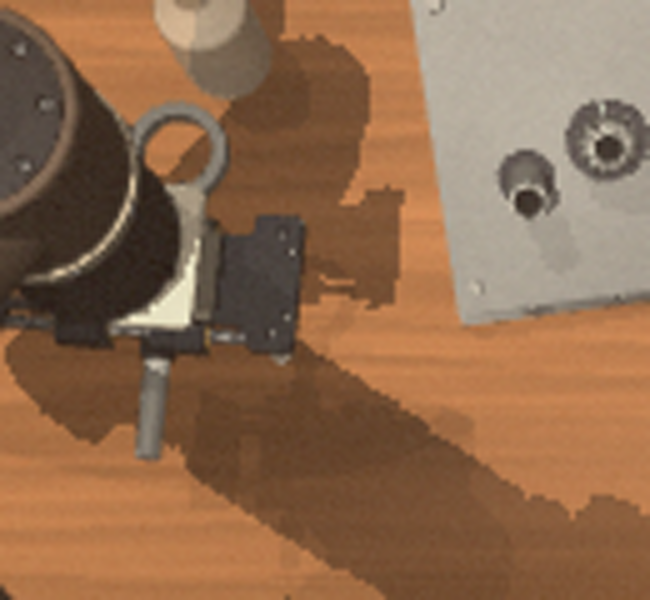

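The spanner is lifted level, with its ring visible at top crop (180,150). I'll check its position in the hand and plan the nut approach.

```bash
cat >> h.py <<'E'
NS=np.array([.6145,.005,.1408]); NY=7.5
def nutax(yaw=None): return R.from_euler('ZY',[NY if yaw is None else yaw,-30],degrees=True)
GZ=0.0 # offset of grip centre in tool z
def nutpose(theta,h,gz=None,ns=None,yaw=None):
    """TCP pose with spanner ring centre h above nut_seat along axis, handle turned theta deg about nut z from down-slope"""
    gz=GZ if gz is None else gz
    ns=NS if ns is None else ns
    S=nutax(yaw)*R.from_euler('z',theta,degrees=True)   # spanner axes
    T=S*R.from_matrix(np.array([[0,0,1],[0,1,0],[-1,0,0.]])) # cols: tool x=-z, y=y, z=x in spanner axes
    ring_tool=np.array([-.0089+.003,0,gz+.095])
    p=ns+S.apply([0,0,h])-T.apply(ring_tool); return p,T
E
python3 - <<'E'
from h import *
c=cap("top"); s=cap("scene")
p,Q=pose(); rt=np.array([-.0059,0,.095]); e=p+Q.apply(rt); print("ring exp",e)
i=c["pixels"]; 
for dx in(0,.001): pass
print("obs top (rim outer centre)",pz(c,200+181.5/5-.4,120+151/5-.4,e[2]+.006))
print("obs scene",pz(s,370+298/4-.4,90+357/4-.4,e[2]))
# crop ring hi-res with overlays
ph=np.linspace(0,6.28,40)
for cc,nm,(x0,y0,w,h_) in((c,"t5",(215,130,50,50)),(s,"s5",(420,150,50,50))):
    im=cc["pixels"].copy(); k=10; a=cv2.resize(im[y0:y0+h_,x0:x0+w],None,fx=k,fy=k,interpolation=cv2.INTER_CUBIC)
    for rad in(.031,.022):
        for hz in ((.009,) ):
            P=np.array([e+Q.apply([-hz,rad*np.cos(t),rad*np.sin(t)]) for t in ph]); uv=(proj(cc,P)-[x0,y0]+.5)*k
            cv2.polylines(a,[uv.astype(int)],True,(0,0,255) if rad>.03 else (0,255,0),1)
    cv2.imwrite(f"pics/{nm}.png",a)
print(nutpose(0,.06)[0], nutpose(0,.0)[0]); rows([nutpose(0,.06)])
E
python3 -c "
import cv2,numpy as np
a=cv2.imread('pics/t5.png');b=cv2.imread('pics/s5.png');cv2.imwrite('pics/ts5.png',cv2.resize(np.hstack([a,b]),(800,400)))"
```

```text
ring exp [0.58115375 0.26786806 0.21449488]
obs top (rim outer centre) [0.58632425 0.26512742 0.22049488]
obs scene [0.58174792 0.27026567 0.21449488]
[ 0.50611286 -0.00926944  0.14015197] [ 0.5358562  -0.00535365  0.08819045]
t [ 0.068  -0.282   0.0407] a [-11.5  -29.87   2.99]
```

View pics/ts5.png

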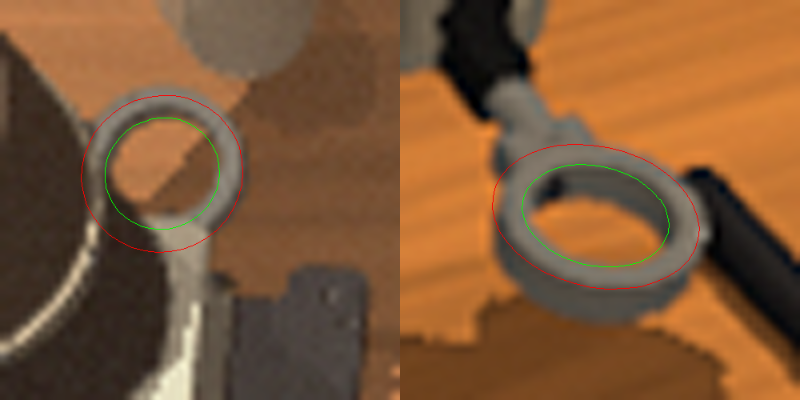

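Run:
```python
from h import *
from scipy.spatial.transform import Slerp
p,Q=pose(); p1,T=nutpose(0,.09,gz=.0015); 
sl=Slerp([0,1],R.concatenate([Q,T]))
out=[]
for k in range(1,9):
    f=k/8; q=p+(p1-p)*f+np.array([0,0,.05*np.sin(np.pi*f)]); out.append((q,sl(min(1,f*1.3))))
rows(out); print(p1)
```

```text
t [-0.0138 -0.0356  0.0031] a [-1.87 -4.85  0.49]
t [-0.0247 -0.0713  0.0062] a [-3.74 -9.71  0.97]
t [-0.0302 -0.1069  0.0093] a [ -5.61 -14.56   1.46]
t [-0.0286 -0.1426  0.0124] a [ -7.48 -19.42   1.95]
t [-0.0195 -0.1783  0.0155] a [ -9.35 -24.27   2.43]
t [-0.0033 -0.2139  0.0186] a [-11.21 -29.12   2.92]
t [ 0.0183 -0.2496  0.0216] a [-11.5  -29.87   2.99]
t [ 0.0428 -0.2853  0.0247] a [-11.5  -29.87   2.99]
[ 0.48995326 -0.01139689  0.16538274]
```

```bash
python3 -m creep '[{"ax":-1.9,"ay":-4.9,"az":0.5,"tx":-0.014,"ty":-0.036,"tz":0.003,"fingers":0.0},{"ax":-3.7,"ay":-9.7,"az":1.0,"tx":-0.025,"ty":-0.071,"tz":0.006,"fingers":0.0},{"ax":-5.6,"ay":-14.6,"az":1.5,"tx":-0.03,"ty":-0.107,"tz":0.009,"fingers":0.0},{"ax":-7.5,"ay":-19.4,"az":1.9,"tx":-0.029,"ty":-0.143,"tz":0.012,"fingers":0.0},{"ax":-9.3,"ay":-24.3,"az":2.4,"tx":-0.02,"ty":-0.178,"tz":0.016,"fingers":0.0}]'
python3 - <<'E'
from h import *
print(r.get_state()["joints"].round(1)); rows([nutpose(0,.09,gz=.0015)])
E
```

```text
time_s: 6.3
tcp_pos: [0.4884, 0.0953, 0.2268]
eef_rot: [0.8, 65.5, 6.2]
contact_force: [3.0, -1.8, -2.1]
gripper_width: 0.0175
[  43.6  -11.8  -49.4   25.8  -35.3 -147.2]
t [ 0.0518 -0.1067 -0.033 ] a [-1.97 -5.53  0.63]
```

```bash
python3 -m creep '[{"ax":-0.5,"ay":-1.5,"az":0.2,"tx":0.01,"ty":-0.03,"tz":-0.008,"fingers":0.0},{"ax":-1,"ay":-3,"az":0.3,"tx":0.02,"ty":-0.06,"tz":-0.016,"fingers":0.0},{"ax":-1.5,"ay":-4.5,"az":0.5,"tx":0.035,"ty":-0.09,"tz":-0.025,"fingers":0.0},{"ax":-2,"ay":-5.5,"az":0.6,"tx":0.05,"ty":-0.107,"tz":-0.033,"fingers":0.0},{"ax":-2,"ay":-5.5,"az":0.6,"tx":0.05,"ty":-0.107,"tz":-0.033,"fingers":0.0}]'
python3 - <<'E'
from h import *
print(r.get_state()["joints"].round(1)); rows([nutpose(0,.09,gz=.0015),nutpose(0,.04,gz=.0015)])
E
```

```text
time_s: 6.8
tcp_pos: [0.4949, -0.018, 0.1755]
eef_rot: [1.3, 61.2, 8.6]
contact_force: [-1.0, -0.0, -2.4]
gripper_width: 0.0176
[  24.   -10.4  -58.3   27.9  -15.9 -131.9]
t [ 0.0069  0.0071 -0.0084] a [-0.33 -1.2  -0.51]
t [ 0.0569  0.0066 -0.0074] a [-0.33 -1.2  -0.51]
```

```bash
python3 -m creep '[{"ax":0,"ay":0,"az":0,"tx":0.012,"ty":0.001,"tz":0.004,"fingers":0.0},{"ax":0,"ay":0,"az":0,"tx":0.025,"ty":0.003,"tz":0.003,"fingers":0.0},{"ax":0,"ay":0,"az":0,"tx":0.04,"ty":0.005,"tz":0,"fingers":0.0},{"ax":0,"ay":-0.5,"az":0,"tx":0.05,"ty":0.006,"tz":-0.004,"fingers":0.0},{"ax":0,"ay":-1,"az":0,"tx":0.052,"ty":0.006,"tz":-0.007,"fingers":0.0}]'
python3 - <<'E'
from h import *
print(r.get_state()["joints"].round(1)); rows([nutpose(0,.04,gz=.0015),nutpose(0,.0,gz=.0015)])
E
```

```text
time_s: 7.3
tcp_pos: [0.5206, -0.0155, 0.142]
eef_rot: [3.9, 61.6, 11.8]
contact_force: [0.2, 0.0, -2.4]
gripper_width: 0.0175
[  20.2   -3.6  -58.3   28.8   -8.2 -129.8]
t [ 0.0155  0.0075 -0.0138] a [-0.11 -1.69 -2.06]
t [ 0.0554  0.0061 -0.0126] a [-0.11 -1.69 -2.06]
```

```bash
cat > kin.py <<'E'
import numpy as np
from scipy.spatial.transform import Rotation as R
from scipy.optimize import least_squares
D=[([-56.717,20.546,.682,0,-70.136,-16.507],[.1947,-.6459,.2265]),
([-33.7,12.2,-4.2,0,-73.5,-49.6],[.3699,-.4777,.2776]),
([19.8,2.7,-15.6,0,-71.8,-113],[.5057,-.0222,.2768]),
([49.4,16.6,-23.7,-.1,-50.2,-143.6],[.485,.2714,.0971]),
([49.3,22.8,-27.6,0,-39.5,-143.6],[.4908,.2769,.018]),
([49.5,10.3,-15.7,0,-64.1,-143.8],[.4858,.2741,.2093]),
([43.6,-11.8,-49.4,25.8,-35.3,-147.2],[.4884,.0953,.2268],[.8,65.5,6.2]),
([24,-10.4,-58.3,27.9,-15.9,-131.9],[.4949,-.018,.1755],[1.3,61.2,8.6]),
([20.2,-3.6,-58.3,28.8,-8.2,-129.8],[.5206,-.0155,.142],[3.9,61.6,11.8])]
def fk(p,q,s4=1,s6=1,c6=90):
    # p: r0,z0,L1,a,L2,lat,L3
    j=np.array(q,float); R1=R.from_euler('z',j[0],degrees=True); R2=R1*R.from_euler('y',j[1],degrees=True); R3=R2*R.from_euler('y',-j[2],degrees=True)
    R4=R3*R.from_euler('x',s4*j[3],degrees=True); R5=R4*R.from_euler('y',-j[4],degrees=True); R6=R5*R.from_euler('x',s6*j[5]+c6,degrees=True)
    x=R1.apply([p[0],p[5],p[1]])+R2.apply([0,0,p[2]])+R3.apply([p[4],p[7],p[3]])+R5.apply([p[6],p[8],p[9]])
    return x,R6
def fit(s4):
    def res(p): return np.concatenate([fk(p,d[0],s4)[0]-d[1] for d in D])
    def reg(p): return np.r_[res(p),1e-4*p]
    f=least_squares(reg,[0,.3,.35,0,.35,-.19,.2,0,0,0]); return f,res(f.x)
if __name__=="__main__":
    for s4 in(1,-1):
        f,e=fit(s4); print(s4,f.x.round(4),abs(e).max())
        for s6 in(1,-1):
            print([ (fk(f.x,d[0],s4,s6)[1].inv()*R.from_euler('xyz',d[2],degrees=True)).as_rotvec(degrees=True).round(1).tolist() for d in D if len(d)>2])
E
python3 kin.py
```

```text
1 [ 0.1617 -0.2309  0.4733  0.0464  0.4274 -0.3581 -0.1155 -0.3642  0.5276
 -0.1189] 0.04133022498380856
[[69.7, -0.0, -31.1], [29.6, 0.1, -14.9], [22.5, -0.0, -8.0]]
[[133.2, 20.2, -31.3], [125.2, 13.5, -12.1], [122.7, 7.4, -6.2]]
-1 [-3.000e-04  1.988e-01  6.017e-01  2.000e-04  4.634e-01 -7.000e-04
  3.784e-01 -1.000e-04 -1.911e-01  6.000e-04] 0.0006609585450184086
[[114.4, -0.0, -0.0], [83.8, 0.0, 0.0], [79.7, -0.0, -0.1]]
[[180.0, 0.0, -0.0], [180.0, -0.0, 0.1], [-179.9, -0.1, 0.1]]
```

```bash
cat >> kin.py <<'E'
P0=fit(-1)[0].x
LO=np.array([-176.03,-82.01,-58.28,-173.87,-174.79,-173.66]);HI=np.array([176.03,121.73,71.71,95.51,-.11,173.66])
def FK(q): return fk(P0,q,-1,-1,-90)
def ik(pos,W,seeds=None,n=12):
    best=[];rng=np.random.default_rng(1)
    def res(q):
        x,Q=FK(q); return np.r_[(x-pos)*1000,(Q.inv()*W).as_rotvec(degrees=True)]
    S=(list(seeds) if seeds is not None else [])+[rng.uniform(LO,HI) for _ in range(n)]
    for s in S:
        f=least_squares(res,np.clip(s,LO+.01,HI-.01),bounds=(LO,HI),max_nfev=80)
        best.append((np.abs(f.fun).max(),f.x))
    best.sort(key=lambda b:b[0]); return best
E
cat > reach.py <<'E'
from h import *; import kin
from scipy.spatial.transform import Rotation as R
def npose(th,h,beta):
    S=nutax()*R.from_euler('z',th,degrees=True)
    # tool back dir leans beta toward ring: rotate about spanner y by +beta
    T=S*R.from_euler('y',beta,degrees=True)*R.from_matrix(np.array([[0,0,1],[0,1,0],[-1,0,0.]]))
    ring_sp=np.array([.0965,0,-.003]) # from grip centre, in spanner
    gp=NS+S.apply([0,0,h])-S.apply(ring_sp)
    return gp+T.apply([.0089,0,0]),T
if __name__=="__main__":
    for b in(0,10,15,20,30):
        for h in(0,.04):
            for th in(-40,-20,0,20,40):
                o=kin.ik(*npose(th,h,b),seeds=[[20,0,-45,20,-30,-110]],n=6)
                q=o[0][1]; print(b,h,th,round(o[0][0],2),q.round(0), "margin",round(min((q-kin.LO).min(),(kin.HI-q).min()),1))
E
python3 reach.py
```

```text
0 0 -40 6.94 [ 23.   4. -58.  42.  -5. 174.] margin 0.0
0 0 -20 6.39 [  22.    4.  -58.   31.   -2. -153.] margin 0.0
0 0 0 4.88 [  19.    5.  -57.   22.   -1. -122.] margin 1.0
0 0 20 4.03 [ 16.   5. -55.  18.  -1. -95.] margin 0.9
0 0 40 2.1 [ 12.   6. -54.  19.  -1. -73.] margin 1.1
0 0.04 -40 4.86 [ 28.  -1. -58.  38. -11. 174.] margin 0.0
0 0.04 -20 5.11 [  25.   -2.  -58.   29.   -9. -154.] margin 0.0
0 0.04 0 3.18 [  21.   -2.  -58.   25.   -7. -127.] margin 0.0
0 0.04 20 2.41 [  16.   -1.  -58.   27.   -5. -104.] margin 0.0
0 0.04 40 0.47 [ 11.  -0. -58.  33.  -3. -86.] margin 0.0
10 0 -40 0.0 [  28.    6.  -46.    6.  -15. -154.] margin 12.3
10 0 -20 0.0 [  26.    6.  -49.   12.  -15. -139.] margin 9.2
10 0 0 0.0 [  23.    6.  -53.   23.  -13. -127.] margin 5.5
10 0 20 0.0 [  16.    6.  -57.   41.  -10. -119.] margin 1.2
10 0 40 0.82 [   8.    6.  -58.   56.   -8. -108.] margin 0.0
10 0.04 -40 0.0 [  29.    0.  -46.    5.  -21. -154.] margin 12.7
10 0.04 -20 0.0 [  27.    0.  -48.   10.  -22. -137.] margin 10.4
10 0.04 0 0.0 [  25.    0.  -50.   16.  -21. -122.] margin 8.0
1
[... 1290 characters left out ...]
 17.  -35. -101.] margin 15.4
20 0.04 40 0.0 [ 22.   4. -49.  33. -30. -95.] margin 9.5
30 0 -40 0.0 [  13.   15.  -20.  -24.  -50. -115.] margin 38.7
30 0 -20 0.0 [  17.   15.  -23.  -12.  -50. -109.] margin 35.3
30 0 0 0.0 [  21.   15.  -28.   -0.  -47. -103.] margin 30.2
30 0 20 0.0 [ 23.  14. -35.  15. -43. -99.] margin 23.3
30 0 40 0.0 [ 24.  13. -43.  33. -38. -99.] margin 14.9
30 0.04 -40 0.0 [  13.   11.  -20.  -23.  -53. -118.] margin 38.2
30 0.04 -20 0.0 [  17.   11.  -23.  -12.  -53. -110.] margin 35.0
30 0.04 0 0.0 [  21.   11.  -28.   -0.  -51. -104.] margin 30.1
30 0.04 20 0.0 [ 24.  10. -35.  13. -47. -99.] margin 23.6
30 0.04 40 0.0 [ 25.   9. -42.  30. -43. -96.] margin 15.8
```

The nut axis tilt puts j3 on its limit with a square grasp. An IK model fitted to the recorded poses shows that a grasp pitched 20° towards the ring gives good margins over the whole swing. I'll set the spanner back on the bench and regrasp.

```bash
cat > plan.py <<'E'
from h import *; import kin
from scipy.spatial.transform import Slerp
def spdown(yaw,beta): # spanner flat, yaw; tool leaning beta toward ring
    return R.from_euler('z',yaw,degrees=True)*R.from_euler('y',beta,degrees=True)*R.from_matrix(np.array([[0,0,1],[0,1,0],[-1,0,0.]]))
def path(wps,ns,start=None,show=True):
    """wps list (pos,Rot), ns rows per segment; prints rows per call of 5 relative to call start; and joints"""
    p,Q=pose() if start is None else start
    seq=[]; cp,cQ=p,Q
    for (q,W),n in zip(wps,ns):
        sl=Slerp([0,1],R.concatenate([cQ,W]))
        for k in range(1,n+1): seq.append((cp+(np.array(q)-cp)*k/n,sl(k/n)))
        cp,cQ=np.array(q),W
    bp,bQ=p,Q; s=r.get_state()["joints"] if start is None else None
    lastq=s
    for i,(q,W) in enumerate(seq):
        if i%5==0:
            if i: bp,bQ=seq[i-1]
            print("call",i//5+1)
        t=bQ.inv().apply(q-bp); a=(bQ.inv()*W).as_rotvec(degrees=True)
        o=kin.ik(q,W,seeds=[lastq] if lastq is not None else [[20,0,-40,10,-40,-110]],n=0 if lastq is not None else 6)[0]
        dq=0 if lastq is None else np.abs(o[1]-lastq).max(); lastq=o[1]
        print(f'"ax":{a[0]:.2f},"ay":{a[1]:.2f},"az":{a[2]:.2f},"tx":{t[0]:.4f},"ty":{t[1]:.4f},"tz":{t[2]:.4f}  | err {o[0]:.2f} j {o[1].round(0).astype(int).tolist()} dq {dq:.1f}')
E
python3 - <<'E'
from plan import *
s=r.get_state(); x,Q=kin.FK(s["joints"]); p,W=pose(); print("model err",(x-p)*1000,(Q.inv()*W).as_rotvec(degrees=True))
path([((.46,.09,.23),down(0)),((.487,.2745,.16),down(-4.3)),((.487,.2745,.02),down(-4.3))],[6,5,4])
b=np.array([.487,.275,.012])
for h in(0,.1,.2):
    T=spdown(-4.3,20); print(kin.ik(b+[0,0,h]+T.apply([.007,0,0]),T,seeds=[s["joints"]],n=4)[0])
E
```

```text
model err [-0.00358429  0.07996379  0.0868611 ] [-7.95138670e-16  6.95746337e-16 -1.23246494e-14]
call 1
"ax":1.30,"ay":4.69,"az":-0.65,"tx":-0.0159,"ty":0.0193,"tz":0.0001  | err 0.00 j [26, -5, -51, 16, -22, -123] dq 13.7
"ax":2.59,"ay":9.38,"az":-1.30,"tx":-0.0318,"ty":0.0387,"tz":0.0003  | err 0.00 j [29, -5, -45, 11, -32, -123] dq 10.5
"ax":3.89,"ay":14.07,"az":-1.94,"tx":-0.0477,"ty":0.0580,"tz":0.0004  | err 0.00 j [31, -4, -39, 8, -42, -123] dq 9.3
"ax":5.18,"ay":18.76,"az":-2.59,"tx":-0.0636,"ty":0.0773,"tz":0.0005  | err 0.00 j [33, -3, -34, 5, -50, -123] dq 8.5
"ax":6.48,"ay":23.45,"az":-3.24,"tx":-0.0795,"ty":0.0967,"tz":0.0006  | err 0.00 j [34, -1, -29, 2, -58, -124] dq 7.9
call 2
"ax":1.30,"ay":4.69,"az":-0.65,"tx":-0.0152,"ty":0.0180,"tz":-0.0085  | err 0.00 j [35, 1, -24, 0, -65, -125] dq 7.4
"ax":2.15,"ay":4.68,"az":-0.68,"tx":-0.0004,"ty":0.0546,"tz":-0.0034  | err 0.00 j [39, 3, -24, 0, -64, -130] dq 4.3
"ax":3.01,"ay":4.68,"az":-0.72,"tx":0.0145,"ty":0.0912,"tz":0.0016  | err 0.00 j [42, 5, -23, 0, -62, -134] dq 4.0
"ax":3.87,"ay":4.67,"az":-0.75,"tx":0.0293,"ty"
[... 491 characters left out ...]
rr 0.00 j [49, 17, -24, 0, -49, -144] dq 4.5
"ax":0.86,"ay":0.00,"az":0.00,"tx":0.1190,"ty":0.0372,"tz":0.0032  | err 0.00 j [49, 20, -26, 0, -44, -144] dq 4.5
"ax":0.86,"ay":0.00,"az":0.00,"tx":0.1540,"ty":0.0372,"tz":0.0032  | err 0.00 j [49, 22, -28, 0, -40, -144] dq 4.5
(np.float64(2.220446049250313e-13), array([  39.47826413,   32.87975404,   -8.34654432,  -15.22424332,
        -64.30638482, -125.27206821]))
(np.float64(1.887211937946516e-14), array([  39.55065249,   26.38166927,   -4.30234886,  -14.23504053,
        -74.48963023, -128.19248617]))
(np.float64(6.758678698109972e-15), array([  39.58240425,   21.47871418,    1.94492508,  -13.76146598,
        -85.30389819, -130.95640731]))
```

```bash
python3 -m creep '[{"ax":1.0,"ay":3.5,"az":-0.5,"tx":-0.016,"ty":0.015,"tz":0,"fingers":0.0},{"ax":2.6,"ay":8.5,"az":-1.3,"tx":-0.032,"ty":0.037,"tz":0,"fingers":0.0},{"ax":3.9,"ay":14,"az":-1.9,"tx":-0.048,"ty":0.058,"tz":0,"fingers":0.0},{"ax":5.2,"ay":18.8,"az":-2.6,"tx":-0.064,"ty":0.077,"tz":0,"fingers":0.0},{"ax":6.5,"ay":23.5,"az":-3.2,"tx":-0.08,"ty":0.097,"tz":0,"fingers":0.0}]'
python3 -m creep '[{"ax":1.3,"ay":4.7,"az":-0.7,"tx":-0.015,"ty":0.018,"tz":-0.008,"fingers":0.0},{"ax":2.2,"ay":4.7,"az":-0.7,"tx":0,"ty":0.055,"tz":-0.003,"fingers":0.0},{"ax":3,"ay":4.7,"az":-0.7,"tx":0.014,"ty":0.091,"tz":0.002,"fingers":0.0},{"ax":3.9,"ay":4.7,"az":-0.7,"tx":0.029,"ty":0.128,"tz":0.007,"fingers":0.0},{"ax":4.7,"ay":4.7,"az":-0.7,"tx":0.044,"ty":0.164,"tz":0.012,"fingers":0.0}]'
python3 - <<'E'
from plan import *
path([((.487,.2745,.05),down(-4.3)),((.487,.2745,.006),down(-4.3)),((.487,.2745,.004),down(-4.3))],[3,1,1])
E
```

```text
time_s: 7.8
tcp_pos: [0.468, 0.074, 0.218]
eef_rot: [9.0, 85.3, 10.3]
contact_force: [1.8, -0.3, -3.5]
gripper_width: 0.0177
time_s: 8.3
tcp_pos: [0.4805, 0.2389, 0.1754]
eef_rot: [85.2, 89.8, 81.8]
contact_force: [1.3, 0.1, -1.8]
gripper_width: 0.0174
call 1
"ax":0.29,"ay":0.00,"az":-0.07,"tx":0.0419,"ty":0.0118,"tz":0.0015  | err 0.00 j [48, 13, -23, 0, -54, -142] dq 5.2
"ax":0.58,"ay":0.01,"az":-0.13,"tx":0.0837,"ty":0.0237,"tz":0.0029  | err 0.00 j [49, 16, -25, 0, -49, -143] dq 5.2
"ax":0.87,"ay":0.01,"az":-0.20,"tx":0.1256,"ty":0.0355,"tz":0.0044  | err 0.00 j [49, 20, -27, 0, -44, -144] dq 5.1
"ax":0.87,"ay":0.01,"az":-0.20,"tx":0.1696,"ty":0.0353,"tz":0.0044  | err 0.00 j [49, 24, -29, 0, -38, -144] dq 5.7
"ax":0.87,"ay":0.01,"az":-0.20,"tx":0.1716,"ty":0.0353,"tz":0.0044  | err 0.00 j [49, 24, -29, 0, -38, -144] dq 0.3
```

```bash
python3 -m creep '[{"ax":0.3,"ay":0,"az":0,"tx":0.042,"ty":0.012,"tz":0.001,"fingers":0.0},{"ax":0.6,"ay":0,"az":-0.1,"tx":0.084,"ty":0.024,"tz":0.003,"fingers":0.0},{"ax":0.9,"ay":0,"az":-0.2,"tx":0.12,"ty":0.035,"tz":0.004,"fingers":0.0},{"ax":0.9,"ay":0,"az":-0.2,"tx":0.145,"ty":0.035,"tz":0.004,"fingers":0.0},{"ax":0.9,"ay":0,"az":-0.2,"tx":0.16,"ty":0.035,"tz":0.004,"fingers":0.0}]'
python3 - <<'E'
from plan import *
rows([((.487,.2745,.0036),down(-4.3))])
E
```

```text
time_s: 8.8
tcp_pos: [0.4858, 0.2717, 0.0137]
eef_rot: [-119.1, 89.8, -123.4]
contact_force: [0.2, -0.8, -2.9]
gripper_width: 0.0178
t [0.0101 0.0029 0.001 ] a [ 0.01 -0.11  0.19]
```

```bash
python3 -m creep '[{"ax":0,"ay":0,"az":0.1,"tx":0.006,"ty":0,"tz":0,"fingers":0.0},{"ax":0,"ay":0,"az":0.1,"tx":0.0098,"ty":0,"tz":0,"fingers":0.0},{"ax":0,"ay":0,"az":0.1,"tx":0.0098,"ty":0,"tz":0,"fingers":0.0},{"ax":0,"ay":0,"az":0.1,"tx":0.0098,"ty":0,"tz":0,"fingers":0.045},{"ax":0,"ay":0,"az":0.1,"tx":0.0098,"ty":0,"tz":0,"fingers":0.045}]'
python3 - <<'E'
from plan import *
p,Q=pose(); g=np.array([p[0],p[1],.012]); print(p)
z=Q.as_matrix()[:,2]; yaw=np.degrees(np.arctan2(z[1],z[0])); print(yaw)
T=spdown(yaw,20); 
path([(g+[0,0,.022]+T.apply([.007,0,0]),T),(g+T.apply([.007,0,0]),T)],[4,1]); print(g)
E
```

```text
time_s: 9.3
tcp_pos: [0.4889, 0.2736, 0.0081]
eef_rot: [45.3, 89.7, 41.0]
contact_force: [-0.7, 1.0, 0.6]
gripper_width: 0.0285
[0.48891318 0.27363621 0.0081423 ]
-4.303555874897214
call 1
"ax":0.01,"ay":5.05,"az":-0.05,"tx":-0.0048,"ty":0.0000,"tz":-0.0006  | err 0.00 j [46, 25, -23, -5, -46, -137] dq 7.7
"ax":0.02,"ay":10.10,"az":-0.10,"tx":-0.0096,"ty":0.0000,"tz":-0.0012  | err 0.00 j [44, 27, -17, -9, -53, -132] dq 7.3
"ax":0.03,"ay":15.15,"az":-0.15,"tx":-0.0145,"ty":0.0000,"tz":-0.0017  | err 0.00 j [41, 29, -12, -12, -60, -128] dq 7.0
"ax":0.03,"ay":20.19,"az":-0.19,"tx":-0.0193,"ty":0.0001,"tz":-0.0023  | err 0.00 j [39, 31, -8, -15, -67, -126] dq 6.7
"ax":0.03,"ay":20.19,"az":-0.19,"tx":0.0027,"ty":-0.0000,"tz":-0.0024  | err 0.00 j [39, 33, -8, -15, -64, -125] dq 2.2
[0.48891318 0.27363621 0.012     ]
```

```bash
python3 -m creep '[{"ax":0,"ay":0,"az":0,"tx":-0.001,"ty":0,"tz":0,"fingers":0.06},{"ax":0,"ay":5,"az":0,"tx":-0.006,"ty":0,"tz":-0.001,"fingers":0.07},{"ax":0,"ay":10,"az":-0.1,"tx":-0.011,"ty":0,"tz":-0.001,"fingers":0.07},{"ax":0,"ay":15,"az":-0.1,"tx":-0.015,"ty":0,"tz":-0.002,"fingers":0.07},{"ax":0,"ay":20,"az":-0.2,"tx":-0.019,"ty":0,"tz":-0.002,"fingers":0.07}]'
python3 - <<'E'
from plan import *
c=cap("top"); s=cap("scene"); a=cv2.resize(c["pixels"][140:240,205:275],None,fx=5.5,fy=5.5,interpolation=cv2.INTER_CUBIC);b=cv2.resize(s["pixels"][150:250,375:450],None,fx=5.5,fy=5.5,interpolation=cv2.INTER_CUBIC)
cv2.imwrite("pics/ts6.png",np.hstack([a,b])); p,Q=pose();print(p,r.get_state()["gripper_width"])
E
```

```text
time_s: 9.8
tcp_pos: [0.4868, 0.2738, 0.0273]
eef_rot: [179.9, 70.0, 175.7]
contact_force: [-0.5, 1.2, 0.1]
gripper_width: 0.0671
[0.48841543 0.27298087 0.02571852] 0.06921349777979202
```

View pics/ts6.png

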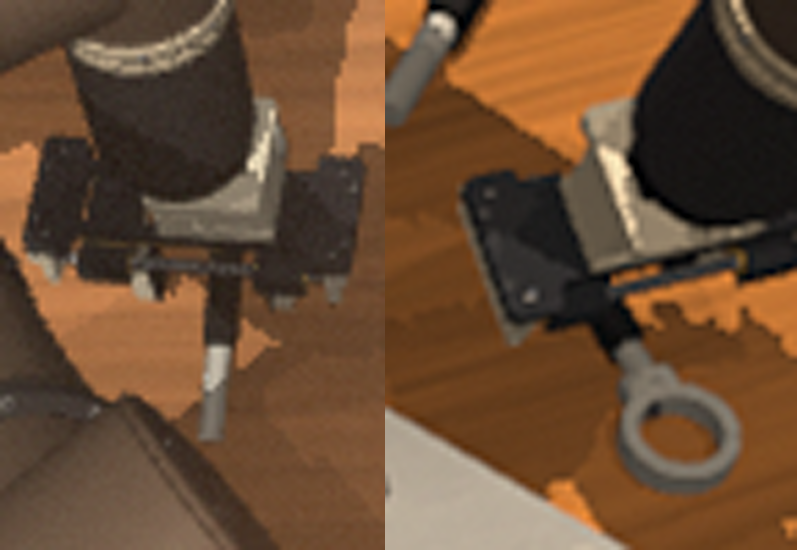

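Run:
```python
from plan import *
c=cap("top"); s=cap("scene")
print("end top", pz(c,205+213/5.5-.4,140+438/5.5-.4,.012))
print("ring scene",pz(s,375+(679-385)/5.5-.4,150+432/5.5-.4,.018), "old ring scene",pz(s,390+(600-360)/6-.4,170+352/6-.4,.018))
X=cloud(s).reshape(-1,3); m=(X[:,0]>.54)&(X[:,0]<.64)&(X[:,1]>.22)&(X[:,1]<.33)&(X[:,2]>.012)&(X[:,2]<.03); K=X[m]; print(len(K),K.min(0),K.max(0)); 
from scipy.optimize import least_squares
f=least_squares(lambda p:np.maximum(np.maximum(np.hypot(K[:,0]-p[0],K[:,1]-p[1])-.031,.022-np.hypot(K[:,0]-p[0],K[:,1]-p[1])),0),[.582,.268],loss='soft_l1',f_scale=.002); print(f.x)
X=cloud(c).reshape(-1,3); m=(X[:,0]>.37)&(X[:,0]<.43)&(X[:,1]>.25)&(X[:,1]<.31)&(X[:,2]>.006)&(X[:,2]<.025); K=X[m]; print(len(K),K.mean(0),K[:,0].min())
```

```text
end top [0.39562097 0.27331054 0.012     ]
ring scene [0.58584389 0.26450841 0.018     ] old ring scene [0.5878271  0.26838748 0.018     ]
224 [0.54089982 0.23291306 0.01203285] [0.61648899 0.29461396 0.02293663]
[0.58230728 0.26411209]
50 [0.40897454 0.27275292 0.01592149] 0.382996319745957
```

Run:
```python
from plan import *
T=spdown(-2.8,20); g=np.array([.489,.2695,.012])
rows([(g+T.apply([.007,0,0]),T)])
```

```text
t [ 0.0189 -0.0031  0.0069] a [-1.51  0.15 -0.43]
```

```bash
python3 -m creep '[{"ax":-1,"ay":0,"az":-0.4,"tx":0.009,"ty":-0.003,"tz":0.004,"fingers":0.07},{"ax":-1.5,"ay":0.1,"az":-0.4,"tx":0.018,"ty":-0.003,"tz":0.007,"fingers":0.07},{"ax":-1.5,"ay":0.1,"az":-0.4,"tx":0.019,"ty":-0.003,"tz":0.007,"fingers":0.07},{"ax":-1.5,"ay":0.1,"az":-0.4,"tx":0.019,"ty":-0.003,"tz":0.007,"fingers":0.0},{"ax":-1.5,"ay":0.1,"az":-0.4,"tx":0.019,"ty":-0.003,"tz":0.007,"fingers":0.0}]' 55
python3 -m creep '[{"ax":0,"ay":0,"az":0,"tx":0,"ty":0,"tz":0,"fingers":0.0},{"ax":0,"ay":0,"az":0,"tx":0,"ty":0,"tz":0,"fingers":0.0},{"ax":0,"ay":0,"az":0,"tx":0,"ty":0,"tz":0,"fingers":0.0},{"ax":0,"ay":0,"az":0,"tx":0,"ty":0,"tz":0,"fingers":0.0},{"ax":0,"ay":0,"az":0,"tx":0,"ty":0,"tz":0,"fingers":0.0}]'
python3 -m creep '[{"ax":0,"ay":0,"az":0,"tx":0,"ty":0,"tz":0,"fingers":0.0},{"ax":0,"ay":0,"az":0,"tx":0,"ty":0,"tz":0,"fingers":0.0},{"ax":0,"ay":0,"az":0,"tx":0,"ty":0,"tz":0,"fingers":0.0}]'
python3 - <<'E'
from plan import *
p,Q=pose(); print(p, (spdown(-2.8,20).inv()*Q).as_rotvec(degrees=True))
E
```

```text
time_s: 10.5
tcp_pos: [0.4859, 0.2702, 0.0057]
eef_rot: [179.9, 70.0, 177.2]
contact_force: [0.7, 0.5, 0.0]
gripper_width: 0.0591
time_s: 11.0
tcp_pos: [0.4862, 0.2704, 0.0057]
eef_rot: [179.8, 70.0, 177.1]
contact_force: [0.2, 2.2, -0.0]
gripper_width: 0.0199
time_s: 11.3
tcp_pos: [0.4861, 0.2704, 0.0057]
eef_rot: [179.9, 70.0, 177.1]
contact_force: [-0.4, 2.0, 0.8]
gripper_width: 0.0174
[0.48614453 0.27037853 0.00566325] [-0.07717369 -0.01590223  0.025892  ]
```

```bash
cat >> plan.py <<'E'
TS=np.array([-.003,0,-.0063])
M=R.from_matrix(np.array([[0,0,1],[0,1,0],[-1,0,0.]]))
BETA=20
def np_(th,h,ts=None,ns=None,beta=None):
    S=nutax()*R.from_euler('z',th,degrees=True); T=S*R.from_euler('y',BETA if beta is None else beta,degrees=True)*M
    ns=NS if ns is None else ns
    return ns+S.apply([0,0,h])+S.apply(np.array([-.095,0,.003])+(TS if ts is None else ts)),T
def spanner():
    """ring centre, spanner axes from measured pose"""
    p,Q=pose(); S=Q*M.inv()*R.from_euler('y',-BETA,degrees=True); g=p-S.apply(TS); return g+S.apply([.095,0,-.003]),S
E
python3 - <<'E'
from plan import *
p,Q=pose(); T0=Q; p1,T1=np_(0,.10)
mid=(np.array([.47,.10,.26]),Slerp([0,1],R.concatenate([T0,T1]))(.6))
path([((p[0],p[1],.12),T0),mid,(p1,T1)],[4,6,5])
E
```

```text
call 1
"ax":0.00,"ay":0.00,"az":0.00,"tx":-0.0269,"ty":0.0000,"tz":-0.0098  | err 0.00 j [39, 31, -7, -14, -67, -125] dq 2.8
"ax":0.00,"ay":0.00,"az":0.00,"tx":-0.0537,"ty":0.0001,"tz":-0.0195  | err 0.00 j [39, 29, -6, -14, -70, -125] dq 2.9
"ax":0.00,"ay":0.00,"az":0.00,"tx":-0.0806,"ty":0.0001,"tz":-0.0293  | err 0.00 j [39, 27, -5, -14, -73, -126] dq 3.0
"ax":0.00,"ay":0.00,"az":0.00,"tx":-0.1075,"ty":0.0001,"tz":-0.0391  | err 0.00 j [39, 26, -4, -14, -76, -127] dq 3.0
"ax":-1.03,"ay":-2.99,"az":-0.10,"tx":-0.1289,"ty":-0.0284,"tz":-0.0483  | err 0.00 j [39, 22, -7, -12, -75, -126] dq 4.1
call 2
"ax":-1.03,"ay":-2.99,"az":-0.10,"tx":-0.0219,"ty":-0.0283,"tz":-0.0086  | err 0.00 j [38, 17, -10, -9, -74, -125] dq 4.1
"ax":-2.06,"ay":-5.98,"az":-0.19,"tx":-0.0438,"ty":-0.0567,"tz":-0.0172  | err 0.00 j [37, 13, -12, -7, -73, -124] dq 4.0
"ax":-3.09,"ay":-8.97,"az":-0.29,"tx":-0.0657,"ty":-0.0850,"tz":-0.0258  | err 0.00 j [37, 9, -14, -5, -72, -123] dq 4.0
"ax":-4.12,"ay":-11.96,"az":-0.38,"tx":-0.0877,"ty":-0.1134,"tz":-0.0345  | err 0.00 j [35, 6, -16, -3, -72, -122] dq 3.9
"ax":-5.16,"ay":-14.95,"az":-0.48,"tx":-0.1096,"ty":-0.1417,"tz":-0.0431  | err 0.00 j [34, 2, -18, -2, -72, -120] dq 3.7
call 3
"ax":-0.82,"ay":-2.39,"az":-0.08,"tx":0.0166,"ty":-0.0228,"tz":0.0017  | err 0.00 j [33, 1, -22, 0, -67, -118] dq 4.8
"ax":-1.65,"ay":-4.78,"az":-0.15,"tx":0.0332,"ty":-0.0456,"tz":0.0034  | err 0.00 j [31, 0, -26, 1, -62, -116] dq 5.0
"ax":-2.47,"ay":-7.18,"az":-0.23,"tx":0.0497,"ty":-0.0683,"tz":0.0051  | err 0.00 j [29, -1, -29, 2, -57, -114] dq 5.1
"ax":-3.30,"ay":-9.57,"az":-0.30,"tx":0.0663,"ty":-0.0911,"tz":0.0069  | err 0.00 j [27, -1, -33, 3, -51, -112] dq 5.3
"ax":-4.12,"ay":-11.96,"az":-0.38,"tx":0.0829,"ty":-0.1139,"tz":0.0086  | err 0.00 j [24, -2, -36, 4, -46, -109] dq 5.5
```

```bash
python3 -m creep '[{"ax":0,"ay":0,"az":0,"tx":-0.027,"ty":0,"tz":-0.01,"fingers":0.0},{"ax":0,"ay":0,"az":0,"tx":-0.054,"ty":0,"tz":-0.02,"fingers":0.0},{"ax":0,"ay":0,"az":0,"tx":-0.081,"ty":0,"tz":-0.029,"fingers":0.0},{"ax":0,"ay":0,"az":0,"tx":-0.108,"ty":0,"tz":-0.039,"fingers":0.0},{"ax":-1,"ay":-3,"az":-0.1,"tx":-0.129,"ty":-0.028,"tz":-0.048,"fingers":0.0}]'
python3 -m creep '[{"ax":-1,"ay":-3,"az":-0.1,"tx":-0.022,"ty":-0.028,"tz":-0.009,"fingers":0.0},{"ax":-2.1,"ay":-6,"az":-0.2,"tx":-0.044,"ty":-0.057,"tz":-0.017,"fingers":0.0},{"ax":-3.1,"ay":-9,"az":-0.3,"tx":-0.066,"ty":-0.085,"tz":-0.026,"fingers":0.0},{"ax":-4.1,"ay":-12,"az":-0.4,"tx":-0.088,"ty":-0.113,"tz":-0.034,"fingers":0.0},{"ax":-5.2,"ay":-15,"az":-0.5,"tx":-0.11,"ty":-0.142,"tz":-0.043,"fingers":0.0}]'
python3 -m creep '[{"ax":-0.8,"ay":-2.4,"az":-0.1,"tx":0.017,"ty":-0.023,"tz":0.002,"fingers":0.0},{"ax":-1.6,"ay":-4.8,"az":-0.2,"tx":0.033,"ty":-0.046,"tz":0.003,"fingers":0.0},{"ax":-2.5,"ay":-7.2,"az":-0.2,"tx":0.05,"ty":-0.068,"tz":0.005,"fingers":0.0},{"ax":-3.3,"ay":-9.6,"az":-0.3,"tx":0.066,"ty":-0.091,"tz":0.007,"fingers":0.0},{"ax":-4.1,"ay":-12,"az":-0.4,"tx":0.083,"ty":-0.114,"tz":0.009,"fingers":0.0}]'
python3 - <<'E'
from plan import *
print(spanner()[0]); path([np_(0,.045)],[5])
E
```

```text
time_s: 11.8
tcp_pos: [0.4848, 0.2433, 0.1432]
eef_rot: [179.2, 73.0, 177.5]
contact_force: [0.5, 0.1, -2.7]
gripper_width: 0.0173
time_s: 12.3
tcp_pos: [0.4695, 0.0983, 0.2607]
eef_rot: [163.7, 88.0, 167.2]
contact_force: [0.5, 0.5, -3.0]
gripper_width: 0.0178
time_s: 12.8
tcp_pos: [0.4823, -0.0139, 0.1749]
eef_rot: [-0.6, 79.9, 6.9]
contact_force: [0.4, -0.7, -2.4]
gripper_width: 0.0177
[ 0.56472417 -0.00295271  0.22695067]
call 1
"ax":0.01,"ay":0.02,"az":0.02,"tx":0.0102,"ty":0.0003,"tz":0.0038  | err 0.00 j [24, -1, -37, 4, -44, -109] dq 1.4
"ax":0.02,"ay":0.04,"az":0.04,"tx":0.0205,"ty":0.0006,"tz":0.0076  | err 0.00 j [24, 1, -37, 4, -43, -109] dq 1.4
"ax":0.03,"ay":0.06,"az":0.06,"tx":0.0307,"ty":0.0010,"tz":0.0115  | err 0.00 j [24, 2, -37, 4, -41, -109] dq 1.4
"ax":0.04,"ay":0.08,"az":0.08,"tx":0.0409,"ty":0.0013,"tz":0.0153  | err 0.00 j [23, 3, -37, 4, -40, -109] dq 1.4
"ax":0.05,"ay":0.11,"az":0.10,"tx":0.0512,"ty":0.0016,"tz":0.0191  | err 0.00 j [23, 4, -37, 4, -39, -109] dq 1.4
```

Moving down to h≈45 mm, then comparing ring and nut in both cameras.

```bash
python3 -m creep '[{"ax":0,"ay":0,"az":0,"tx":0.015,"ty":0,"tz":0.006,"fingers":0.0},{"ax":0,"ay":0,"az":0,"tx":0.03,"ty":0.001,"tz":0.011,"fingers":0.0},{"ax":0,"ay":0,"az":0,"tx":0.042,"ty":0.001,"tz":0.016,"fingers":0.0},{"ax":0,"ay":0,"az":0,"tx":0.051,"ty":0.002,"tz":0.019,"fingers":0.0},{"ax":0,"ay":0,"az":0,"tx":0.051,"ty":0.002,"tz":0.019,"fingers":0.0}]'
cat > look.py <<'E'
from plan import *
import sys
def look(name,extra=True):
    c=cap("top"); s=cap("scene"); e,S=spanner(); ims=[]
    print("ring",e.round(4),"h,off in nut axes mm",(nutax().inv().apply(e-NS)*1000).round(1))
    ph=np.linspace(0,2*np.pi,60)
    for cc,(x0,y0,w,h_) in((c,(290,120,62,55)),(s,(310,195,62,55))):
        k=6.5; a=cv2.resize(cc["pixels"][y0:y0+h_,x0:x0+w],None,fx=k,fy=k,interpolation=cv2.INTER_CUBIC)
        if extra:
          for rad,col in((.031,(0,0,255)),(.022,(0,255,0))):
            P=np.array([e+S.apply([rad*np.cos(t),rad*np.sin(t),.009]) for t in ph]); uv=(proj(cc,P)-[x0,y0]+.5)*k
            cv2.polylines(a,[uv.astype(int)],True,col,1)
          for q,rad,col in(((0,0,.011),.0125,(255,255,0)),((0,0,-.009),.027,(255,0,255))):
            P=np.array([NS+nutax().apply(np.array(q)+[rad*np.cos(t),rad*np.sin(t),0]) for t in ph]); uv=(proj(cc,P)-[x0,y0]+.5)*k
            cv2.polylines(a,[uv.astype(int)],True,col,1)
        ims.append(a)
    cv2.imwrite(f"pics/{name}.png",np.hstack(ims))
look(sys.argv[1],len(sys.argv)<3)
E
python3 look.py l1
```

```text
time_s: 13.3
tcp_pos: [0.51, -0.0073, 0.1275]
eef_rot: [-0.7, 80.1, 6.8]
contact_force: [-0.1, 0.1, -2.6]
gripper_width: 0.0176
ring [0.5928 0.0038 0.1807] h,off in nut axes mm [ 1.2  1.7 45.4]
```

View pics/l1.png

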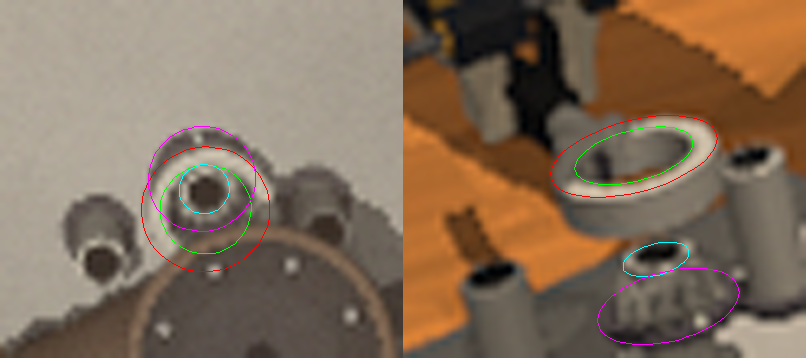

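Run:
```python
from plan import *
c=cap("top"); s=cap("scene"); 
a=cv2.resize(c["pixels"][132:172,300:340],None,fx=10,fy=10,interpolation=cv2.INTER_CUBIC);b=cv2.resize(s["pixels"][205:245,330:370],None,fx=10,fy=10,interpolation=cv2.INTER_CUBIC)
a=cv2.convertScaleAbs(a,alpha=1.6,beta=-60)
cv2.imwrite("pics/l2.png",np.hstack([a,b]))
e,S=spanner()
for cc in(c,s): print("pred ring top-face centre",proj(cc,e+S.apply([0,0,.009])), "nut end",proj(cc,NS+nutax().apply([0,0,.011])))
```

```text
pred ring top-face centre [[321.11370504 151.67672187]] nut end [[320.93314037 148.60734524]]
pred ring top-face centre [[345.07512781 218.23443467]] nut end [[348.40370484 234.38486623]]
```

View pics/l2.png

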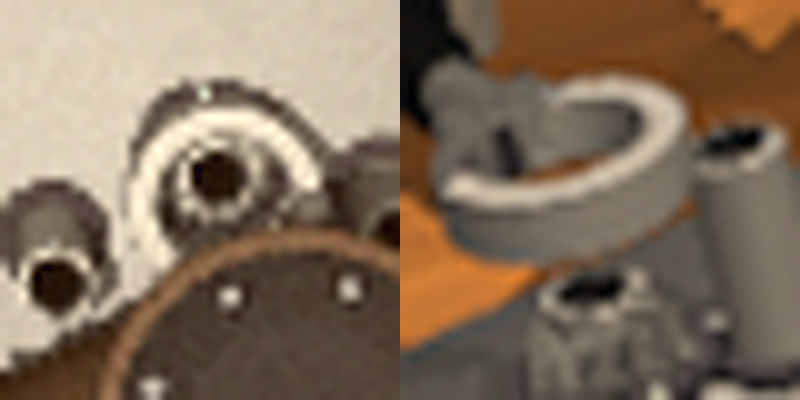

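```bash
sed -i 's/^TS=.*/TS=np.array([-.0045,-.0005,-.0063])/' plan.py
python3 - <<'E'
from plan import *
path([np_(0,.016)],[5])
E
```

```text
call 1
"ax":0.00,"ay":0.02,"az":0.01,"tx":0.0058,"ty":-0.0004,"tz":0.0014  | err 0.00 j [23, 5, -38, 5, -38, -109] dq 0.8
"ax":0.01,"ay":0.04,"az":0.03,"tx":0.0116,"ty":-0.0009,"tz":0.0029  | err 0.00 j [23, 6, -38, 5, -37, -109] dq 0.8
"ax":0.01,"ay":0.06,"az":0.04,"tx":0.0175,"ty":-0.0013,"tz":0.0043  | err 0.00 j [23, 6, -38, 5, -36, -109] dq 0.8
"ax":0.02,"ay":0.08,"az":0.06,"tx":0.0233,"ty":-0.0017,"tz":0.0057  | err 0.00 j [23, 7, -38, 5, -36, -109] dq 0.8
"ax":0.02,"ay":0.10,"az":0.07,"tx":0.0291,"ty":-0.0022,"tz":0.0071  | err 0.00 j [23, 8, -38, 5, -35, -109] dq 0.8
```

```bash
python3 -m creep '[{"ax":0,"ay":0,"az":0,"tx":0.008,"ty":-0.001,"tz":0.002,"fingers":0.0},{"ax":0,"ay":0,"az":0,"tx":0.016,"ty":-0.001,"tz":0.004,"fingers":0.0},{"ax":0,"ay":0,"az":0,"tx":0.024,"ty":-0.002,"tz":0.006,"fingers":0.0},{"ax":0,"ay":0,"az":0,"tx":0.029,"ty":-0.002,"tz":0.007,"fingers":0.0},{"ax":0,"ay":0,"az":0,"tx":0.029,"ty":-0.002,"tz":0.007,"fingers":0.0}]'
python3 look.py l3
python3 - <<'E'
from plan import *
c=cap("top"); s=cap("scene"); 
a=cv2.resize(c["pixels"][132:172,300:340],None,fx=10,fy=10,interpolation=cv2.INTER_CUBIC);b=cv2.resize(s["pixels"][205:245,330:370],None,fx=10,fy=10,interpolation=cv2.INTER_CUBIC)
a=cv2.convertScaleAbs(a,alpha=1.6,beta=-60)
cv2.imwrite("pics/l4.png",np.hstack([a,b]))
path([np_(0,0)],[4])
E
```

```text
time_s: 14.0
tcp_pos: [0.5223, -0.0079, 0.1005]
eef_rot: [-0.6, 80.0, 6.9]
contact_force: [0.5, -0.0, -4.1]
gripper_width: 0.0176
ring [0.6062 0.0039 0.154 ] h,off in nut axes mm [-0.7 -0.  15.6]
call 1
"ax":0.00,"ay":0.02,"az":0.02,"tx":0.0037,"ty":-0.0000,"tz":0.0014  | err 0.00 j [23, 8, -38, 5, -34, -109] dq 0.5
"ax":0.01,"ay":0.04,"az":0.04,"tx":0.0074,"ty":-0.0000,"tz":0.0028  | err 0.00 j [23, 9, -38, 5, -34, -109] dq 0.5
"ax":0.01,"ay":0.07,"az":0.06,"tx":0.0111,"ty":-0.0000,"tz":0.0042  | err 0.00 j [22, 9, -38, 5, -33, -109] dq 0.5
"ax":0.01,"ay":0.09,"az":0.08,"tx":0.0149,"ty":-0.0000,"tz":0.0056  | err 0.00 j [22, 10, -38, 5, -33, -109] dq 0.5
```

View pics/l4.png

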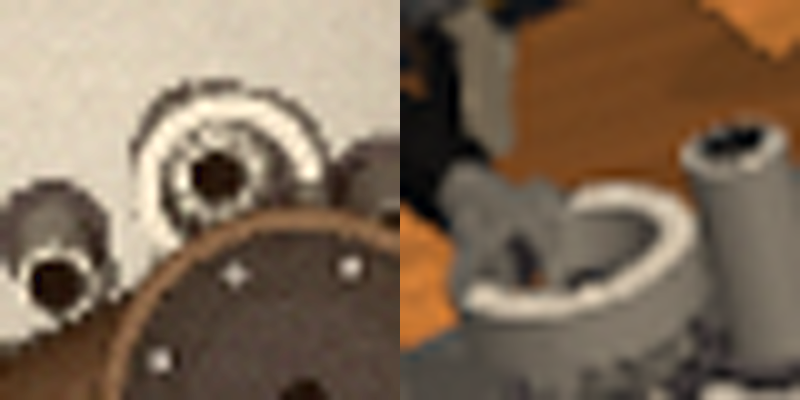

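View pics/l3.png

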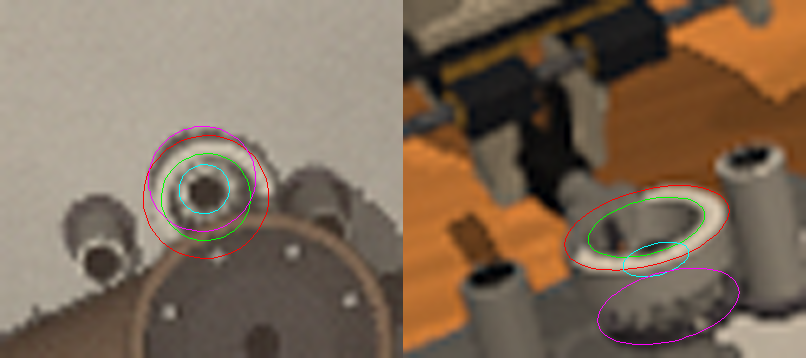

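```bash
python3 -m creep '[{"ax":0,"ay":0,"az":0,"tx":0.003,"ty":0.0015,"tz":0.001,"fingers":0.0},{"ax":0,"ay":0,"az":0,"tx":0.006,"ty":0.0015,"tz":0.002,"fingers":0.0},{"ax":0,"ay":0,"az":0,"tx":0.008,"ty":0.0015,"tz":0.003,"fingers":0.0},{"ax":0,"ay":0,"az":0,"tx":0.008,"ty":0.0015,"tz":0.003,"fingers":0.0}]'
python3 - <<'E'
from plan import *
e,S=spanner(); print((nutax().inv().apply(e-NS)*1000).round(1)); s=r.get_state(); print(nutax().inv().apply(s["contact_force"]).round(1))
E
```

```text
time_s: 14.6
tcp_pos: [0.5267, -0.0056, 0.094]
eef_rot: [-0.5, 80.0, 7.0]
contact_force: [0.2, -0.6, -3.2]
gripper_width: 0.0174
[-0.5  1.6  7. ]
[-1.5 -0.6 -2.8]
```

```bash
python3 -m creep '[{"ax":0,"ay":0,"az":0,"tx":0.002,"ty":0,"tz":0.0007,"fingers":0.0},{"ax":0,"ay":0,"az":0,"tx":0.004,"ty":0,"tz":0.0014,"fingers":0.0},{"ax":0,"ay":0,"az":0,"tx":0.004,"ty":0,"tz":0.0014,"fingers":0.0}]'
python3 - <<'E'
from plan import *
e,S=spanner(); print((nutax().inv().apply(e-NS)*1000).round(1)); s=r.get_state(); print(nutax().inv().apply(s["contact_force"]).round(1))
E
```

```text
time_s: 14.9
tcp_pos: [0.5286, -0.0053, 0.0902]
eef_rot: [-0.5, 80.0, 7.0]
contact_force: [-0.5, 1.1, -3.9]
gripper_width: 0.0177
[-0.7  1.5  2.8]
[-2.3  1.2 -3.2]
```

```bash
python3 -m creep '[{"ax":0,"ay":0,"az":0,"tx":0.0015,"ty":0,"tz":0.0006,"fingers":0.0},{"ax":0,"ay":0,"az":0,"tx":0.003,"ty":0,"tz":0.0011,"fingers":0.0},{"ax":0,"ay":0,"az":0,"tx":0.003,"ty":0,"tz":0.0011,"fingers":0.0}]'
python3 - <<'E'
from plan import *
e,S=spanner(); print((nutax().inv().apply(e-NS)*1000).round(1)); s=r.get_state(); print(nutax().inv().apply(s["contact_force"]).round(1))
E
python3 look.py l5
```

```text
time_s: 15.2
tcp_pos: [0.5302, -0.0052, 0.0878]
eef_rot: [-0.5, 79.9, 7.0]
contact_force: [-4.0, 0.5, 0.9]
gripper_width: 0.0176
[-0.5  1.5 -0. ]
[-2.9  1.   2.8]
ring [0.6138 0.0064 0.1406] h,off in nut axes mm [-0.5  1.5  0.1]
```

View pics/l5.png

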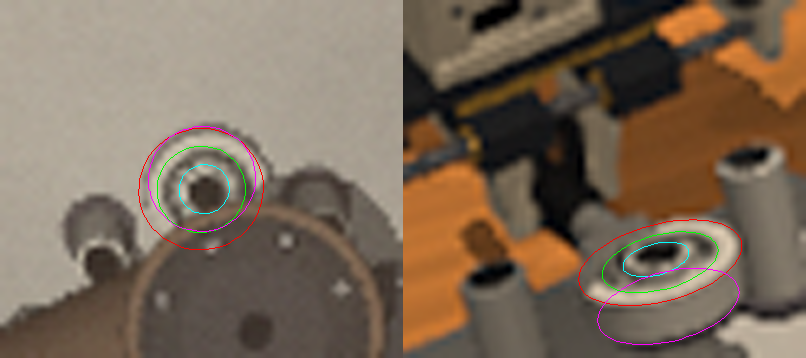

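The ring is seated: h≈0, about 5.6 N of push, and the scene view shows it around the nut at (660,262). Next, the swing rows about the nut axis.

Run:
```python
from plan import *
e,S=spanner(); p,Q=pose(); print("NS",e)
ax=Q.inv().apply(nutax().apply([0,0,1])); c=Q.inv().apply(e-p); print("axis tool",ax.round(4),"c",c.round(4))
for th in (-8,-16,-24,-32,-40,8,16,24,32,40):
    Rm=R.from_rotvec(ax*np.radians(th)); t=c-Rm.apply(c); a=ax*th
    print(th,'"ax":%.2f,"ay":%.2f,"az":%.2f,"tx":%.4f,"ty":%.4f,"tz":%.4f'%(*a,*t))
```

```text
NS [0.61384352 0.00641133 0.14063686]
axis tool [-0.9401 -0.0013 -0.341 ] c [-0.0371  0.0005  0.0924]
-8 "ax":7.52,"ay":0.01,"az":2.73,"tx":-0.0003,"ty":0.0139,"tz":0.0008
-16 "ax":15.04,"ay":0.02,"az":5.46,"tx":-0.0013,"ty":0.0274,"tz":0.0035
-24 "ax":22.56,"ay":0.03,"az":8.18,"tx":-0.0029,"ty":0.0405,"tz":0.0079
-32 "ax":30.08,"ay":0.04,"az":10.91,"tx":-0.0051,"ty":0.0528,"tz":0.0139
-40 "ax":37.60,"ay":0.05,"az":13.64,"tx":-0.0079,"ty":0.0641,"tz":0.0215
8 "ax":-7.52,"ay":-0.01,"az":-2.73,"tx":-0.0003,"ty":-0.0138,"tz":0.0010
16 "ax":-15.04,"ay":-0.02,"az":-5.46,"tx":-0.0013,"ty":-0.0274,"tz":0.0038
24 "ax":-22.56,"ay":-0.03,"az":-8.18,"tx":-0.0030,"ty":-0.0404,"tz":0.0083
32 "ax":-30.08,"ay":-0.04,"az":-10.91,"tx":-0.0052,"ty":-0.0526,"tz":0.0145
40 "ax":-37.60,"ay":-0.05,"az":-13.64,"tx":-0.0080,"ty":-0.0638,"tz":0.0222
```

```bash
sed -i 's/^NS=.*/NS=np.array([.6138,.0064,.1406]); NY=7.5/' h.py
cat > st.py <<'E'
from plan import *
e,S=spanner(); x=(nutax().inv()*S).as_rotvec(degrees=True); s=r.get_state()
print("off mm",(nutax().inv().apply(e-NS)*1000).round(1),"rot",x.round(1),"F in spanner axes",S.inv().apply(s["contact_force"]).round(1),"t",s["time_s"],"j",s["joints"].round(0))
E
python3 -m creep '[{"ax":3.8,"ay":0,"az":1.4,"tx":0.0,"ty":0.007,"tz":0.0002,"fingers":0.0},{"ax":7.5,"ay":0,"az":2.7,"tx":-0.0003,"ty":0.0139,"tz":0.0008,"fingers":0.0},{"ax":11.3,"ay":0,"az":4.1,"tx":-0.0007,"ty":0.0207,"tz":0.002,"fingers":0.0},{"ax":15,"ay":0,"az":5.5,"tx":-0.0013,"ty":0.0274,"tz":0.0035,"fingers":0.0}]'; python3 st.py
```

```text
time_s: 15.7
tcp_pos: [0.5294, 0.0222, 0.0897]
eef_rot: [41.5, 78.0, 34.3]
contact_force: [-2.4, -4.9, -0.8]
gripper_width: 0.0178
off mm [-0.4 -0.4  0. ] rot [ -0.1  -0.  -16.1] F in spanner axes [-1.6 -5.2  0.8] t 15.7 j [  22.   10.  -34.   -5.  -35. -115.]
```

```bash
python3 -m creep '[{"ax":4.7,"ay":0,"az":1.7,"tx":-0.0001,"ty":0.0087,"tz":0.0003,"fingers":0.0},{"ax":9.4,"ay":0,"az":3.4,"tx":-0.0005,"ty":0.0173,"tz":0.0013,"fingers":0.0},{"ax":15,"ay":0,"az":5.5,"tx":-0.0013,"ty":0.0274,"tz":0.0035,"fingers":0.0},{"ax":20.7,"ay":0,"az":7.5,"tx":-0.0025,"ty":0.0372,"tz":0.0066,"fingers":0.0},{"ax":22.6,"ay":0,"az":8.2,"tx":-0.0029,"ty":0.0405,"tz":0.0079,"fingers":0.0}]'; python3 st.py; python3 look.py l6 x
```

```text
time_s: 16.2
tcp_pos: [0.5406, 0.0607, 0.099]
eef_rot: [79.0, 70.9, 49.6]
contact_force: [-5.2, -2.8, 0.6]
gripper_width: 0.0172
off mm [-1.1 -0.5 -0. ] rot [ -0.1   0.  -40.2] F in spanner axes [-2.1 -4.5  3.3] t 16.2 j [  19.   10.  -30.  -17.  -35. -126.]
ring [0.613  0.0058 0.1401] h,off in nut axes mm [-1.  -0.5 -0. ]
```

View pics/l6.png

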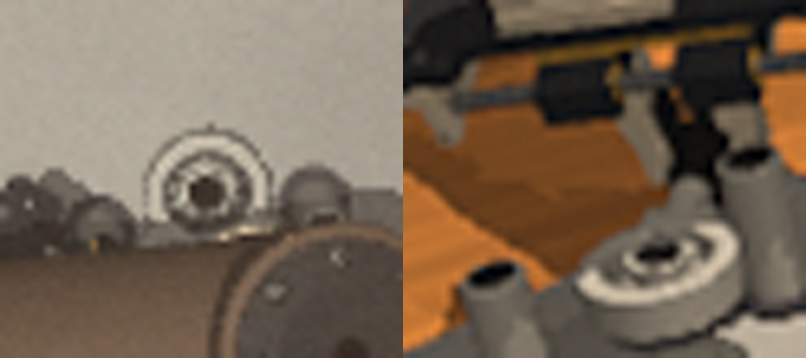

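```bash
python3 -m creep '[{"ax":-7.5,"ay":0,"az":-2.7,"tx":-0.0003,"ty":-0.0138,"tz":0.001,"fingers":0.0},{"ax":-15,"ay":0,"az":-5.5,"tx":-0.0013,"ty":-0.0274,"tz":0.0038,"fingers":0.0},{"ax":-22.6,"ay":0,"az":-8.2,"tx":-0.003,"ty":-0.0404,"tz":0.0083,"fingers":0.0},{"ax":-30.1,"ay":0,"az":-10.9,"tx":-0.0052,"ty":-0.0526,"tz":0.0145,"fingers":0.0},{"ax":-37.6,"ay":0,"az":-13.6,"tx":-0.008,"ty":-0.0638,"tz":0.0222,"fingers":0.0}]'; python3 st.py
```

```text
time_s: 16.8
tcp_pos: [0.5312, -0.0049, 0.0884]
eef_rot: [-0.7, 79.8, 7.2]
contact_force: [-2.2, 1.8, 1.1]
gripper_width: 0.0173
off mm [1.2 0.7 0.1] rot [ 0.1 -0.2  0.4] F in spanner axes [-1.1  2.1  2. ] t 16.8 j [  23.   10.  -38.    5.  -33. -109.]
```

```bash
python3 -m creep '[{"ax":-7.5,"ay":0,"az":-2.7,"tx":0,"ty":-0.0138,"tz":0.0003,"fingers":0.0},{"ax":-15,"ay":0,"az":-5.5,"tx":-0.001,"ty":-0.0276,"tz":0.003,"fingers":0.0},{"ax":-22.6,"ay":0,"az":-8.2,"tx":-0.0028,"ty":-0.0407,"tz":0.0073,"fingers":0.0},{"ax":-30.1,"ay":0,"az":-10.9,"tx":-0.005,"ty":-0.053,"tz":0.0135,"fingers":0.0},{"ax":-37.6,"ay":0,"az":-13.6,"tx":-0.0077,"ty":-0.0642,"tz":0.0212,"fingers":0.0}]'; python3 st.py; python3 look.py l7 x
```

```text
time_s: 17.3
tcp_pos: [0.5587, -0.0654, 0.0994]
eef_rot: [-78.7, 70.8, -34.1]
contact_force: [-2.8, -0.7, 1.6]
gripper_width: 0.0181
off mm [-0.6  0.8 -0.1] rot [ 0.1 -0.1 40.4] F in spanner axes [-1.5  0.8  2.8] t 17.3 j [  19.    9.  -51.   41.  -24. -101.]
ring [0.6133 0.0066 0.1405] h,off in nut axes mm [-0.5  0.3  0.1]
```

View pics/l7.png

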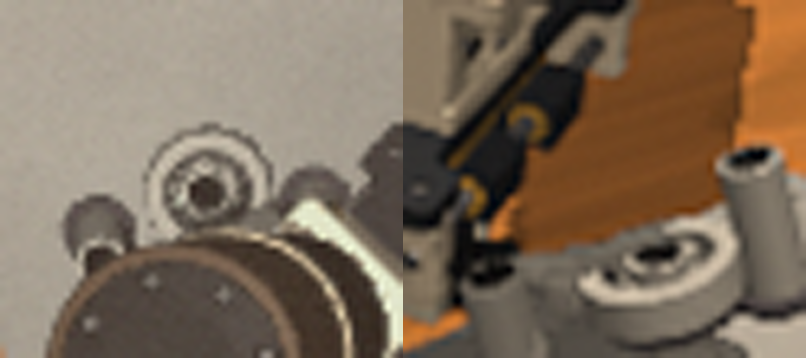

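```bash
python3 -m creep '[{"ax":7.5,"ay":0,"az":2.7,"tx":-0.0003,"ty":0.0139,"tz":0.0008,"fingers":0.0},{"ax":15,"ay":0,"az":5.5,"tx":-0.0013,"ty":0.0274,"tz":0.0035,"fingers":0.0},{"ax":22.6,"ay":0,"az":8.2,"tx":-0.0029,"ty":0.0405,"tz":0.0079,"fingers":0.0},{"ax":30.1,"ay":0,"az":10.9,"tx":-0.0051,"ty":0.0528,"tz":0.0139,"fingers":0.0},{"ax":37.6,"ay":0,"az":13.6,"tx":-0.0079,"ty":0.0641,"tz":0.0215,"fingers":0.0}]'; python3 st.py;
python3 -m creep '[{"ax":3.8,"ay":0,"az":1.4,"tx":0.0,"ty":0.007,"tz":0.0002,"fingers":0.0},{"ax":7.5,"ay":0,"az":2.7,"tx":-0.0003,"ty":0.0139,"tz":0.0008,"fingers":0.0}]'; python3 st.py
```

```text
time_s: 17.9
tcp_pos: [0.5296, -0.0037, 0.0877]
eef_rot: [2.2, 79.9, 9.2]
contact_force: [1.6, -8.2, 1.0]
gripper_width: 0.0177
off mm [-0.4  0.4  0.1] rot [ 0.1 -0.1 -0.6] F in spanner axes [ 1.1 -8.4  0.6] t 17.9 j [  23.   10.  -38.    4.  -33. -109.]
time_s: 18.1
tcp_pos: [0.5286, 0.0096, 0.0882]
eef_rot: [23.6, 79.3, 23.4]
contact_force: [0.9, -6.5, 0.5]
gripper_width: 0.0177
off mm [-0.5  0.2  0.1] rot [ 0.1 -0.1 -8.4] F in spanner axes [ 1.3 -6.5  0.4] t 18.1 j [  22.   10.  -36.   -0.  -34. -112.]
```

```bash
python3 -m creep '[{"ax":3.8,"ay":0,"az":1.4,"tx":0.0,"ty":0.007,"tz":0.0002,"fingers":0.0},{"ax":7.5,"ay":0,"az":2.7,"tx":-0.0003,"ty":0.0139,"tz":0.0008,"fingers":0.0},{"ax":11.3,"ay":0,"az":4.1,"tx":-0.0007,"ty":0.0207,"tz":0.002,"fingers":0.0}]'; python3 st.py;
python3 -m creep '[{"ax":3.8,"ay":0,"az":1.4,"tx":0.0,"ty":0.007,"tz":0.0002,"fingers":0.0},{"ax":7.5,"ay":0,"az":2.7,"tx":-0.0003,"ty":0.0139,"tz":0.0008,"fingers":0.0},{"ax":11.3,"ay":0,"az":4.1,"tx":-0.0007,"ty":0.0207,"tz":0.002,"fingers":0.0}]'; python3 st.py
```

```text
time_s: 18.4
tcp_pos: [0.5302, 0.0301, 0.0906]
eef_rot: [50.4, 76.8, 39.3]
contact_force: [-0.2, -8.0, 0.7]
gripper_width: 0.0176
off mm [-0.7  0.2  0.1] rot [  0.1  -0.1 -20.4] F in spanner axes [ 2.1 -7.7  1.2] t 18.4 j [  21.   10.  -33.   -7.  -35. -117.]
time_s: 18.7
tcp_pos: [0.5353, 0.0496, 0.0951]
eef_rot: [69.5, 73.3, 47.3]
contact_force: [-1.7, -6.9, 1.1]
gripper_width: 0.0175
off mm [-1.   0.2  0. ] rot [  0.1  -0.  -32.4] F in spanner axes [ 2.1 -6.5  2.3] t 18.7 j [  20.   10.  -31.  -13.  -35. -122.]
```

Still driving, with no stop yet. Finish this stroke to -40°, then return.

```bash
python3 -m creep '[{"ax":3.8,"ay":0,"az":1.4,"tx":0.0,"ty":0.007,"tz":0.0002,"fingers":0.0},{"ax":7.5,"ay":0,"az":2.7,"tx":-0.0003,"ty":0.0139,"tz":0.0008,"fingers":0.0}]'; python3 st.py; python3 look.py l8 x
python3 - <<'E'
from plan import *
c=cap("top"); a=cv2.resize(c["pixels"][132:167,300:340],None,fx=14,fy=14,interpolation=cv2.INTER_CUBIC); cv2.imwrite("pics/l8b.png",cv2.convertScaleAbs(a,alpha=1.6,beta=-60))
E
```

```text
time_s: 18.9
tcp_pos: [0.5408, 0.0618, 0.0992]
eef_rot: [79.2, 70.7, 49.7]
contact_force: [-0.7, -7.9, 0.8]
gripper_width: 0.0173
off mm [-1.1  0.3  0. ] rot [  0.   -0.  -40.4] F in spanner axes [ 4.2 -6.6  1.6] t 18.9 j [  19.    9.  -30.  -17.  -35. -126.]
ring [0.613  0.0067 0.1403] h,off in nut axes mm [-0.8  0.4  0.1]
```

View pics/l8b.png

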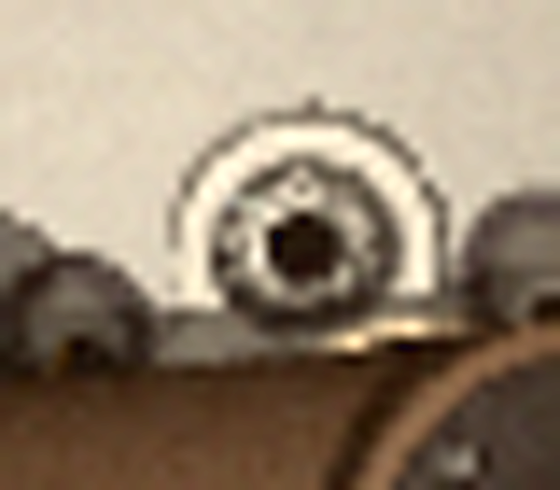

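```bash
python3 -m creep '[{"ax":-7.5,"ay":0,"az":-2.7,"tx":-0.0003,"ty":-0.0138,"tz":0.001,"fingers":0.0},{"ax":-15,"ay":0,"az":-5.5,"tx":-0.0013,"ty":-0.0274,"tz":0.0038,"fingers":0.0},{"ax":-22.6,"ay":0,"az":-8.2,"tx":-0.003,"ty":-0.0404,"tz":0.0083,"fingers":0.0},{"ax":-30.1,"ay":0,"az":-10.9,"tx":-0.0052,"ty":-0.0526,"tz":0.0145,"fingers":0.0},{"ax":-37.6,"ay":0,"az":-13.6,"tx":-0.008,"ty":-0.0638,"tz":0.0218,"fingers":0.0}]'; python3 st.py
python3 -m creep '[{"ax":-7.5,"ay":0,"az":-2.7,"tx":0,"ty":-0.0138,"tz":0.0003,"fingers":0.0},{"ax":-15,"ay":0,"az":-5.5,"tx":-0.001,"ty":-0.0276,"tz":0.003,"fingers":0.0},{"ax":-22.6,"ay":0,"az":-8.2,"tx":-0.0028,"ty":-0.0407,"tz":0.0073,"fingers":0.0},{"ax":-30.1,"ay":0,"az":-10.9,"tx":-0.005,"ty":-0.053,"tz":0.0135,"fingers":0.0},{"ax":-37.6,"ay":0,"az":-13.6,"tx":-0.0077,"ty":-0.0642,"tz":0.0212,"fingers":0.0}]'; python3 st.py
python3 -m creep '[{"ax":3.8,"ay":0,"az":1.4,"tx":0.0,"ty":0.007,"tz":0.0002,"fingers":0.0},{"ax":7.5,"ay":0,"az":2.7,"tx":-0.0003,"ty":0.0139,"tz":0.0008,"fingers":0.0}]'; python3 st.py
```

```text
time_s: 19.55
tcp_pos: [0.5293, -0.0038, 0.0875]
eef_rot: [0.6, 79.9, 8.2]
contact_force: [-1.4, 0.2, 0.5]
gripper_width: 0.0176
off mm [-0.7  1.5  0.1] rot [ 0.1 -0.1  0. ] F in spanner axes [-0.9  0.4  1.1] t 19.55 j [  23.    9.  -38.    5.  -33. -109.]
time_s: 20.05
tcp_pos: [0.5581, -0.0652, 0.0992]
eef_rot: [-78.1, 70.8, -33.8]
contact_force: [-0.4, -0.6, 0.6]
gripper_width: 0.0174
off mm [-0.8  0.7  0.2] rot [ 0.1 -0.2 40.1] F in spanner axes [-0.4 -0.3  0.8] t 20.05 j [  19.    9.  -51.   41.  -24. -101.]
time_s: 20.25
tcp_pos: [0.5493, -0.0549, 0.0951]
eef_rot: [-67.5, 73.5, -31.0]
contact_force: [0.6, 2.1, -0.4]
gripper_width: 0.017
off mm [-0.7  0.3  0.3] rot [ 0.1 -0.3 31.7] F in spanner axes [ 1.5  1.4 -0.8] t 20.25 j [  21.    9.  -48.   31.  -26. -102.]
```

```bash
python3 -m creep '[{"ax":3.8,"ay":0,"az":1.4,"tx":0.001,"ty":0.007,"tz":0.0005,"fingers":0.0},{"ax":7.5,"ay":0,"az":2.7,"tx":0.0007,"ty":0.0139,"tz":0.0011,"fingers":0.0},{"ax":11.3,"ay":0,"az":4.1,"tx":0.0003,"ty":0.0207,"tz":0.0023,"fingers":0.0}]'; python3 st.py;
python3 -m creep '[{"ax":3.8,"ay":0,"az":1.4,"tx":0.0,"ty":0.007,"tz":0.0002,"fingers":0.0},{"ax":7.5,"ay":0,"az":2.7,"tx":-0.0003,"ty":0.0139,"tz":0.0008,"fingers":0.0}]'; python3 st.py
```

```text
time_s: 20.55
tcp_pos: [0.5396, -0.0372, 0.0901]
eef_rot: [-47.8, 77.0, -22.5]
contact_force: [0.3, -4.5, 5.5]
gripper_width: 0.0173
off mm [-0.4  0.2 -0.3] rot [ 0.1 -0.3 19.6] F in spanner axes [ 0.9 -5.   5. ] t 20.55 j [  23.    9.  -44.   19.  -29. -104.]
time_s: 20.75
tcp_pos: [0.5345, -0.0245, 0.0882]
eef_rot: [-30.6, 78.7, -12.5]
contact_force: [0.2, -6.1, 4.8]
gripper_width: 0.0175
off mm [-0.4  0.2 -0.3] rot [ 0.1 -0.3 11.6] F in spanner axes [ 0.6 -6.4  4.4] t 20.75 j [  23.    9.  -42.   13.  -30. -105.]
```

```bash
python3 -m creep '[{"ax":3.8,"ay":0,"az":1.4,"tx":0.0,"ty":0.007,"tz":0.0002,"fingers":0.0},{"ax":7.5,"ay":0,"az":2.7,"tx":-0.0003,"ty":0.0139,"tz":0.0008,"fingers":0.0}]'; python3 st.py
python3 -m creep '[{"ax":3.8,"ay":0,"az":1.4,"tx":0.0,"ty":0.007,"tz":0.0002,"fingers":0.0},{"ax":7.5,"ay":0,"az":2.7,"tx":-0.0003,"ty":0.0139,"tz":0.0008,"fingers":0.0}]'; python3 st.py
```

```text
time_s: 20.95
tcp_pos: [0.5309, -0.011, 0.0872]
eef_rot: [-9.8, 79.7, 1.0]
contact_force: [1.7, -7.0, 5.7]
gripper_width: 0.0177
off mm [-0.6  0.3 -0.3] rot [ 0.1 -0.2  3.6] F in spanner axes [ 3.1 -7.4  4.6] t 20.95 j [  23.    9.  -39.    7.  -32. -108.]
time_s: 21.15
tcp_pos: [0.529, 0.0027, 0.0871]
eef_rot: [12.5, 79.6, 16.0]
contact_force: [0.4, -6.7, 5.2]
gripper_width: 0.0178
off mm [-0.7  0.3 -0.3] rot [ 0.1 -0.2 -4.4] F in spanner axes [ 2.7 -6.5  4.7] t 21.15 j [  22.   10.  -37.    2.  -33. -111.]
```

```bash
python3 -m creep '[{"ax":3.8,"ay":0,"az":1.4,"tx":0.0,"ty":0.007,"tz":0.0002,"fingers":0.0},{"ax":7.5,"ay":0,"az":2.7,"tx":-0.0003,"ty":0.0139,"tz":0.0008,"fingers":0.0}]'; python3 st.py
python3 -m creep '[{"ax":3.8,"ay":0,"az":1.4,"tx":0.0,"ty":0.007,"tz":0.0002,"fingers":0.0},{"ax":7.5,"ay":0,"az":2.7,"tx":-0.0003,"ty":0.0139,"tz":0.0008,"fingers":0.0}]'; python3 st.py
```

```text
time_s: 21.35
tcp_pos: [0.5288, 0.0166, 0.0881]
eef_rot: [32.9, 78.6, 29.2]
contact_force: [-0.7, -7.4, 4.7]
gripper_width: 0.0177
off mm [-0.8  0.4 -0.3] rot [  0.   -0.2 -12.3] F in spanner axes [ 2.5 -6.9  4.9] t 21.35 j [  22.   10.  -35.   -3.  -34. -114.]
time_s: 21.55
tcp_pos: [0.5302, 0.0302, 0.0899]
eef_rot: [49.7, 76.8, 38.7]
contact_force: [-0.3, -7.1, 4.6]
gripper_width: 0.0177
off mm [-0.9  0.5 -0.3] rot [  0.   -0.2 -20.3] F in spanner axes [ 3.6 -6.1  4.6] t 21.55 j [  21.   10.  -34.   -7.  -34. -117.]
```

```bash
python3 -m creep '[{"ax":3.8,"ay":0,"az":1.4,"tx":0.0,"ty":0.007,"tz":0.0002,"fingers":0.0},{"ax":7.5,"ay":0,"az":2.7,"tx":-0.0003,"ty":0.0139,"tz":0.0008,"fingers":0.0}]'; python3 st.py
python3 -m creep '[{"ax":3.8,"ay":0,"az":1.4,"tx":0.0,"ty":0.007,"tz":0.0002,"fingers":0.0},{"ax":7.5,"ay":0,"az":2.7,"tx":-0.0003,"ty":0.0139,"tz":0.0008,"fingers":0.0}]'; python3 st.py
```

```text
time_s: 21.75
tcp_pos: [0.5332, 0.0432, 0.0927]
eef_rot: [63.0, 74.6, 44.7]
contact_force: [-0.5, -13.5, 4.2]
gripper_width: 0.0174
off mm [-1.1  0.4 -0.3] rot [ -0.   -0.2 -28.2] F in spanner axes [  6.5 -11.7   4.8] t 21.75 j [  21.   10.  -32.  -11.  -35. -121.]
time_s: 21.95
tcp_pos: [0.5379, 0.0566, 0.0964]
eef_rot: [73.9, 72.0, 48.3]
contact_force: [-1.1, -2.4, 4.7]
gripper_width: 0.0174
off mm [-1.   1.3 -0.4] rot [  0.   -0.2 -36.2] F in spanner axes [ 2.3 -1.2  4.8] t 21.95 j [  20.   10.  -31.  -15.  -35. -124.]
```

Run:
```python
from plan import *
c=cap("top"); s=cap("scene"); a=cv2.resize(c["pixels"][134:164,305:337],None,fx=16,fy=16,interpolation=cv2.INTER_CUBIC);b=cv2.resize(s["pixels"][222:252,335:367],None,fx=9,fy=16,interpolation=cv2.INTER_CUBIC)
cv2.imwrite("pics/l9.png",np.hstack([cv2.convertScaleAbs(a,alpha=1.6,beta=-60),b]))
```

```text
(no output)
```

View pics/l9.png

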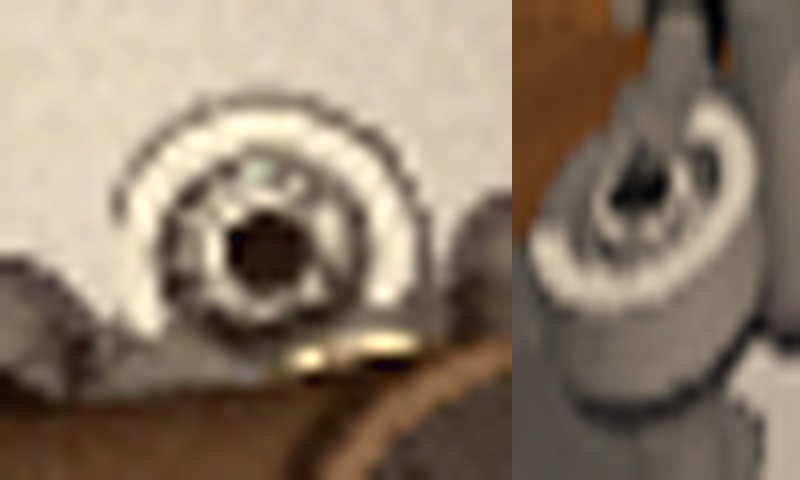

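Force rose to 11.7 N near -28° and then dropped. The stripe at (260,170) now looks aligned with the up-slope direction. To confirm, I'll back off 45° and push forward gently: at the stop, the force must rise as soon as a notch catches.

```bash
python3 -m creep '[{"ax":-7.5,"ay":0,"az":-2.7,"tx":-0.0003,"ty":-0.0138,"tz":0.001,"fingers":0.0},{"ax":-15,"ay":0,"az":-5.5,"tx":-0.0013,"ty":-0.0274,"tz":0.0038,"fingers":0.0},{"ax":-22.6,"ay":0,"az":-8.2,"tx":-0.003,"ty":-0.0404,"tz":0.0083,"fingers":0.0},{"ax":-30.1,"ay":0,"az":-10.9,"tx":-0.0052,"ty":-0.0526,"tz":0.0145,"fingers":0.0},{"ax":-37.6,"ay":0,"az":-13.6,"tx":-0.008,"ty":-0.0638,"tz":0.0218,"fingers":0.0}]'; python3 st.py
python3 -m creep '[{"ax":-5,"ay":0,"az":-1.8,"tx":-0.0001,"ty":-0.0092,"tz":0.0004,"fingers":0.0},{"ax":-9.4,"ay":0,"az":-3.4,"tx":-0.0005,"ty":-0.0173,"tz":0.0015,"fingers":0.0},{"ax":-9.4,"ay":0,"az":-3.4,"tx":-0.0005,"ty":-0.0173,"tz":0.0015,"fingers":0.0}]'; python3 st.py
```

```text
time_s: 22.55
tcp_pos: [0.5305, -0.0108, 0.0869]
eef_rot: [-12.2, 79.6, -0.6]
contact_force: [-0.5, -1.4, 5.1]
gripper_width: 0.0176
off mm [-1.2  2.1 -0.4] rot [ 0.1 -0.2  4.5] F in spanner axes [ 1.9 -1.5  4.8] t 22.55 j [  23.    9.  -40.    8.  -32. -108.]
time_s: 22.85
tcp_pos: [0.5352, -0.0277, 0.0883]
eef_rot: [-37.2, 78.2, -16.6]
contact_force: [-0.1, -0.9, 4.3]
gripper_width: 0.0177
off mm [-1.2  1.6 -0.4] rot [ 0.  -0.2 14.3] F in spanner axes [ 1.7 -1.4  3.8] t 22.85 j [  23.    9.  -43.   15.  -30. -105.]
```

```bash
for i in 1; do python3 -m creep '[{"ax":1.9,"ay":0,"az":0.7,"tx":0.0,"ty":0.0035,"tz":0.0,"fingers":0.0},{"ax":3.8,"ay":0,"az":1.4,"tx":0.0,"ty":0.007,"tz":0.0002,"fingers":0.0},{"ax":5.6,"ay":0,"az":2,"tx":-0.0001,"ty":0.0104,"tz":0.0005,"fingers":0.0}]'; python3 st.py; done
python3 -m creep '[{"ax":1.9,"ay":0,"az":0.7,"tx":0.0,"ty":0.0035,"tz":0.0,"fingers":0.0},{"ax":3.8,"ay":0,"az":1.4,"tx":0.0,"ty":0.007,"tz":0.0002,"fingers":0.0}]'; python3 st.py
```

```text
time_s: 23.15
tcp_pos: [0.5321, -0.0178, 0.0873]
eef_rot: [-22.3, 79.2, -7.5]
contact_force: [2.0, -6.2, 5.5]
gripper_width: 0.0177
off mm [-1.1  1.1 -0.4] rot [-0.  -0.2  8.1] F in spanner axes [ 2.8 -6.8  4.1] t 23.15 j [  23.    9.  -41.   11.  -31. -107.]
time_s: 23.35
tcp_pos: [0.5308, -0.0113, 0.087]
eef_rot: [-11.4, 79.6, -0.2]
contact_force: [2.3, -9.6, 5.4]
gripper_width: 0.0175
off mm [-0.9  0.8 -0.4] rot [-0.  -0.2  4.1] F in spanner axes [  2.9 -10.1   4.1] t 23.35 j [  23.    9.  -40.    8.  -32. -108.]
```

```bash
python3 -m creep '[{"ax":1.9,"ay":0,"az":0.7,"tx":0.0,"ty":0.0035,"tz":0.0,"fingers":0.0},{"ax":1.9,"ay":0,"az":0.7,"tx":0.0,"ty":0.0035,"tz":0.0,"fingers":0.0}]'; python3 st.py
python3 -m creep '[{"ax":1.9,"ay":0,"az":0.7,"tx":0.0,"ty":0.0035,"tz":0.0,"fingers":0.0},{"ax":1.9,"ay":0,"az":0.7,"tx":0.0,"ty":0.0035,"tz":0.0,"fingers":0.0}]'; python3 st.py
```

```text
time_s: 23.55
tcp_pos: [0.5303, -0.008, 0.087]
eef_rot: [-5.7, 79.7, 3.6]
contact_force: [1.9, -7.2, 5.3]
gripper_width: 0.0175
off mm [-0.7  0.7 -0.3] rot [-0.  -0.3  2. ] F in spanner axes [ 3.2 -7.5  4.1] t 23.55 j [  23.    9.  -39.    6.  -32. -109.]
time_s: 23.75
tcp_pos: [0.5296, -0.004, 0.0868]
eef_rot: [0.2, 79.7, 7.7]
contact_force: [-1.4, -3.7, 6.7]
gripper_width: 0.0175
off mm [-0.9  1.1 -0.4] rot [ 0.  -0.3 -0. ] F in spanner axes [ 1.8 -3.5  6.8] t 23.75 j [  23.    9.  -38.    5.  -32. -109.]
```

Run:
```python
from plan import *
d=np.load("v0.npz")["tb"]
c=cap("top"); N0=np.array([.6141,.0035,.1408])
ims=[]
for im in (d,c["pixels"]):
    k=16;x0,y0=309,136
    a=cv2.resize(im[y0:y0+28,x0:x0+25],None,fx=k,fy=k,interpolation=cv2.INTER_CUBIC); a=cv2.convertScaleAbs(a,alpha=1.6,beta=-60)
    for ang,col in((0,(0,0,255)),(30,(0,255,0)),(-30,(255,0,0)),(100,(0,255,255))):
        for rad in (.0205,):
            q=N0+nutax().apply([rad*np.cos(np.radians(ang)),rad*np.sin(np.radians(ang)),.002]); uv=(proj(c,q)[0]-[x0,y0]+.5)*k; cv2.circle(a,tuple(int(v) for v in uv),3,col,-1)
    ims.append(a)
cv2.imwrite("pics/l10.png",np.hstack(ims))
```

```text
(no output)
```

View pics/l10.png

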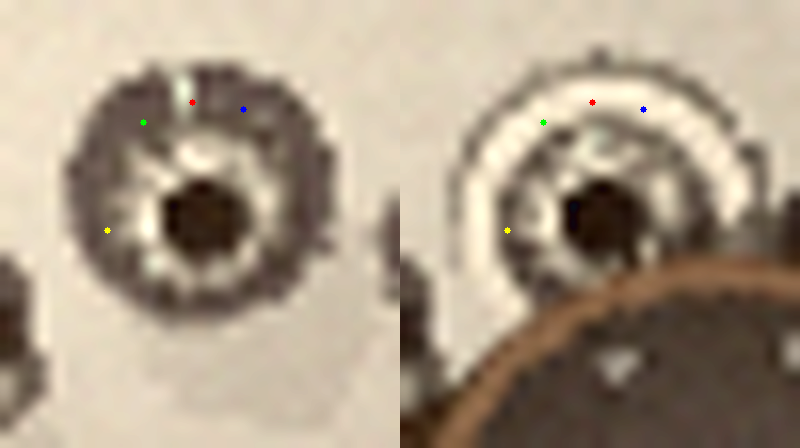

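```bash
python3 - <<'E'
from plan import *
d=np.load("v0.npz")["tb"].astype(float); c=cap("top")["pixels"].astype(float)
def g(im): return (im[...,1]-(im[...,2]))[138:160,312:332]
b=cv2.imread("pics/l8b.png"); 
for nm,im in(("init",d),("now",c)):
    G=g(im); o=np.argsort(G.ravel())[::-1][:6]; print(nm,[(312+i%20,138+i//20,G.ravel()[i]) for i in o])
E
python3 -m creep '[{"ax":3.8,"ay":0,"az":1.4,"tx":0.0,"ty":0.007,"tz":0.0002,"fingers":0.0},{"ax":7.5,"ay":0,"az":2.7,"tx":-0.0003,"ty":0.0139,"tz":0.0008,"fingers":0.0}]'; python3 st.py
python3 -m creep '[{"ax":3.8,"ay":0,"az":1.4,"tx":0.0,"ty":0.007,"tz":0.0002,"fingers":0.0},{"ax":7.5,"ay":0,"az":2.7,"tx":-0.0003,"ty":0.0139,"tz":0.0008,"fingers":0.0}]'; python3 st.py
```

```text
init [(np.int64(320), np.int64(141), np.float64(3.0)), (np.int64(320), np.int64(142), np.float64(0.0)), (np.int64(318), np.int64(152), np.float64(-1.0)), (np.int64(320), np.int64(140), np.float64(-5.0)), (np.int64(320), np.int64(143), np.float64(-6.0)), (np.int64(315), np.int64(157), np.float64(-6.0))]
now [(np.int64(321), np.int64(144), np.float64(-1.0)), (np.int64(320), np.int64(145), np.float64(-4.0)), (np.int64(326), np.int64(146), np.float64(-5.0)), (np.int64(321), np.int64(145), np.float64(-5.0)), (np.int64(325), np.int64(156), np.float64(-6.0)), (np.int64(313), np.int64(158), np.float64(-6.0))]
time_s: 24.05
tcp_pos: [0.5284, 0.0102, 0.0872]
eef_rot: [22.2, 79.2, 22.4]
contact_force: [-0.3, -1.7, 5.2]
gripper_width: 0.0174
off mm [-1.   1.5 -0.4] rot [ 0.  -0.2 -8. ] F in spanner axes [ 2.4 -1.3  4.8] t 24.05 j [  22.   10.  -36.   -0.  -33. -112.]
time_s: 24.25
tcp_pos: [0.5289, 0.024, 0.0886]
eef_rot: [41.0, 77.8, 34.0]
contact_force: [-0.9, -2.7, 5.7]
gripper_width: 0.0177
off mm [-1.1  1.6 -0.4] rot [  0.   -0.2 -16. ] F in spanner axes [ 2.5 -2.   5.6] t 24.25 j [  22.   10.  -35.   -5.  -34. -115.]
```

```bash
python3 -m creep '[{"ax":1.9,"ay":0,"az":0.7,"tx":0.0,"ty":0.0035,"tz":0.0,"fingers":0.0},{"ax":3.8,"ay":0,"az":1.4,"tx":0.0,"ty":0.007,"tz":0.0002,"fingers":0.0},{"ax":3.8,"ay":0,"az":1.4,"tx":0.0,"ty":0.007,"tz":0.0002,"fingers":0.0}]'; python3 st.py
python3 -m creep '[{"ax":1.9,"ay":0,"az":0.7,"tx":0.0,"ty":0.0035,"tz":0.0,"fingers":0.0},{"ax":3.3,"ay":0,"az":1.2,"tx":0.0,"ty":0.006,"tz":0.0002,"fingers":0.0},{"ax":3.3,"ay":0,"az":1.2,"tx":0.0,"ty":0.006,"tz":0.0002,"fingers":0.0}]'; python3 st.py
```

```text
time_s: 24.55
tcp_pos: [0.5299, 0.0306, 0.0896]
eef_rot: [49.1, 76.8, 38.4]
contact_force: [-1.0, -1.9, 6.5]
gripper_width: 0.0173
off mm [-1.1  1.5 -0.5] rot [  0.1  -0.2 -20. ] F in spanner axes [ 2.7 -0.9  6.2] t 24.55 j [  21.   10.  -34.   -7.  -34. -117.]
time_s: 24.85
tcp_pos: [0.5311, 0.036, 0.0906]
eef_rot: [55.3, 75.9, 41.4]
contact_force: [-0.8, -4.5, 6.1]
gripper_width: 0.0173
off mm [-1.1  1.  -0.5] rot [  0.   -0.2 -23.4] F in spanner axes [ 3.5 -3.3  5.9] t 24.85 j [  21.   10.  -33.   -9.  -34. -118.]
```

```bash
python3 -m creep '[{"ax":1.4,"ay":0,"az":0.5,"tx":0.0,"ty":0.0026,"tz":0.0,"fingers":0.0},{"ax":1.4,"ay":0,"az":0.5,"tx":0.0,"ty":0.0026,"tz":0.0,"fingers":0.0}]'; python3 st.py
python3 -m creep '[{"ax":0.9,"ay":0,"az":0.3,"tx":0.0,"ty":0.0018,"tz":0.0,"fingers":0.0},{"ax":0.9,"ay":0,"az":0.3,"tx":0.0,"ty":0.0018,"tz":0.0,"fingers":0.0}]'; python3 st.py
python3 -m creep '[{"ax":0.9,"ay":0,"az":0.3,"tx":0.0,"ty":0.0018,"tz":0.0,"fingers":0.0},{"ax":0.9,"ay":0,"az":0.3,"tx":0.0,"ty":0.0018,"tz":0.0,"fingers":0.0}]'; python3 st.py
```

```text
time_s: 25.05
tcp_pos: [0.5318, 0.0383, 0.0912]
eef_rot: [57.7, 75.5, 42.4]
contact_force: [-0.9, -5.3, 6.4]
gripper_width: 0.0178
off mm [-1.1  0.9 -0.5] rot [  0.   -0.2 -24.9] F in spanner axes [ 3.8 -3.9  6.4] t 25.05 j [  21.   10.  -33.   -9.  -35. -119.]
time_s: 25.25
tcp_pos: [0.5321, 0.0398, 0.0915]
eef_rot: [59.1, 75.3, 43.0]
contact_force: [0.1, -8.0, 7.0]
gripper_width: 0.0174
off mm [-1.1  0.8 -0.5] rot [ -0.   -0.2 -25.8] F in spanner axes [ 5.9 -5.9  6.5] t 25.25 j [  21.   10.  -33.  -10.  -35. -120.]
time_s: 25.45
tcp_pos: [0.5326, 0.0413, 0.0919]
eef_rot: [60.6, 75.0, 43.6]
contact_force: [-1.4, -8.7, 6.9]
gripper_width: 0.0178
off mm [-1.1  0.8 -0.5] rot [ -0.1  -0.2 -26.8] F in spanner axes [ 4.9 -7.   7.2] t 25.45 j [  21.   10.  -32.  -10.  -35. -120.]
```

```bash
python3 -m creep '[{"ax":0.9,"ay":0,"az":0.3,"tx":0.0,"ty":0.0018,"tz":0.0,"fingers":0.0},{"ax":0.9,"ay":0,"az":0.3,"tx":0.0,"ty":0.0018,"tz":0.0,"fingers":0.0}]'; python3 st.py
python3 -m creep '[{"ax":0.5,"ay":0,"az":0.2,"tx":0.0,"ty":0.001,"tz":0.0,"fingers":0.0}]'; python3 st.py
python3 - <<'E'
from plan import *
c=cap("top"); s=cap("scene"); a=cv2.resize(c["pixels"][134:164,305:337],None,fx=16,fy=16,interpolation=cv2.INTER_CUBIC)
cv2.imwrite("pics/l11.png",cv2.convertScaleAbs(a,alpha=1.6,beta=-60))
E
```

```text
time_s: 25.65
tcp_pos: [0.5332, 0.0432, 0.0924]
eef_rot: [62.0, 74.7, 44.1]
contact_force: [-0.4, -7.2, 7.1]
gripper_width: 0.0174
off mm [-0.9  1.1 -0.5] rot [ -0.1  -0.2 -27.8] F in spanner axes [ 5.5 -5.1  6.8] t 25.65 j [  21.   10.  -32.  -11.  -35. -121.]
time_s: 25.75
tcp_pos: [0.5334, 0.0442, 0.0926]
eef_rot: [62.8, 74.5, 44.5]
contact_force: [-0.3, -7.2, 5.8]
gripper_width: 0.018
off mm [-0.9  1.2 -0.5] rot [ -0.   -0.2 -28.3] F in spanner axes [ 5.  -5.4  5.6] t 25.75 j [  21.   10.  -32.  -11.  -35. -121.]
```

View pics/l11.png

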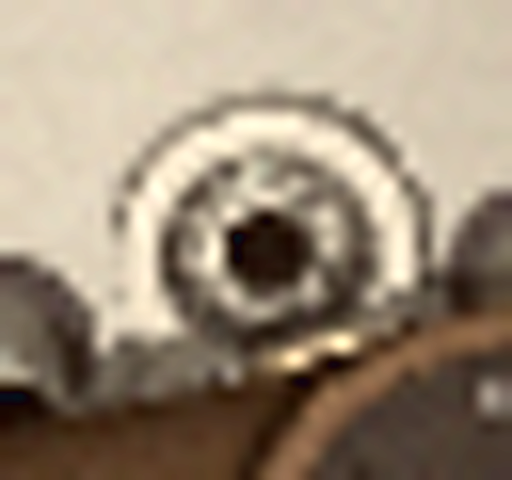

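Fx in the spanner axes has crept up to +5 N, so I'm pulling the ring towards its handle. That lifts the pawl out of the notches, so the slip alone doesn't prove the stop. I'll recentre the ring 2 mm towards +x and repeat the forward push.

```bash
python3 -m creep '[{"ax":-7.5,"ay":0,"az":-2.7,"tx":-0.0007,"ty":-0.0138,"tz":0.002,"fingers":0.0},{"ax":-15,"ay":0,"az":-5.5,"tx":-0.002,"ty":-0.0274,"tz":0.0054,"fingers":0.0},{"ax":-22.6,"ay":0,"az":-8.2,"tx":-0.0037,"ty":-0.0404,"tz":0.0102,"fingers":0.0},{"ax":-30.1,"ay":0,"az":-10.9,"tx":-0.0059,"ty":-0.0526,"tz":0.0164,"fingers":0.0},{"ax":-37.6,"ay":0,"az":-13.6,"tx":-0.0087,"ty":-0.0638,"tz":0.0237,"fingers":0.0}]'; python3 st.py
python3 -m creep '[{"ax":3.8,"ay":0,"az":1.4,"tx":0.0,"ty":0.007,"tz":0.0002,"fingers":0.0},{"ax":3.8,"ay":0,"az":1.4,"tx":0.0,"ty":0.007,"tz":0.0002,"fingers":0.0}]'; python3 st.py
```

```text
time_s: 26.35
tcp_pos: [0.5342, -0.0237, 0.0879]
eef_rot: [-32.2, 78.8, -13.7]
contact_force: [-5.0, 1.6, 5.4]
gripper_width: 0.0178
off mm [-0.9  1.8 -0.8] rot [ 0.1 -0.1 12.1] F in spanner axes [-0.9  2.5  7.1] t 26.35 j [  23.    9.  -42.   13.  -30. -106.]
time_s: 26.55
tcp_pos: [0.5319, -0.017, 0.0871]
eef_rot: [-21.1, 79.5, -6.7]
contact_force: [-4.8, 0.9, 5.9]
gripper_width: 0.0176
off mm [-1.1  1.1 -0.8] rot [ 0.  -0.1  7.6] F in spanner axes [-0.9  1.6  7.4] t 26.55 j [  23.    9.  -40.   10.  -31. -107.]
```

```bash
python3 -m creep '[{"ax":1.9,"ay":0,"az":0.7,"tx":0.0,"ty":0.0035,"tz":0.0,"fingers":0.0},{"ax":3.8,"ay":0,"az":1.4,"tx":0.0,"ty":0.007,"tz":0.0002,"fingers":0.0}]'; python3 st.py
python3 -m creep '[{"ax":1.9,"ay":0,"az":0.7,"tx":0.0,"ty":0.0035,"tz":0.0,"fingers":0.0},{"ax":3.8,"ay":0,"az":1.4,"tx":0.0,"ty":0.007,"tz":0.0002,"fingers":0.0}]'; python3 st.py
python3 -m creep '[{"ax":1.9,"ay":0,"az":0.7,"tx":0.0,"ty":0.0035,"tz":0.0,"fingers":0.0},{"ax":3.8,"ay":0,"az":1.4,"tx":0.0,"ty":0.007,"tz":0.0002,"fingers":0.0}]'; python3 st.py
```

```text
time_s: 26.75
tcp_pos: [0.5306, -0.0107, 0.0867]
eef_rot: [-10.1, 79.8, 0.6]
contact_force: [-4.0, -1.3, 5.5]
gripper_width: 0.0177
off mm [-1.   0.6 -0.9] rot [ 0.  -0.1  3.6] F in spanner axes [-0.9 -0.7  6.8] t 26.75 j [  23.   10.  -39.    7.  -32. -108.]
time_s: 26.95
tcp_pos: [0.5296, -0.0038, 0.0866]
eef_rot: [1.5, 79.9, 8.6]
contact_force: [-3.3, -2.5, 6.7]
gripper_width: 0.0173
off mm [-1.   0.5 -0.9] rot [ 0.  -0.1 -0.5] F in spanner axes [ 0.2 -2.   7.6] t 26.95 j [  23.   10.  -38.    5.  -33. -109.]
time_s: 27.15
tcp_pos: [0.5289, 0.0031, 0.0867]
eef_rot: [13.1, 79.7, 16.4]
contact_force: [-5.1, -1.5, 6.7]
gripper_width: 0.0179
off mm [-1.   0.4 -1. ] rot [ 0.  -0.1 -4.6] F in spanner axes [-1.1 -0.9  8.4] t 27.15 j [  22.   10.  -37.    2.  -33. -111.]
```

```bash
python3 -m creep '[{"ax":3.8,"ay":0,"az":1.4,"tx":-0.0006,"ty":0.007,"tz":0.0,"fingers":0.0},{"ax":7.5,"ay":0,"az":2.7,"tx":-0.0009,"ty":0.0139,"tz":0.0006,"fingers":0.0}]'; python3 st.py
python3 -m creep '[{"ax":1.9,"ay":0,"az":0.7,"tx":0.0,"ty":0.0035,"tz":0.0,"fingers":0.0},{"ax":3.8,"ay":0,"az":1.4,"tx":0.0,"ty":0.007,"tz":0.0002,"fingers":0.0}]'; python3 st.py
python3 -m creep '[{"ax":1.9,"ay":0,"az":0.7,"tx":0.0,"ty":0.0035,"tz":0.0,"fingers":0.0},{"ax":3.8,"ay":0,"az":1.4,"tx":0.0,"ty":0.007,"tz":0.0002,"fingers":0.0}]'; python3 st.py
```

```text
time_s: 27.35
tcp_pos: [0.5284, 0.0172, 0.088]
eef_rot: [33.8, 78.7, 29.8]
contact_force: [-1.8, -2.3, 3.4]
gripper_width: 0.0178
off mm [-1.2  0.6 -0.5] rot [  0.   -0.1 -12.6] F in spanner axes [ 0.3 -2.   3.9] t 27.35 j [  22.   10.  -35.   -3.  -34. -114.]
time_s: 27.55
tcp_pos: [0.5291, 0.0238, 0.0888]
eef_rot: [42.6, 77.8, 35.1]
contact_force: [-3.1, -0.6, 3.9]
gripper_width: 0.0176
off mm [-1.2  0.5 -0.6] rot [  0.   -0.1 -16.6] F in spanner axes [-0.7 -0.4  5. ] t 27.55 j [  22.   10.  -34.   -5.  -34. -115.]
time_s: 27.75
tcp_pos: [0.5301, 0.0307, 0.0898]
eef_rot: [50.7, 76.8, 39.4]
contact_force: [-2.9, -1.0, 4.7]
gripper_width: 0.0172
off mm [-1.2  0.4 -0.7] rot [  0.   -0.1 -20.6] F in spanner axes [ 0.  -0.7  5.6] t 27.75 j [  21.   10.  -33.   -7.  -35. -117.]
```

```bash
python3 -m creep '[{"ax":1.9,"ay":0,"az":0.7,"tx":0.0,"ty":0.0035,"tz":0.0,"fingers":0.0},{"ax":2.8,"ay":0,"az":1,"tx":0.0,"ty":0.0053,"tz":0.0001,"fingers":0.0}]'; python3 st.py
python3 -m creep '[{"ax":1.4,"ay":0,"az":0.5,"tx":0.0,"ty":0.0026,"tz":0.0,"fingers":0.0},{"ax":1.9,"ay":0,"az":0.7,"tx":0.0,"ty":0.0035,"tz":0.0,"fingers":0.0}]'; python3 st.py
python3 -m creep '[{"ax":1.4,"ay":0,"az":0.5,"tx":0.0,"ty":0.0026,"tz":0.0,"fingers":0.0},{"ax":1.9,"ay":0,"az":0.7,"tx":0.0,"ty":0.0035,"tz":0.0,"fingers":0.0}]'; python3 st.py
```

```text
time_s: 27.95
tcp_pos: [0.5312, 0.0354, 0.0908]
eef_rot: [55.9, 76.0, 41.9]
contact_force: [-1.6, -3.9, 4.3]
gripper_width: 0.0178
off mm [-1.2  0.1 -0.6] rot [ -0.   -0.1 -23.6] F in spanner axes [ 1.8 -3.2  4.8] t 27.95 j [  21.   10.  -33.   -9.  -35. -118.]
time_s: 28.15
tcp_pos: [0.532, 0.0385, 0.0915]
eef_rot: [59.2, 75.4, 43.3]
contact_force: [-1.5, -5.3, 4.9]
gripper_width: 0.0177
off mm [-1.3 -0.1 -0.6] rot [ -0.   -0.1 -25.6] F in spanner axes [ 2.6 -4.3  5.3] t 28.15 j [  21.   10.  -32.  -10.  -35. -119.]
time_s: 28.35
tcp_pos: [0.5328, 0.0415, 0.0922]
eef_rot: [62.3, 74.8, 44.6]
contact_force: [-0.9, -7.2, 4.4]
gripper_width: 0.0179
off mm [-1.4 -0.3 -0.7] rot [ -0.   -0.1 -27.6] F in spanner axes [ 3.8 -5.9  4.7] t 28.35 j [  21.   10.  -32.  -11.  -35. -120.]
```

```bash
python3 -m creep '[{"ax":1.4,"ay":0,"az":0.5,"tx":0.0,"ty":0.0026,"tz":0.0003,"fingers":0.0},{"ax":1.9,"ay":0,"az":0.7,"tx":0.0,"ty":0.0035,"tz":0.0005,"fingers":0.0}]'; python3 st.py
python3 -m creep '[{"ax":1.4,"ay":0,"az":0.5,"tx":0.0,"ty":0.0026,"tz":0.0003,"fingers":0.0},{"ax":1.9,"ay":0,"az":0.7,"tx":0.0,"ty":0.0035,"tz":0.0005,"fingers":0.0}]'; python3 st.py
python3 -m creep '[{"ax":1.4,"ay":0,"az":0.5,"tx":0.0,"ty":0.0026,"tz":0.0003,"fingers":0.0},{"ax":1.9,"ay":0,"az":0.7,"tx":0.0,"ty":0.0035,"tz":0.0005,"fingers":0.0}]'; python3 st.py
```

```text
time_s: 28.55
tcp_pos: [0.5337, 0.0444, 0.0928]
eef_rot: [65.5, 74.3, 45.9]
contact_force: [-2.4, -7.2, 5.2]
gripper_width: 0.0178
off mm [-1.6 -0.6 -0.8] rot [ -0.   -0.  -29.6] F in spanner axes [ 3.1 -6.1  6.2] t 28.55 j [  20.   10.  -32.  -12.  -35. -121.]
time_s: 28.75
tcp_pos: [0.5351, 0.0482, 0.0937]
eef_rot: [68.5, 73.6, 47.1]
contact_force: [-5.0, -0.4, 6.4]
gripper_width: 0.0175
off mm [-1.4 -0.1 -1. ] rot [  0.   -0.  -31.7] F in spanner axes [-1.1 -0.4  8. ] t 28.75 j [  20.   10.  -31.  -13.  -35. -122.]
time_s: 28.95
tcp_pos: [0.5363, 0.0514, 0.0945]
eef_rot: [71.4, 73.0, 48.0]
contact_force: [-6.3, -1.0, 6.3]
gripper_width: 0.0177
off mm [-1.5 -0.1 -1.3] rot [  0.    0.  -33.7] F in spanner axes [-1.9 -1.5  8.6] t 28.95 j [  20.   10.  -31.  -14.  -35. -123.]
```

Run:
```python
from plan import *
d=np.load("v0.npz")["tb"].astype(np.float32)
fr=[cap("top") for _ in range(6)]; c=fr[0]; now=np.mean([f["pixels"].astype(np.float32) for f in fr],0)
np.save("now.npy",now)
sc=np.mean([cap("scene")["pixels"].astype(np.float32) for _ in range(4)],0); np.save("nows.npy",sc)
def hole(im):
    g=im.sum(2)[144:154,316:327]; w=np.clip(250-g,0,None); v,u=np.mgrid[144:154,316:327]; return (w*u).sum()/w.sum(),(w*v).sum()/w.sum()
h0,h1=hole(d),hole(now); print("holes",h0,h1)
N0=np.array([.6141,.0035,.1408]); sh=np.array(h0)-proj(c,N0+nutax().apply([0,0,.010]))[0]; print("shift",sh)
for im,nm in((d,"init"),(now,"now")):
    out=[]
    for ang in range(-180,180,10):
        best=0;vals=[]
        for rad,z in((.0165,.004),(.0178,.003),(.019,.0015)):
            q=proj(c,N0+nutax().apply([rad*np.cos(np.radians(ang)),rad*np.sin(np.radians(ang)),z]))[0]+sh
            px=cv2.getRectSubPix(im,(1,1),(float(q[0]),float(q[1])))[0,0]; vals.append(px)
        m=np.mean(vals,0); out.append((ang,int(m.sum()/3),int(m[1]-m[2]+m[0]-m[1])))
    print(nm,out)
ims=[]
for im in(d,now):
    a=cv2.resize(im[136:162,309:334].clip(0,255).astype(np.uint8),None,fx=16,fy=16,interpolation=cv2.INTER_LANCZOS4); ims.append(cv2.convertScaleAbs(a,alpha=1.5,beta=-40))
cv2.imwrite("pics/l12.png",np.hstack(ims))
```

```text
holes (np.float64(321.23798449612406), np.float64(149.18759689922481)) (np.float64(321.4412434920687), np.float64(149.84274074275774))
shift [-0.14175472  0.5381553 ]
init [(-180, 92, -18), (-170, 100, -18), (-160, 98, -18), (-150, 93, -19), (-140, 90, -17), (-130, 88, -19), (-120, 98, -20), (-110, 100, -19), (-100, 94, -19), (-90, 105, -20), (-80, 111, -20), (-70, 106, -20), (-60, 108, -20), (-50, 100, -19), (-40, 106, -20), (-30, 100, -19), (-20, 102, -19), (-10, 105, -19), (0, 118, -19), (10, 114, -19), (20, 101, -19), (30, 96, -19), (40, 123, -20), (50, 116, -22), (60, 103, -19), (70, 113, -20), (80, 114, -21), (90, 109, -19), (100, 117, -18), (110, 101, -18), (120, 93, -18), (130, 111, -18), (140, 110, -18), (150, 91, -19), (160, 107, -19), (170, 93, -19)]
now [(-180, 67, -16), (-170, 69, -15), (-160, 64, -16), (-150, 69, -16), (-140, 85, -17), (-130, 76, -16), (-120, 85, -16), (-110, 91, -17), (-100, 101, -18), (-90, 103, -18), (-80, 108, -19), (-70, 111, -19), (-60, 108, -17), (-50, 115, -19), (-40, 106, -19), (-30, 120, -19), (-20, 122, -20), (-10, 135, -20), (0, 147, -21), (10, 142, -22), (20, 113, -19), (30, 123, -20), (40, 125, -20), (50, 110, -19), (60, 115, -19), (70, 110, -19), (80, 96, -18), (90, 101, -18), (100, 104, -17), (110, 82, -16), (120, 97, -16), (130, 94, -17), (140, 74, -16), (150, 74, -15), (160, 71, -16), (170, 68, -15)]
```

View pics/l12.png

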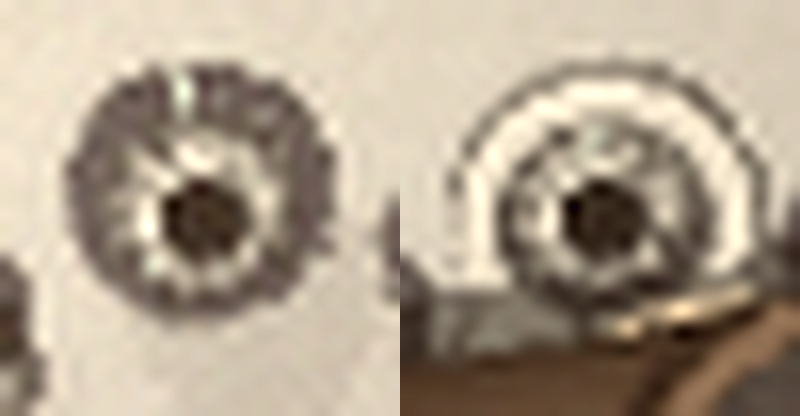

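Stripe brightness now peaks at 0 to 5° from the up-slope line. Three more pushes (up to 10 N, against about 4 N friction) each slipped at the same angle modulo 30°, so the nut is on its stop. Easing back, then lifting along the nut axis.

```bash
python3 -m creep '[{"ax":-5,"ay":0,"az":-1.8,"tx":-0.001,"ty":-0.0092,"tz":0.0,"fingers":0.0},{"ax":-9.4,"ay":0,"az":-3.4,"tx":-0.0015,"ty":-0.0173,"tz":0.0012,"fingers":0.0}]'; python3 st.py
python3 -m creep '[{"ax":0,"ay":0,"az":0,"tx":-0.0047,"ty":0,"tz":-0.0017,"fingers":0.0},{"ax":0,"ay":0,"az":0,"tx":-0.0094,"ty":0,"tz":-0.0034,"fingers":0.0},{"ax":0,"ay":0,"az":0,"tx":-0.0141,"ty":0,"tz":-0.0051,"fingers":0.0},{"ax":0,"ay":0,"az":0,"tx":-0.0188,"ty":0,"tz":-0.0068,"fingers":0.0}]'; python3 st.py
```

```text
time_s: 29.65
tcp_pos: [0.5312, 0.0353, 0.0911]
eef_rot: [56.1, 76.0, 42.2]
contact_force: [-1.3, 1.5, 0.9]
gripper_width: 0.0177
off mm [-1.   0.2 -0.4] rot [  0.1  -0.  -23.5] F in spanner axes [-1.2  1.4  1.3] t 29.65 j [  21.   10.  -33.   -9.  -35. -118.]
time_s: 30.05
tcp_pos: [0.5211, 0.0336, 0.109]
eef_rot: [56.4, 76.0, 42.3]
contact_force: [0.2, -0.4, -3.1]
gripper_width: 0.0177
off mm [-1.  -0.5 20.1] rot [  0.   -0.  -23.7] F in spanner axes [-1.1 -1.  -2.8] t 30.05 j [  21.    7.  -33.   -8.  -37. -119.]
```

Run:
```python
from plan import *
p,Q=pose(); e,S=spanner()
hp=np.array([.442,-.278,.04]); 
def hold(h,yaw=-14.7,c=hp):
    S=R.from_euler('z',yaw,degrees=True); return c+[0,0,h]+S.apply(TS),spdown(yaw,BETA)
up=(p+nutax().apply([0,0,.06])+np.array([0,0,.02]),Q)
m=(np.array([.47,-.10,.23]),Slerp([0,1],R.concatenate([Q,hold(.12)[1]]))(.6))
path([up,m,hold(.12)],[3,7,5])
```

```text
call 1
"ax":0.00,"ay":0.00,"az":0.00,"tx":-0.0253,"ty":0.0014,"tz":-0.0059  | err 0.00 j [22, 4, -33, -8, -40, -120] dq 3.1
"ax":0.00,"ay":0.00,"az":0.00,"tx":-0.0505,"ty":0.0027,"tz":-0.0119  | err 0.00 j [22, 2, -32, -7, -43, -122] dq 3.2
"ax":0.00,"ay":0.00,"az":0.00,"tx":-0.0758,"ty":0.0041,"tz":-0.0178  | err 0.00 j [22, -1, -31, -7, -47, -123] dq 3.3
"ax":0.22,"ay":2.37,"az":-0.99,"tx":-0.0862,"ty":-0.0129,"tz":-0.0151  | err 0.00 j [19, 0, -28, -8, -51, -119] dq 4.8
"ax":0.45,"ay":4.74,"az":-1.98,"tx":-0.0965,"ty":-0.0298,"tz":-0.0123  | err 0.00 j [17, 1, -26, -8, -56, -117] dq 4.5
call 2
"ax":0.22,"ay":2.37,"az":-0.99,"tx":-0.0100,"ty":-0.0173,"tz":0.0020  | err 0.00 j [14, 2, -23, -9, -60, -114] dq 4.3
"ax":0.45,"ay":4.74,"az":-1.98,"tx":-0.0199,"ty":-0.0345,"tz":0.0041  | err 0.00 j [11, 4, -21, -9, -64, -112] dq 4.1
"ax":0.67,"ay":7.11,"az":-2.97,"tx":-0.0299,"ty":-0.0518,"tz":0.0061  | err 0.00 j [9, 5, -18, -8, -68, -110] dq 3.9
"ax":0.90,"ay":9.48,"az":-3.96,"tx":-0.0399,"ty":-0.0691,"tz":0.0081  | err 0.00 j [7, 6, -16, -8, -72, -109] dq 3.8
"ax":1.12,"ay":11.84,"az":-4.95,"tx":-0.0498,"ty":-0.0863,"tz":0.0102  | err 0.00 j [5, 8, -14, -8, -76, -107] dq 3.6
call 3
"ax":0.21,"ay":2.21,"az":-0.92,"tx":0.0117,"ty":-0.0371,"tz":0.0047  | err 0.00 j [1, 10, -13, -7, -76, -104] dq 3.7
"ax":0.42,"ay":4.42,"az":-1.85,"tx":0.0233,"ty":-0.0742,"tz":0.0093  | err 0.00 j [-2, 13, -13, -6, -77, -100] dq 3.5
"ax":0.63,"ay":6.63,"az":-2.77,"tx":0.0350,"ty":-0.1113,"tz":0.0140  | err 0.00 j [-5, 16, -12, -4, -77, -98] dq 3.3
"ax":0.84,"ay":8.84,"az":-3.70,"tx":0.0466,"ty":-0.1483,"tz":0.0187  | err 0.00 j [-9, 19, -11, -3, -78, -95] dq 3.1
"ax":1.05,"ay":11.06,"az":-4.62,"tx":0.0583,"ty":-0.1854,"tz":0.0234  | err 0.00 j [-11, 22, -10, -1, -78, -93] dq 3.0
```

```bash
python3 -m creep '[{"ax":0,"ay":0,"az":0,"tx":-0.025,"ty":0.001,"tz":-0.006,"fingers":0.0},{"ax":0,"ay":0,"az":0,"tx":-0.05,"ty":0.003,"tz":-0.012,"fingers":0.0},{"ax":0,"ay":0,"az":0,"tx":-0.076,"ty":0.004,"tz":-0.018,"fingers":0.0},{"ax":0.2,"ay":2.4,"az":-1,"tx":-0.086,"ty":-0.013,"tz":-0.015,"fingers":0.0},{"ax":0.4,"ay":4.7,"az":-2,"tx":-0.096,"ty":-0.03,"tz":-0.012,"fingers":0.0}]' 60
python3 -m creep '[{"ax":0.2,"ay":2.4,"az":-1,"tx":-0.01,"ty":-0.017,"tz":0.002,"fingers":0.0},{"ax":0.4,"ay":4.7,"az":-2,"tx":-0.02,"ty":-0.035,"tz":0.004,"fingers":0.0},{"ax":0.7,"ay":7.1,"az":-3,"tx":-0.03,"ty":-0.052,"tz":0.006,"fingers":0.0},{"ax":0.9,"ay":9.5,"az":-4,"tx":-0.04,"ty":-0.069,"tz":0.008,"fingers":0.0},{"ax":1.1,"ay":11.8,"az":-5,"tx":-0.05,"ty":-0.086,"tz":0.01,"fingers":0.0}]'
python3 - <<'E'
from plan import *
c=cap("top"); s=cap("scene"); cv2.imwrite("pics/t13.png",c["pixels"])
a=cv2.resize(c["pixels"][130:167,300:340],None,fx=10,fy=10,interpolation=cv2.INTER_CUBIC);b=cv2.resize(s["pixels"][222:262,330:370],None,fx=10,fy=9.25,interpolation=cv2.INTER_CUBIC)
cv2.imwrite("pics/nut13.png",np.hstack([cv2.convertScaleAbs(a,alpha=1.5,beta=-40),cv2.convertScaleAbs(b,alpha=1.5,beta=-20)]))
for n,cc in(("top",c),("scene",s)):
    X=cloud(cc).reshape(-1,3); R0=(X[:,0]>.34)&(X[:,0]<.55)&(X[:,1]>-.34)&(X[:,1]<-.21)
    H=X[R0&(X[:,2]>.008)&(X[:,2]<.017)]
    print(n,cv2.minAreaRect((H[:,:2]*1000).astype(np.float32)))
E
```

```text
time_s: 30.55
tcp_pos: [0.4856, -0.0075, 0.1961]
eef_rot: [72.3, 79.8, 58.3]
contact_force: [-0.3, -0.7, -2.6]
gripper_width: 0.0173
time_s: 31.05
tcp_pos: [0.4707, -0.1005, 0.2303]
eef_rot: [152.3, 80.0, 137.9]
contact_force: [0.9, 0.4, -2.5]
gripper_width: 0.0176
top ((447.5237731933594, -276.3310852050781), (114.55504608154297, 208.15960693359375), 86.5835952758789)
scene ((442.61346435546875, -276.7711181640625), (71.04943084716797, 177.42813110351562), 75.57658386230469)
```

View pics/nut13.png

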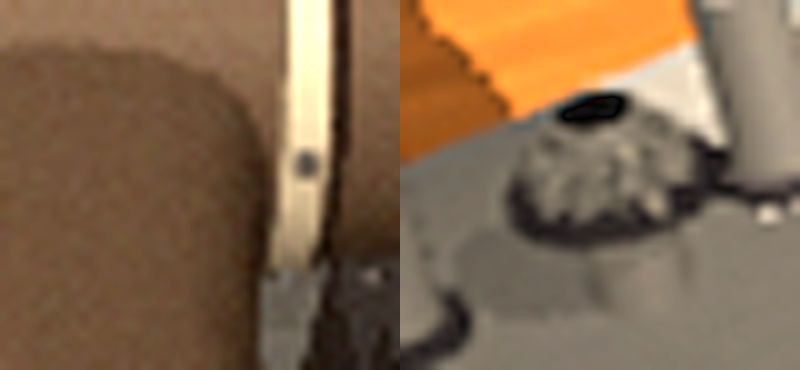

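View pics/t13.png

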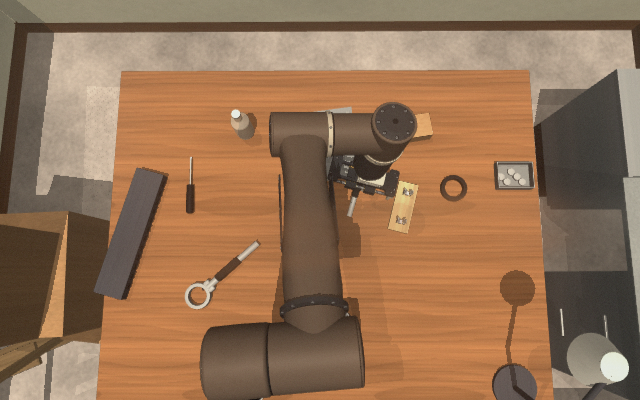

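Run:
```python
from plan import *
c=cap("top"); s=cap("scene")
for n,cc,(x0,x1,y0,y1) in(("top",c,(380,430,170,245)),("scene",s,(205,260,210,290))):
    X=cloud(cc)[y0:y1,x0:x1]; m=(X[...,2]>.009)&(X[...,2]<.018)&(X[...,1]<-.22)
    v,u=np.nonzero(m); P=np.array([pz(cc,a+x0,b+y0,.014) for a,b in zip(u,v)])
    # robust: keep biggest component
    mm=m.astype(np.uint8); k,lab,st,_=cv2.connectedComponentsWithStats(cv2.morphologyEx(mm,cv2.MORPH_CLOSE,np.ones((3,3),np.uint8))); i=1+st[1:,4].argmax(); sel=lab[v,u]==i
    print(n,sel.sum(),cv2.minAreaRect((P[sel,:2]*1000).astype(np.float32)))
    a=cv2.resize(cc["pixels"][y0:y1,x0:x1],None,fx=7,fy=7,interpolation=cv2.INTER_CUBIC); cv2.imwrite(f"pics/h_{n}.png",a)
a=cv2.imread("pics/h_top.png");b=cv2.imread("pics/h_scene.png");H=min(a.shape[0],b.shape[0]);cv2.imwrite("pics/h14.png",np.hstack([a[:H],b[:H]]))
path([(np.array([.442,-.278,.16])+R.from_euler('z',-14.6,degrees=True).apply(TS),spdown(-14.6,BETA))],[5])
```

```text
top 734 ((436.82568359375, -275.3809814453125), (74.38129425048828, 183.4780731201172), 74.46562194824219)
scene 1157 ((444.85699462890625, -276.6187438964844), (70.57073974609375, 177.58375549316406), 75.45116424560547)
call 1
"ax":0.20,"ay":2.24,"az":-0.92,"tx":0.0116,"ty":-0.0372,"tz":0.0044  | err 0.00 j [1, 10, -13, -7, -76, -104] dq 3.7
"ax":0.39,"ay":4.49,"az":-1.83,"tx":0.0232,"ty":-0.0743,"tz":0.0088  | err 0.00 j [-2, 13, -13, -6, -77, -101] dq 3.5
"ax":0.59,"ay":6.73,"az":-2.75,"tx":0.0348,"ty":-0.1115,"tz":0.0133  | err 0.00 j [-5, 16, -12, -4, -77, -98] dq 3.3
"ax":0.79,"ay":8.97,"az":-3.66,"tx":0.0465,"ty":-0.1486,"tz":0.0177  | err 0.00 j [-9, 19, -11, -3, -78, -95] dq 3.1
"ax":0.98,"ay":11.22,"az":-4.58,"tx":0.0581,"ty":-0.1858,"tz":0.0221  | err 0.00 j [-11, 22, -10, -1, -78, -93] dq 3.0
```

View pics/h14.png

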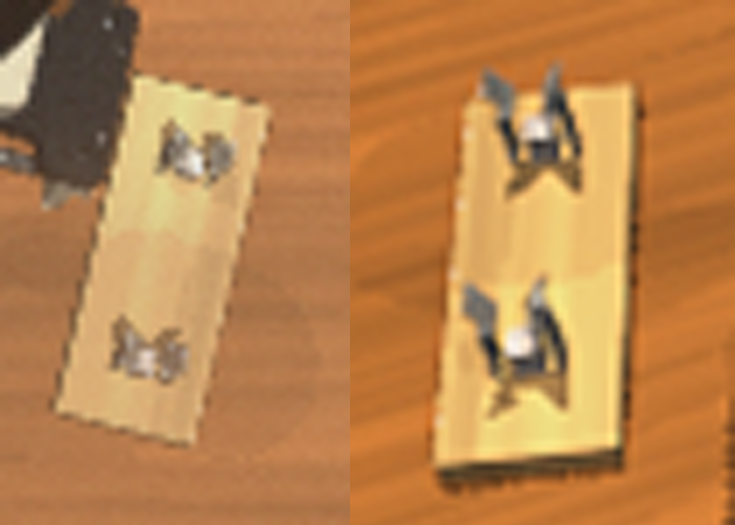

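Run:
```python
from plan import *
c=cap("top"); s=cap("scene")
F=pz(c,406.7,192.4,.032);N=pz(c,400.2,221,.032); print("top",F,N,np.linalg.norm(F-N),(F+N)/2,np.degrees(np.arctan2(*(F-N)[1::-1])))
F=pz(s,228.9,258.2,.032);N=pz(s,231.5,227.9,.032); print("scene",F,N,np.linalg.norm(F-N),(F+N)/2,np.degrees(np.arctan2(*(F-N)[1::-1])))
```

```text
top [ 0.48624901 -0.28916214  0.032     ] [ 0.38764558 -0.26431006  0.032     ] 0.10168708408456681 [ 0.4369473 -0.2767361  0.032    ] -14.146237811695547
scene [ 0.48764054 -0.28776917  0.032     ] [ 0.38985466 -0.26154886  0.032     ] 0.10124022914599153 [ 0.4387476  -0.27465901  0.032     ] -15.010196078996941
```

```bash
python3 -m creep '[{"ax":0.2,"ay":2.2,"az":-0.9,"tx":0.012,"ty":-0.037,"tz":0.004,"fingers":0.0},{"ax":0.4,"ay":4.5,"az":-1.8,"tx":0.023,"ty":-0.074,"tz":0.009,"fingers":0.0},{"ax":0.6,"ay":6.7,"az":-2.7,"tx":0.035,"ty":-0.111,"tz":0.013,"fingers":0.0},{"ax":0.8,"ay":9,"az":-3.7,"tx":0.046,"ty":-0.149,"tz":0.018,"fingers":0.0},{"ax":1,"ay":11.2,"az":-4.6,"tx":0.058,"ty":-0.186,"tz":0.022,"fingers":0.0}]'
python3 - <<'E'
from plan import *
c=cap("top"); s=cap("scene"); cv2.imwrite("pics/t15.png",c["pixels"]); cv2.imwrite("pics/s15.png",s["pixels"])
a=cv2.resize(c["pixels"][132:164,304:338],None,fx=12,fy=12,interpolation=cv2.INTER_CUBIC);b=cv2.resize(s["pixels"][222:254,333:367],None,fx=11,fy=12,interpolation=cv2.INTER_CUBIC)
cv2.imwrite("pics/nut15.png",np.hstack([cv2.convertScaleAbs(a,alpha=1.5,beta=-40),cv2.convertScaleAbs(b,alpha=1.5,beta=-20)]))
e,S=spanner(); print(e,S.as_euler('ZYX',degrees=True))
E
```

```text
time_s: 31.85
tcp_pos: [0.4379, -0.2784, 0.1538]
eef_rot: [-179.8, 70.0, 165.8]
contact_force: [1.3, 0.2, -2.9]
gripper_width: 0.0175
[ 0.53245044 -0.3040356   0.15369681] [-14.64463022   0.33547911  -0.0999319 ]
```

View pics/nut15.png

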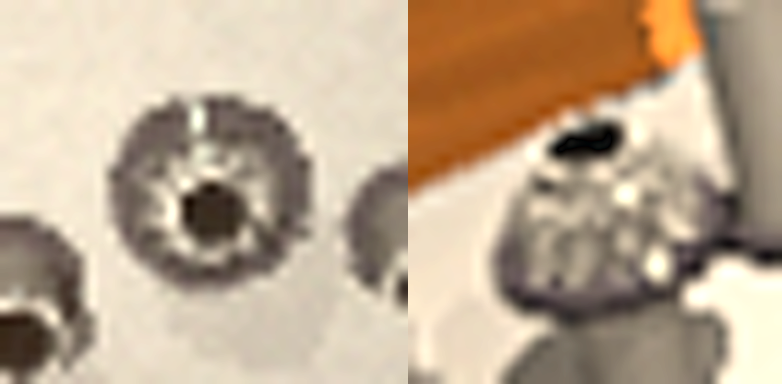

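View pics/t15.png

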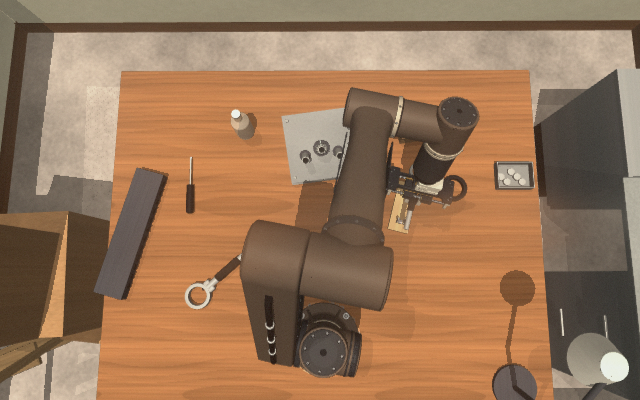

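View pics/s15.png

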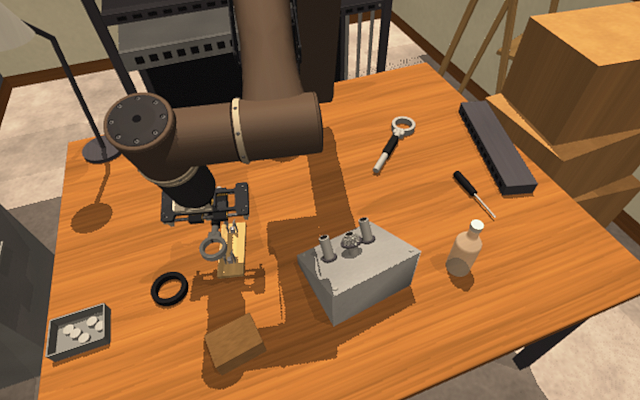

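The white line now runs unbroken from flange through nut in the top view (197,105 to 200,150), so the nut is tight. Next I'll check how the spanner sits in the hand before pressing it into the clips.

Run:
```python
from plan import *
c=cap("top"); s=cap("scene"); e,S=spanner(); g=e-S.apply([.095,0,-.003]); print("grip",g)
ph=np.linspace(0,2*np.pi,60); ims=[]
for cc,(x0,y0,w,h_) in((c,(385,165,90,80)),(s,(175,180,90,110))):
    k=5 if cc is c else 4; a=cv2.resize(cc["pixels"][y0:y0+h_,x0:x0+w],None,fx=k,fy=k,interpolation=cv2.INTER_CUBIC)
    for rad in(.031,.022):
        P=np.array([e+S.apply([rad*np.cos(t),rad*np.sin(t),.009]) for t in ph]); cv2.polylines(a,[((proj(cc,P)-[x0,y0]+.5)*k).astype(int)],True,(0,0,255),1)
    for yy in(-.008,.008):
        P=np.array([g+S.apply([-.095,yy,0]),g+S.apply([-.03,yy,0])]); cv2.polylines(a,[((proj(cc,P)-[x0,y0]+.5)*k).astype(int)],False,(0,255,0),1)
    P=np.array([g+S.apply([-.095,-.008,0]),g+S.apply([-.095,.008,0])]); cv2.polylines(a,[((proj(cc,P)-[x0,y0]+.5)*k).astype(int)],False,(0,255,0),1)
    ims.append(cv2.copyMakeBorder(a,0,440-a.shape[0],0,0,cv2.BORDER_CONSTANT))
cv2.imwrite("pics/h16.png",np.hstack(ims))
```

```text
grip [ 0.44198705 -0.27811222  0.15961509]
```

View pics/h16.png

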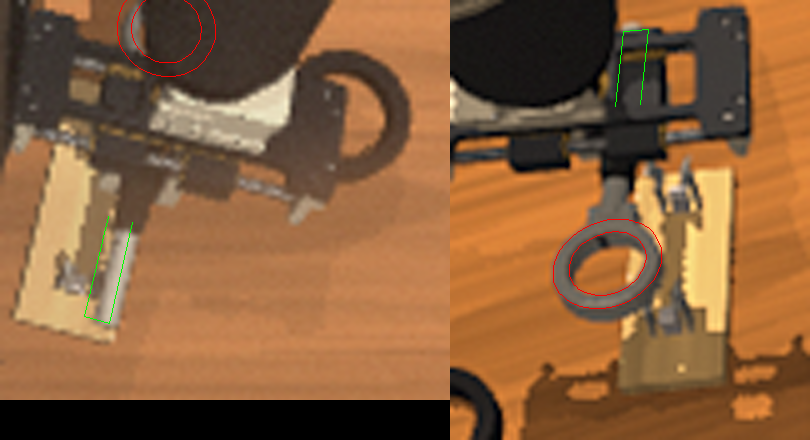

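Run:
```python
from plan import *
c=cap("top"); s=cap("scene"); e,S=spanner(); g=e-S.apply([.095,0,-.003])
a=cv2.resize(c["pixels"][196:236,393:423],None,fx=13,fy=13,interpolation=cv2.INTER_CUBIC); b=cv2.resize(s["pixels"][215:265,190:230],None,fx=10,fy=10.4,interpolation=cv2.INTER_CUBIC)
cv2.imwrite("pics/h17.png",np.hstack([a,b]))
for x in(-.095,-.06): print("axis pt",x,(proj(c,g+S.apply([x,0,0]))[0]-[393,196]+.5)*13)
print("ring top face ctr",(proj(s,e+S.apply([0,0,.009]))[0]-[190,215]+.5)*[10,10.4]+[390,0])
```

```text
axis pt -0.095 [147.49015549 425.31593761]
axis pt -0.06 [180.16389688 284.3696167 ]
ring top face ctr [636.3115584  317.48733556]
```

View pics/h17.png

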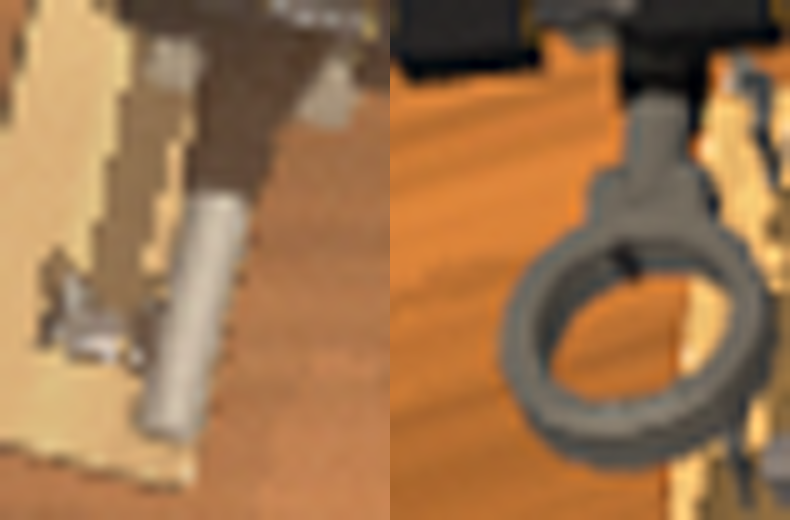

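```bash
sed -i 's/^TS=.*/TS=np.array([-.0042,.0035,-.0063])/' plan.py
cat >> plan.py <<'E'
HC=np.array([.4433,-.2771,.04]); HY=-14.3
def hold(h,yaw=None):
    yaw=HY if yaw is None else yaw
    S=R.from_euler('z',yaw,degrees=True); return HC+[0,0,h]+S.apply(TS),spdown(yaw,BETA)
E
python3 - <<'E'
from plan import *
path([hold(.045)],[5])
E
```

```text
call 1
"ax":-0.04,"ay":0.02,"az":-0.00,"tx":0.0143,"ty":0.0009,"tz":0.0053  | err 0.00 j [-11, 22, -11, -1, -76, -93] dq 1.7
"ax":-0.07,"ay":0.05,"az":-0.01,"tx":0.0285,"ty":0.0018,"tz":0.0106  | err 0.00 j [-11, 23, -12, -1, -74, -93] dq 1.7
"ax":-0.11,"ay":0.07,"az":-0.01,"tx":0.0428,"ty":0.0028,"tz":0.0159  | err 0.00 j [-11, 24, -13, -1, -73, -93] dq 1.7
"ax":-0.14,"ay":0.09,"az":-0.01,"tx":0.0570,"ty":0.0037,"tz":0.0212  | err 0.00 j [-11, 25, -14, -1, -71, -93] dq 1.7
"ax":-0.18,"ay":0.12,"az":-0.02,"tx":0.0713,"ty":0.0046,"tz":0.0265  | err 0.00 j [-11, 26, -15, -1, -69, -93] dq 1.7
```

```bash
python3 -m creep '[{"ax":0,"ay":0,"az":0,"tx":0.018,"ty":0.001,"tz":0.0066,"fingers":0.0},{"ax":0,"ay":0,"az":0,"tx":0.036,"ty":0.002,"tz":0.013,"fingers":0.0},{"ax":-0.1,"ay":0,"az":0,"tx":0.054,"ty":0.0035,"tz":0.02,"fingers":0.0},{"ax":-0.2,"ay":0,"az":0,"tx":0.071,"ty":0.0046,"tz":0.0265,"fingers":0.0},{"ax":-0.2,"ay":0,"az":0,"tx":0.071,"ty":0.0046,"tz":0.0265,"fingers":0.0}]'
cat > hl.py <<'E'
from plan import *
import sys
c=cap("top"); s=cap("scene"); e,S=spanner(); g=e-S.apply([.095,0,-.003])
a=cv2.resize(c["pixels"][180:240,385:430],None,fx=9,fy=9,interpolation=cv2.INTER_CUBIC); b=cv2.resize(s["pixels"][205:285,195:250],None,fx=7,fy=6.75,interpolation=cv2.INTER_CUBIC)
cv2.imwrite(f"pics/{sys.argv[1]}.png",np.hstack([a,b]))
print("grip",g.round(4),"yaw",S.as_euler('ZYX',degrees=True).round(2),"d to seat",((R.from_euler('z',HY,degrees=True).inv().apply(g-HC))*1000).round(1),"F",np.round(r.get_state()["contact_force"],1))
E
python3 hl.py h18
```

```text
time_s: 32.65
tcp_pos: [0.439, -0.2718, 0.0776]
eef_rot: [179.9, 69.9, 165.6]
contact_force: [0.1, -0.4, -2.7]
gripper_width: 0.0177
grip [ 0.4435 -0.2773  0.0859] yaw [-1.423e+01 -1.000e-01 -1.000e-02] d to seat [ 0.3 -0.2 45.9] F [ 0.6  0.8 -2.6]
```

View pics/h18.png

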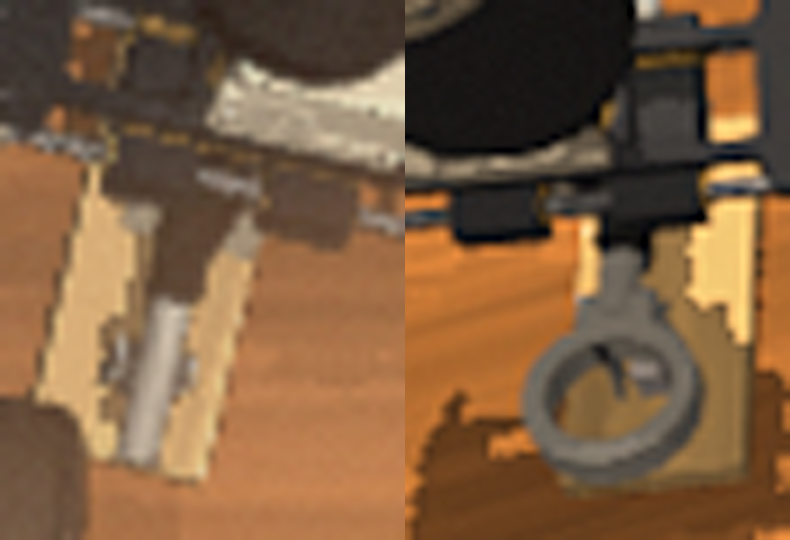

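```bash
python3 -m creep '[{"ax":0,"ay":0,"az":0,"tx":0.007,"ty":0,"tz":0.0025,"fingers":0.0},{"ax":0,"ay":0,"az":0,"tx":0.014,"ty":0,"tz":0.005,"fingers":0.0},{"ax":0,"ay":0,"az":0,"tx":0.014,"ty":0,"tz":0.005,"fingers":0.0}]'
python3 hl.py h19
python3 - <<'E'
from plan import *
# model jaw lip positions projected for comparison
c=cap("top"); S=R.from_euler('z',HY,degrees=True); J=np.array([.438,-.2757,.04]);e,S2=spanner(); g=e-S2.apply([.095,0,-.003])
a=cv2.resize(c["pixels"][200:232,388:420],None,fx=18,fy=18,interpolation=cv2.INTER_CUBIC)
cv2.imwrite("pics/h19b.png",a)
for nm,P in(("near jaw lips/flare L,R",[J+S.apply([-.051,y,.024]) for y in(.0135,-.0135)]),("rod at near jaw L,R",[g+S2.apply([-.0565,y,.0]) for y in(.008,-.008)])): print(nm,((proj(c,np.array(P))-[388,200]+.5)*18).round(0).tolist())
E
```

```text
time_s: 33.05
tcp_pos: [0.4413, -0.2736, 0.0629]
eef_rot: [179.9, 70.2, 165.6]
contact_force: [5.1, -1.1, -6.4]
gripper_width: 0.0173
grip [ 0.4445 -0.2781  0.0695] yaw [-1.431e+01 -2.200e-01  1.000e-02] d to seat [ 1.4 -0.7 29.5] F [ 6.3 -1.6 -6.2]
near jaw lips/flare L,R [[179.0, 345.0], [321.0, 381.0]]
rod at near jaw L,R [[218.0, 343.0], [303.0, 364.0]]
```

View pics/h19b.png

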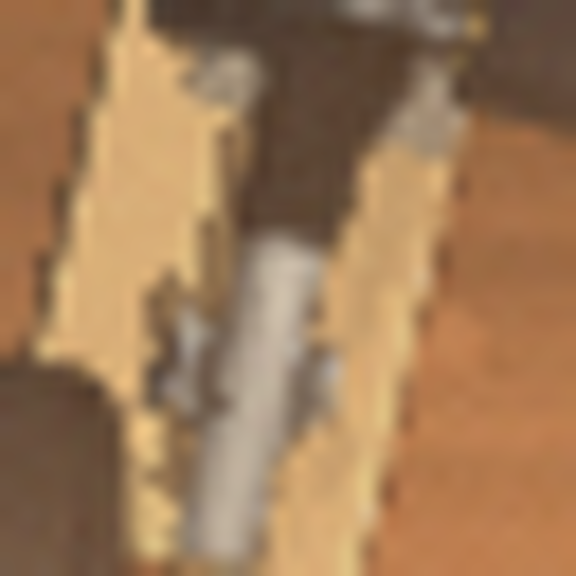

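View pics/h19.png

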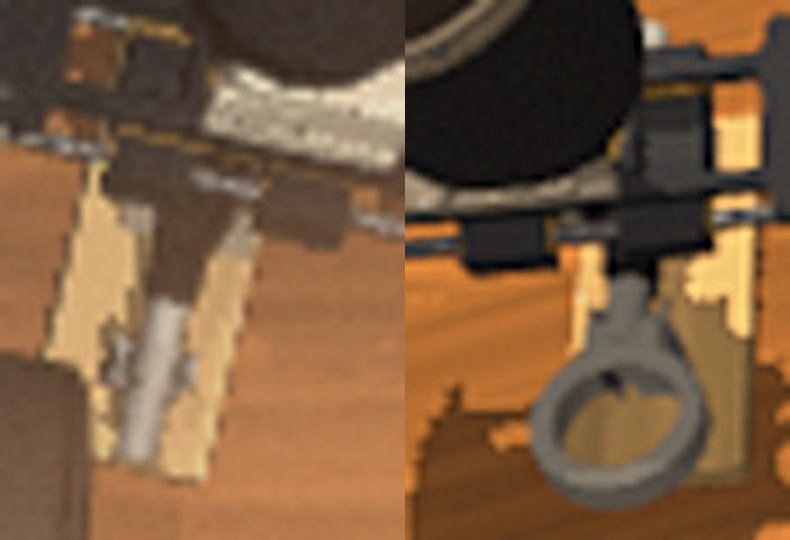

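```bash
python3 -m creep '[{"ax":0,"ay":0,"az":0,"tx":-0.003,"ty":0,"tz":-0.001,"fingers":0.0},{"ax":0,"ay":0,"az":0,"tx":-0.003,"ty":0,"tz":-0.001,"fingers":0.0}]'
python3 hl.py h20
python3 - <<'E'
from plan import *
s=r.get_state(); print(s["moment"].round(2), s["joints"].round(1))
E
```

```text
time_s: 33.4
tcp_pos: [0.441, -0.2738, 0.0669]
eef_rot: [-180.0, 70.2, 165.7]
contact_force: [5.0, -1.2, -2.6]
gripper_width: 0.0175
grip [ 0.4441 -0.2782  0.0732] yaw [-14.3   -0.18  -0.  ] d to seat [ 1.1 -0.9 33.2] F [ 5.1 -0.4 -2.6]
[-0.74 -3.35 -0.11] [-11.   26.8 -15.2  -1.2 -67.8 -92.6]
```

Fx of +5 N means the pawl housing is touching the far jaw from its outer side. I'll move up, shift about 2.5 mm towards the ring end, and come down again.

```bash
python3 - <<'E'
from plan import *
x=R.from_euler('z',HY,degrees=True).apply([1,0,0]); p,Q=pose(); print("x_s in tool",Q.inv().apply(x).round(3),"up in tool",Q.inv().apply([0,0,1]).round(3))
E
python3 -m creep '[{"ax":0,"ay":0,"az":0,"tx":-0.009,"ty":0,"tz":-0.003,"fingers":0.0},{"ax":0,"ay":0,"az":0,"tx":-0.0095,"ty":0.0005,"tz":-0.0015,"fingers":0.0},{"ax":0,"ay":0,"az":0,"tx":-0.0095,"ty":0.0005,"tz":-0.0015,"fingers":0.0}]'
python3 hl.py h21
```

```text
x_s in tool [-0.339 -0.     0.941] up in tool [-0.941 -0.    -0.339]
time_s: 33.8
tcp_pos: [0.4409, -0.2733, 0.0761]
eef_rot: [180.0, 70.0, 165.6]
contact_force: [0.8, 0.3, -2.8]
gripper_width: 0.0174
grip [ 0.444  -0.2777  0.0821] yaw [-1.433e+01  6.000e-02  1.000e-02] d to seat [ 0.8 -0.4 42.1] F [-0.5 -0.5 -3.4]
```

```bash
python3 -m creep '[{"ax":0,"ay":0,"az":0,"tx":-0.0008,"ty":0.0004,"tz":0.0022,"fingers":0.0},{"ax":0,"ay":0,"az":0,"tx":0.004,"ty":0.0004,"tz":0.004,"fingers":0.0},{"ax":0,"ay":0,"az":0,"tx":0.0085,"ty":0.0004,"tz":0.0055,"fingers":0.0},{"ax":0,"ay":0,"az":0,"tx":0.0125,"ty":0.0004,"tz":0.0069,"fingers":0.0},{"ax":0,"ay":0,"az":0,"tx":0.0125,"ty":0.0004,"tz":0.0069,"fingers":0.0}]'
python3 hl.py h22
```

```text
time_s: 34.4
tcp_pos: [0.4431, -0.2734, 0.0611]
eef_rot: [180.0, 69.9, 165.7]
contact_force: [-0.3, -0.7, -4.0]
gripper_width: 0.0176
grip [ 0.4468 -0.278   0.0681] yaw [-14.31   0.02  -0.  ] d to seat [ 3.6  0.  28.1] F [-0.2 -0.  -3. ]
```

View pics/h22.png

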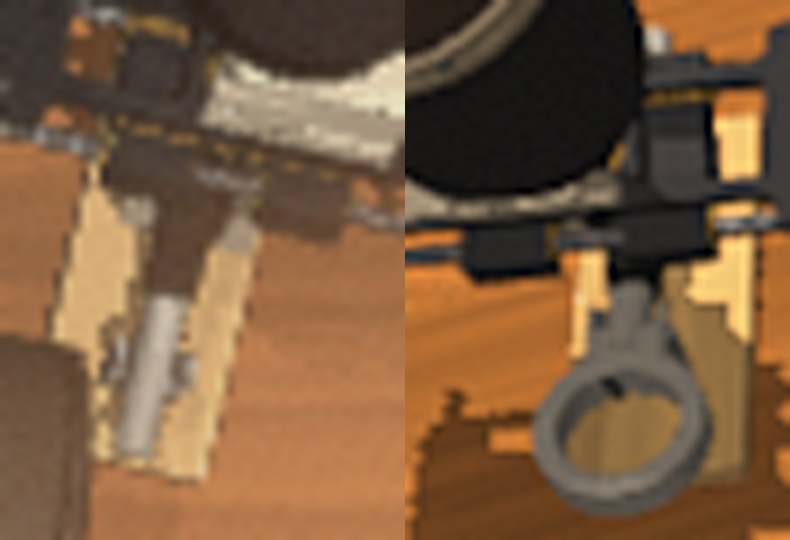

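```bash
python3 -m creep '[{"ax":0,"ay":0,"az":0,"tx":0.0035,"ty":0,"tz":0.0013,"fingers":0.0},{"ax":0,"ay":0,"az":0,"tx":0.007,"ty":0,"tz":0.0025,"fingers":0.0},{"ax":0,"ay":0,"az":0,"tx":0.007,"ty":0,"tz":0.0025,"fingers":0.0}]' 60
python3 hl.py h23
```

```text
time_s: 34.8
tcp_pos: [0.4431, -0.2734, 0.0544]
eef_rot: [180.0, 70.0, 165.7]
contact_force: [-2.7, 0.3, -1.4]
gripper_width: 0.0175
grip [ 0.4462 -0.2778  0.0607] yaw [-1.433e+01  5.000e-02  1.000e-02] d to seat [ 3.   0.  20.7] F [-2.4 -0.5 -1.9]
```

```bash
python3 -m creep '[{"ax":0,"ay":0,"az":0,"tx":0.0027,"ty":0,"tz":0.0006,"fingers":0.0},{"ax":0,"ay":0,"az":0,"tx":0.0052,"ty":0,"tz":0.0015,"fingers":0.0},{"ax":0,"ay":0,"az":0,"tx":0.0052,"ty":0,"tz":0.0015,"fingers":0.0}]' 60
python3 hl.py h24
```

```text
time_s: 35.2
tcp_pos: [0.4433, -0.2737, 0.0487]
eef_rot: [-180.0, 70.0, 165.7]
contact_force: [-1.4, -3.3, -5.9]
gripper_width: 0.0173
grip [ 0.4464 -0.2782  0.0549] yaw [-14.33  -0.    -0.02] d to seat [ 3.3 -0.3 14.9] F [-1.5 -4.  -5.4]
```

View pics/h24.png

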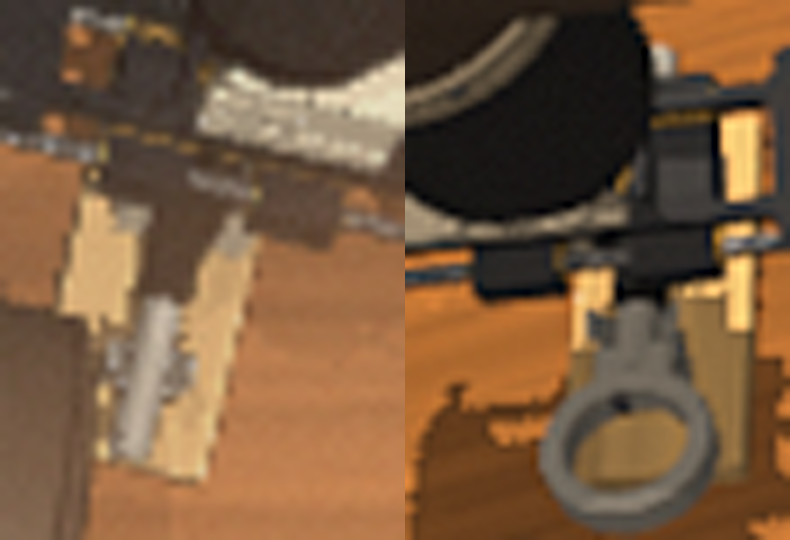

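Run:
```python
from plan import *
s=cap("scene"); c=cap("top")
im=np.mean([cap("scene")["pixels"].astype(np.float32) for _ in range(3)],0)
b=cv2.resize(im[235:285,205:250].clip(0,255).astype(np.uint8),None,fx=12,fy=12,interpolation=cv2.INTER_LANCZOS4)
cv2.imwrite("pics/h25.png",cv2.convertScaleAbs(b,alpha=1.5,beta=0))
S=R.from_euler('z',HY,degrees=True); J=np.array([.438,-.2757,.04]); e,S2=spanner(); g=e-S2.apply([.095,0,-.003])
for nm,P in(("far jaw flare top corners",[J+S.apply([x,y,.024]) for x in(.044,.058) for y in(.0135,-.0135)]),("ring",[e]),("grip front",[g+S2.apply([.035,0,.012])])): print(nm,((proj(s,np.array(P))-[205,235]+.5)*12).round(0).tolist())
print(r.get_state()["contact_force"].round(1),r.get_state()["moment"].round(2))
```

```text
far jaw flare top corners [[322.0, 172.0], [197.0, 185.0], [319.0, 226.0], [193.0, 239.0]]
ring [[253.0, 446.0]]
grip front [[256.0, 170.0]]
[ -1.4  -3.9 -10.8] [-2.34 -1.58  0.67]
```

View pics/h25.png

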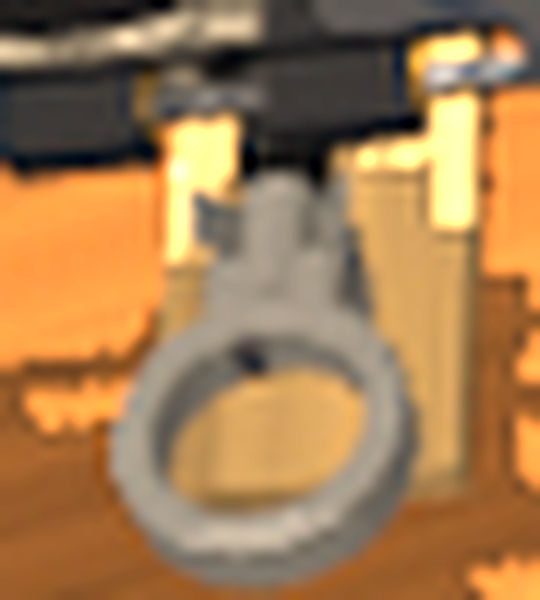

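```bash
python3 -m creep '[{"ax":0,"ay":0,"az":0,"tx":0.0028,"ty":0,"tz":0.001,"fingers":0.0},{"ax":0,"ay":0,"az":0,"tx":0.0028,"ty":0,"tz":0.001,"fingers":0.0}]' 60
python3 hl.py h26
```

```text
time_s: 35.75
tcp_pos: [0.4435, -0.2735, 0.0464]
eef_rot: [-180.0, 70.0, 165.7]
contact_force: [-1.9, -3.6, -3.0]
gripper_width: 0.0174
grip [ 0.4467 -0.278   0.0527] yaw [-14.31  -0.04  -0.  ] d to seat [ 3.5 -0.  12.7] F [-1.9 -3.9 -3.2]
```

View pics/h26.png

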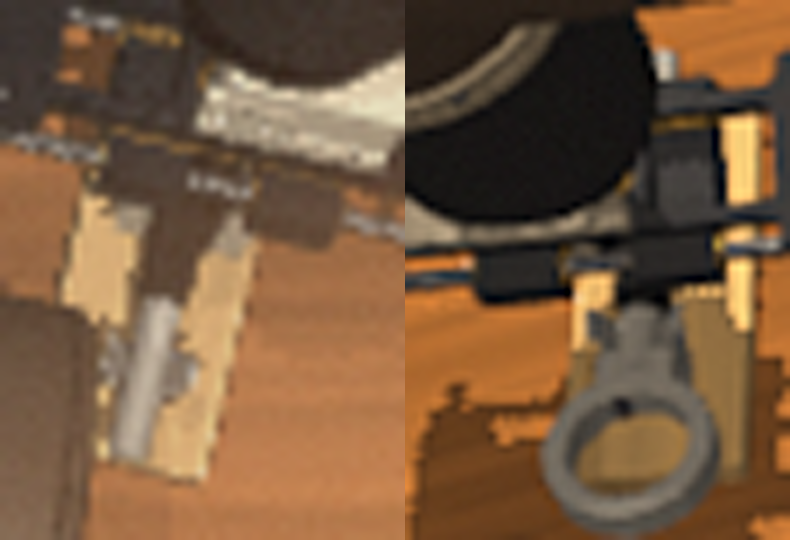

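```bash
python3 -m creep '[{"ax":0,"ay":0,"az":0,"tx":0.0028,"ty":-0.0008,"tz":0.001,"fingers":0.0},{"ax":0,"ay":0,"az":0,"tx":0.0028,"ty":-0.0008,"tz":0.001,"fingers":0.0}]' 60
python3 hl.py h27
python3 -m creep '[{"ax":0,"ay":0,"az":0,"tx":0.0028,"ty":-0.0,"tz":0.001,"fingers":0.0},{"ax":0,"ay":0,"az":0,"tx":0.0028,"ty":0,"tz":0.001,"fingers":0.0}]' 60
python3 hl.py h27
```

```text
time_s: 36.05
tcp_pos: [0.4434, -0.2742, 0.0431]
eef_rot: [180.0, 70.1, 165.6]
contact_force: [-0.9, -1.8, -1.6]
gripper_width: 0.0178
grip [ 0.4467 -0.2786  0.0495] yaw [-1.431e+01 -5.000e-02  1.000e-02] d to seat [ 3.6 -0.6  9.5] F [-0.3 -2.8 -1.8]
time_s: 36.35
tcp_pos: [0.4433, -0.2742, 0.0399]
eef_rot: [180.0, 70.0, 165.7]
contact_force: [0.6, -2.1, -2.8]
gripper_width: 0.0172
grip [ 0.4466 -0.2786  0.0462] yaw [-1.432e+01 -5.000e-02  1.000e-02] d to seat [ 3.5 -0.7  6.2] F [-0.1 -2.6 -4.5]
```

```bash
python3 -m creep '[{"ax":0,"ay":0,"az":0,"tx":0.0028,"ty":-0.0005,"tz":0.001,"fingers":0.0},{"ax":0,"ay":0,"az":0,"tx":0.0028,"ty":-0.0005,"tz":0.001,"fingers":0.0}]' 60
python3 hl.py h28
python3 -m creep '[{"ax":0,"ay":0,"az":0,"tx":0.0019,"ty":-0.0,"tz":0.0007,"fingers":0.0},{"ax":0,"ay":0,"az":0,"tx":0.0019,"ty":0,"tz":0.0007,"fingers":0.0}]' 60
python3 hl.py h28
```

```text
time_s: 36.65
tcp_pos: [0.4432, -0.2746, 0.0367]
eef_rot: [179.9, 70.0, 165.6]
contact_force: [1.0, -1.9, -5.3]
gripper_width: 0.0174
grip [ 0.4464 -0.279   0.0431] yaw [-14.33  -0.04   0.02] d to seat [ 3.5 -1.1  3.1] F [ 1.4 -2.  -6.4]
time_s: 36.95
tcp_pos: [0.4426, -0.2745, 0.035]
eef_rot: [180.0, 70.0, 165.6]
contact_force: [-1.3, -1.3, -4.7]
gripper_width: 0.0174
grip [ 0.4457 -0.2789  0.0413] yaw [-14.33   0.03   0.02] d to seat [ 2.8 -1.2  1.3] F [-1.6 -2.5 -4.9]
```

View pics/h28.png

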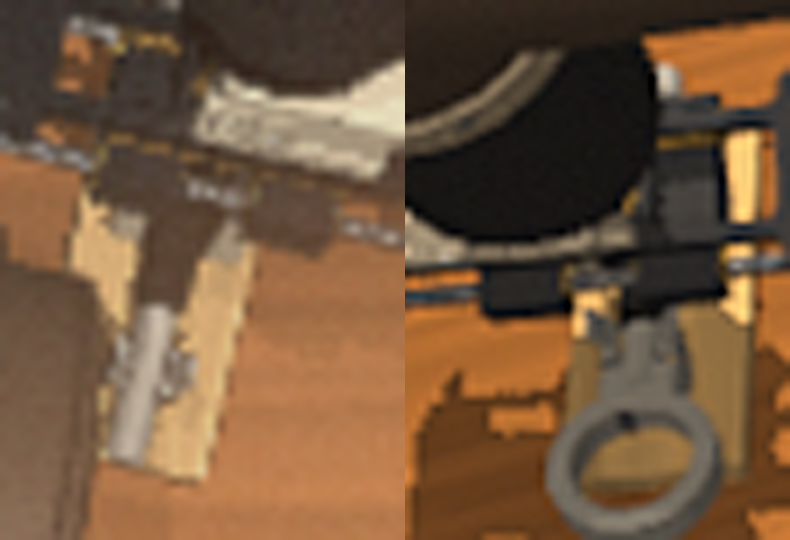

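```bash
python3 -m creep '[{"ax":0,"ay":0,"az":0,"tx":0.0014,"ty":-0.0,"tz":0.0005,"fingers":0.0},{"ax":0,"ay":0,"az":0,"tx":0.0014,"ty":0,"tz":0.0005,"fingers":0.0}]' 60
python3 hl.py h29
python3 -m creep '[{"ax":0,"ay":0,"az":0,"tx":0.0014,"ty":-0.0,"tz":0.0005,"fingers":0.0},{"ax":0,"ay":0,"az":0,"tx":0.0014,"ty":0,"tz":0.0005,"fingers":0.0}]' 60
python3 hl.py h29
```

```text
time_s: 37.25
tcp_pos: [0.4421, -0.2744, 0.0337]
eef_rot: [180.0, 69.9, 165.7]
contact_force: [-2.0, 0.3, -2.4]
gripper_width: 0.0175
grip [ 0.4454 -0.2789  0.04  ] yaw [-1.433e+01  7.000e-02  1.000e-02] d to seat [ 2.4 -1.2 -0. ] F [-2.7 -0.2 -3.1]
time_s: 37.55
tcp_pos: [0.4422, -0.2745, 0.0335]
eef_rot: [-180.0, 69.9, 165.7]
contact_force: [-3.5, 2.8, 8.5]
gripper_width: 0.0175
grip [ 0.4454 -0.2789  0.0397] yaw [-1.429e+01  8.000e-02 -1.000e-02] d to seat [ 2.5 -1.2 -0.3] F [-4.  2.  9.]
```

```bash
python3 -m creep '[{"ax":0,"ay":0,"az":0,"tx":0.0014,"ty":-0.0,"tz":0.0005,"fingers":0.0},{"ax":0,"ay":0,"az":0,"tx":0.0014,"ty":0,"tz":0.0005,"fingers":0.0}]' 60
python3 hl.py h30
python3 - <<'E'
from plan import *
im=np.mean([cap("scene")["pixels"].astype(np.float32) for _ in range(2)],0)
b=cv2.resize(im[235:290,205:250].clip(0,255).astype(np.uint8),None,fx=10,fy=10,interpolation=cv2.INTER_LANCZOS4)
cv2.imwrite("pics/h31.png",cv2.convertScaleAbs(b,alpha=1.5,beta=0))
E
```

```text
time_s: 37.85
tcp_pos: [0.4422, -0.2745, 0.0334]
eef_rot: [-179.9, 69.9, 165.8]
contact_force: [-5.5, 5.0, 20.8]
gripper_width: 0.0173
grip [ 0.4454 -0.2789  0.0396] yaw [-14.26   0.08  -0.02] d to seat [ 2.5 -1.3 -0.4] F [-5.4  5.9 19.8]
```

View pics/h31.png

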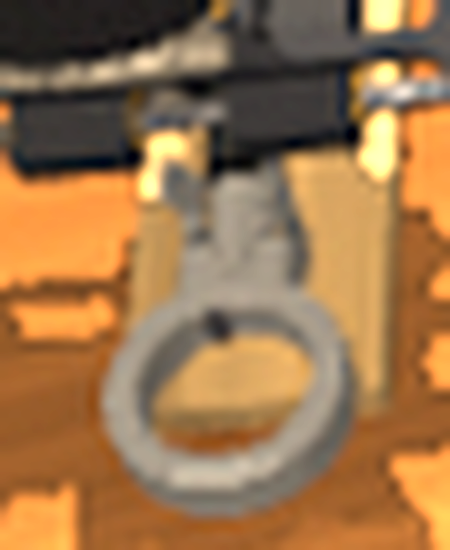

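View pics/h30.png

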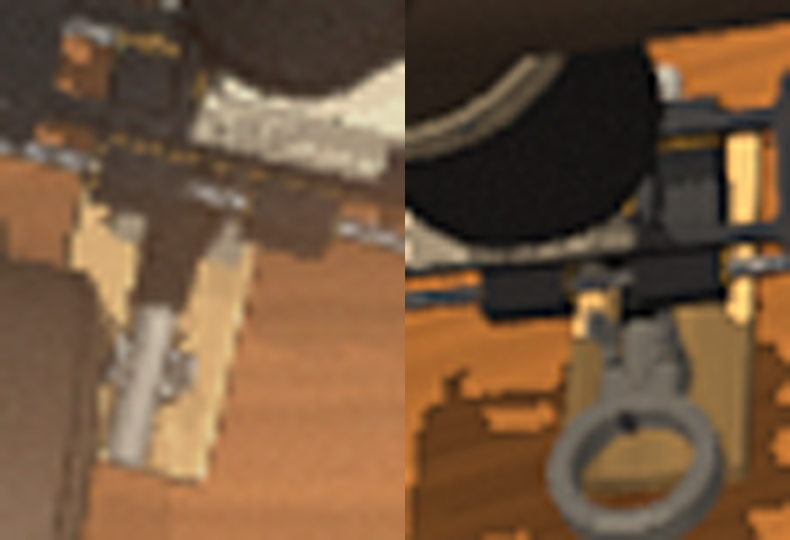

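```bash
python3 -m creep '[{"ax":0,"ay":0,"az":0,"tx":-0.0024,"ty":0,"tz":-0.0009,"fingers":0.0},{"ax":0,"ay":0,"az":0,"tx":-0.0024,"ty":0,"tz":-0.0009,"fingers":0.03},{"ax":0,"ay":0,"az":0,"tx":-0.0024,"ty":0,"tz":-0.0009,"fingers":0.05},{"ax":0,"ay":0,"az":0,"tx":-0.0024,"ty":0,"tz":-0.0009,"fingers":0.07},{"ax":0,"ay":0,"az":0,"tx":-0.0024,"ty":0,"tz":-0.0009,"fingers":0.07}]' 20
python3 hl.py h32
python3 -m creep '[{"ax":0,"ay":0,"az":0,"tx":-0.0024,"ty":0,"tz":-0.0009,"fingers":0.07},{"ax":0,"ay":0,"az":0,"tx":-0.01,"ty":0,"tz":0,"fingers":0.07},{"ax":0,"ay":0,"az":0,"tx":-0.03,"ty":0,"tz":0,"fingers":0.07},{"ax":0,"ay":0,"az":0,"tx":-0.06,"ty":0,"tz":0,"fingers":0.07},{"ax":0,"ay":0,"az":0,"tx":-0.1,"ty":0,"tz":0,"fingers":0.07}]'
```

```text
time_s: 38.55
tcp_pos: [0.4433, -0.2748, 0.0333]
eef_rot: [180.0, 70.0, 165.7]
contact_force: [0.0, 0.1, 0.2]
gripper_width: 0.0443
grip [ 0.4463 -0.2792  0.0396] yaw [-14.31  -0.03   0.  ] d to seat [ 3.4 -1.3 -0.4] F [-1.2  0.4  0.3]
time_s: 39.15
tcp_pos: [0.4754, -0.2829, 0.1279]
eef_rot: [180.0, 69.9, 165.6]
contact_force: [0.8, -0.3, -0.1]
gripper_width: 0.0699
```

Now move the arm well away (up, then towards the start side) and inspect.

Run:
```python
from plan import *
path([((.46,-.38,.27),down(-5)),((.36,-.50,.28),down(8))],[5,5])
```

```text
call 1
"ax":-1.85,"ay":-4.02,"az":-0.33,"tx":-0.0273,"ty":-0.0196,"tz":-0.0081  | err 0.00 j [-13, 23, -8, 0, -76, -90] dq 3.4
"ax":-3.69,"ay":-8.03,"az":-0.66,"tx":-0.0546,"ty":-0.0391,"tz":-0.0161  | err 0.00 j [-14, 20, -8, 0, -75, -86] dq 3.3
"ax":-5.54,"ay":-12.05,"az":-0.99,"tx":-0.0819,"ty":-0.0587,"tz":-0.0242  | err 0.00 j [-16, 17, -8, 1, -74, -83] dq 3.7
"ax":-7.38,"ay":-16.07,"az":-1.32,"tx":-0.1092,"ty":-0.0783,"tz":-0.0323  | err 0.00 j [-18, 14, -7, 1, -73, -79] dq 4.0
"ax":-9.23,"ay":-20.09,"az":-1.65,"tx":-0.1365,"ty":-0.0978,"tz":-0.0404  | err 0.00 j [-21, 12, -6, 0, -72, -74] dq 4.4
call 2
"ax":-2.60,"ay":0.00,"az":0.00,"tx":-0.0020,"ty":-0.0257,"tz":-0.0178  | err 0.00 j [-24, 12, -5, 0, -73, -69] dq 5.6
"ax":-5.20,"ay":0.00,"az":0.00,"tx":-0.0040,"ty":-0.0513,"tz":-0.0357  | err 0.00 j [-27, 12, -5, 0, -73, -63] dq 5.7
"ax":-7.80,"ay":0.00,"az":0.00,"tx":-0.0060,"ty":-0.0770,"tz":-0.0535  | err 0.00 j [-30, 12, -4, 0, -73, -57] dq 5.7
"ax":-10.40,"ay":0.00,"az":0.00,"tx":-0.0080,"ty":-0.1026,"tz":-0.0713  | err 0.00 j [-33, 13, -3, 0, -74, -52] dq 5.7
"ax":-13.00,"ay":0.00,"az":0.00,"tx":-0.0100,"ty":-0.1283,"tz":-0.0892  | err 0.00 j [-36, 13, -2, 0, -74, -46] dq 5.7
```

```bash
python3 -m creep '[{"ax":-1.8,"ay":-4,"az":-0.3,"tx":-0.027,"ty":-0.02,"tz":-0.008,"fingers":0.07},{"ax":-3.7,"ay":-8,"az":-0.7,"tx":-0.055,"ty":-0.039,"tz":-0.016,"fingers":0.07},{"ax":-5.5,"ay":-12,"az":-1,"tx":-0.082,"ty":-0.059,"tz":-0.024,"fingers":0.07},{"ax":-7.4,"ay":-16,"az":-1.3,"tx":-0.109,"ty":-0.078,"tz":-0.032,"fingers":0.07},{"ax":-9.2,"ay":-20,"az":-1.6,"tx":-0.136,"ty":-0.098,"tz":-0.04,"fingers":0.07}]'
python3 -m creep '[{"ax":-2.6,"ay":0,"az":0,"tx":-0.002,"ty":-0.026,"tz":-0.018,"fingers":0.07},{"ax":-5.2,"ay":0,"az":0,"tx":-0.004,"ty":-0.051,"tz":-0.036,"fingers":0.07},{"ax":-7.8,"ay":0,"az":0,"tx":-0.006,"ty":-0.077,"tz":-0.054,"fingers":0.07},{"ax":-10.4,"ay":0,"az":0,"tx":-0.008,"ty":-0.103,"tz":-0.071,"fingers":0.07},{"ax":-13,"ay":0,"az":0,"tx":-0.01,"ty":-0.128,"tz":-0.089,"fingers":0.07}]'
python3 - <<'E'
from plan import *
c=cap("top"); s=cap("scene"); cv2.imwrite("pics/s40.png",s["pixels"]); cv2.imwrite("pics/t40.png",c["pixels"])
a=cv2.resize(c["pixels"][165:240,385:430],None,fx=8,fy=8,interpolation=cv2.INTER_CUBIC); b=cv2.resize(s["pixels"][205:290,200:250],None,fx=7,fy=7.06,interpolation=cv2.INTER_CUBIC)
cv2.imwrite("pics/h40.png",np.hstack([a,b]))
for n,cc in(("top",c),("scene",s)):
    X=cloud(cc).reshape(-1,3); 
    ax=R.from_euler('z',-14.5,degrees=True); L=ax.inv().apply(X-np.array([.438,-.2757,0]))
    for x0,x1,nm in((-.088,-.062,"end rod"),(-.028,.036,"grip"),(.07,.13,"ring")):
        m=(L[:,0]>x0)&(L[:,0]<x1)&(abs(L[:,1])<.04)&(L[:,2]>.03)&(L[:,2]<.08); print(n,nm,m.sum(),np.median(L[m],0).round(4) if m.sum() else "", np.percentile(L[m,2],90).round(4) if m.sum() else "")
print(r.get_state()["contact_force"].round(1),r.get_state()["time_s"])
E
```

```text
time_s: 39.65
tcp_pos: [0.4602, -0.381, 0.2712]
eef_rot: [-10.2, 89.7, -15.1]
contact_force: [0.8, -0.1, 0.3]
gripper_width: 0.0698
time_s: 40.15
tcp_pos: [0.3596, -0.501, 0.2797]
eef_rot: [-21.5, 89.9, -13.4]
contact_force: [0.1, -0.6, 0.7]
gripper_width: 0.0702
top end rod 33 [-0.0757 -0.0001  0.0459] 0.0512
top grip 112 [0.0039 0.0002 0.0499] 0.0546
top ring 148 [ 1.015e-01 -1.000e-04  4.480e-02] 0.0497
scene end rod 32 [-0.0746  0.0015  0.0466] 0.0482
scene grip 155 [0.006  0.0034 0.051 ] 0.053
scene ring 294 [0.0957 0.0013 0.0443] 0.0469
[ 0.1  0.4 -0.6] 40.25
```

View pics/h40.png

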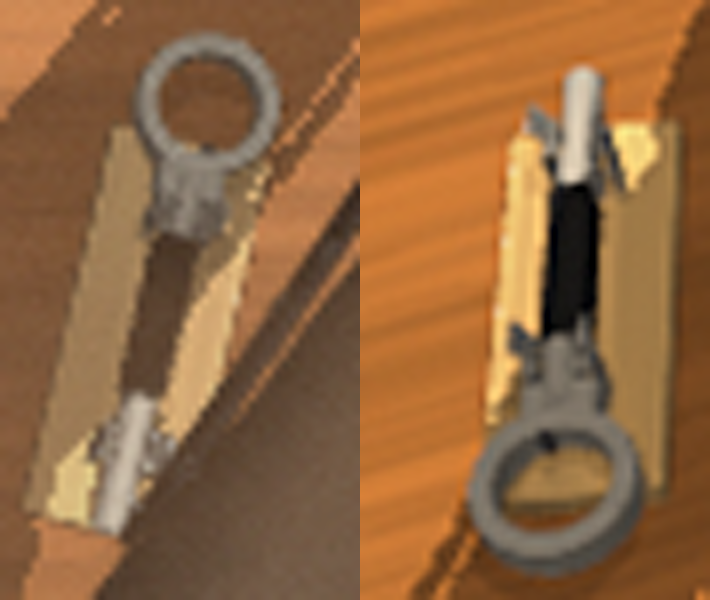

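View pics/s40.png

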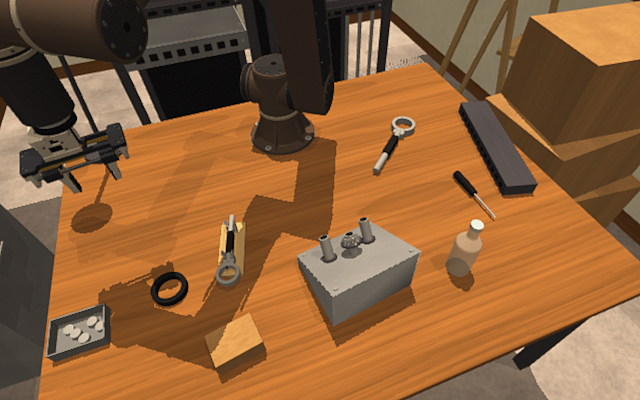

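Run:
```python
from plan import *
c=cap("top"); s=cap("scene"); d=np.load("v0.npz")["tb"]
a=cv2.resize(c["pixels"][134:164,305:337],None,fx=12,fy=12,interpolation=cv2.INTER_LANCZOS4);b=cv2.resize(s["pixels"][224:254,335:367],None,fx=12,fy=12,interpolation=cv2.INTER_LANCZOS4)
cv2.imwrite("pics/n41.png",cv2.convertScaleAbs(np.hstack([a,b]),alpha=1.5,beta=-40))
```

```text
(no output)
```

View pics/n41.png

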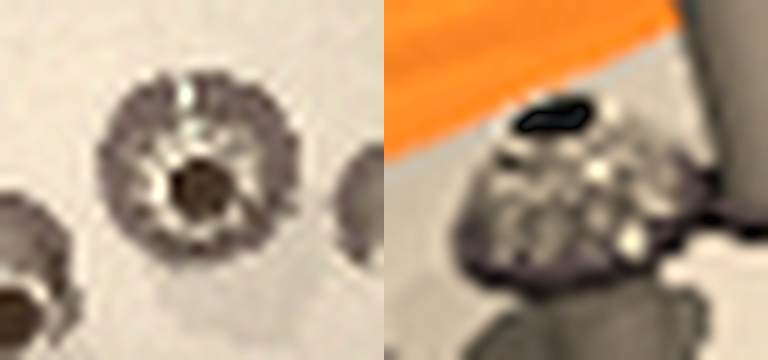

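Run:
```python
from plan import *
s=cap("scene"); N0=np.array([.6130,.0055,.1408]); A=nutax()
f=lambda ang,rad,z:(proj(s,N0+A.apply([rad*np.cos(np.radians(ang)),rad*np.sin(np.radians(ang)),z]))[0]-[335,224]+.5)*12+[384,0]
off=np.array([632,242])-f(0,.0245,-.009); print("offset by flange line",off)
print("hole pred",f(0,0,.011)+off)
for a in(-15,-10,-5,0,5,10,15): print(a,(f(a,.0175,.003)+off).round(0),(f(a,.0195,.001)+off).round(0))
```

```text
offset by flange line [  2.79237505 -10.11404654]
hole pred [553.05240783 114.07720951]
-15 [581. 186.] [585. 199.]
-10 [588. 184.] [593. 196.]
-5 [595. 181.] [601. 193.]
0 [602. 178.] [609. 190.]
5 [608. 175.] [616. 186.]
10 [615. 171.] [623. 183.]
15 [620. 168.] [629. 179.]
```

The stripe lies within about 2° of the flange line, which is tight within picture accuracy. The spanner lies level in both clip pairs. Handing in.

Run:
```python
from plant import order, r
print(order.close_job(), r.get_state()["time_s"])
```

```text
the job is handed in; nothing more can be done
the job is handed in; nothing more can be done
```

The nut is tight and the spanner is home in both pairs of clips, ring at the far end. I handed the job in at about 40.5 s; no verdict was reported.

**What I did**
- I picked the smaller spanner. The first square grasp ran joint 3 onto its limit over the sloping nut, so I set the spanner down and regrasped it with the tool pitched 20°.
- I seated the ring and made three driving strokes without lifting it off, until the pawl slipped. I then recentred the ring, pushed forward again, eased back and lifted off.
- I pressed the spanner into the clips with about 20 N, let go and moved the arm clear.

**Last checks**
- **Nut:** in both cameras the white stripe meets the flange line to about 2°. Further pushes of up to about 10 N slipped without turning it.
- **Spanner:** the end rod's top measured 48–51 mm, the grip's 53–55 mm and the ring's 47–50 mm. Home would be 48, 52 and 46 mm, so it lies level on both saddles.
- **Bystanders:** they look unmoved in the pictures.

**What disagreed**
- The pawl slip alone did not prove the stop, because I was pulling the ring towards its handle at the time. The later pushes and the stripe settled it.
- The cameras disagreed by 2–4 mm at the nut and the clips, so I went by contact forces there.
- On the first descent into the holder the spanner caught on the far jaw, so I moved it about 2.5 mm towards the ring. The grip ended roughly 1–2 mm along the handle from where I estimated clip_seat to be.
- I never recorded the roughly 12 N push-in force. The snap seems to have come between readings, so being home rests on the heights, the firm stop on the saddles and the pictures.

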